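Load, cover and start the cartridge incubator

TASK

Lay every sample cartridge on the bench flat in a lane of the incubator's well, one to a lane, then fit the loose cover: hook its two tabs under the steel rail at a tilt and swing it down until it lies flat in its recess. With the cover on, set and start the run by pressing the keys fully down one at a time, letting each spring back: round, plus, square, plus again, square again, then bar. Press no key before the cover is on, never two at once, and leave the bottle, box and cup where they stand.

Things in the scene. Friction and masses are not known exactly. Their poses are not given: they have to be found in the camera images.
- incubator: Fixed bench-top cartridge incubator, white and grey, level. Origin on the bench; x from its hook rail side (x -108 mm, facing the robot) to its key side (x +95 mm), y +-113 mm along the key row, z up; deck 72 mm high. Yaw within +-0.25 rad. Open well in the middle: x -68 to +6 mm, y +-89 mm, floor at z 26 mm, with ribs 2 mm thick, 6 mm high along x at y +-18 and +-54 mm: five lanes
- cover_seat (a point): Where the underside centre of the cover's plate lies when seated (incubator x -32.5, y 0, z 60 mm; axes as the incubator's). The cover rests on a ledge at z 60 mm round the well, in a recess x -100 to +15 mm, y +-101 mm (of the incubator) with walls up to z 72 mm: 1.5 mm clearance at each end, 2 mm at the sides. Laid flat from above it does not go in; seated, it stays by its weight
- rail (a point): Middle of the lower, well-side edge of the steel hook rail (incubator x -88.5, y 0, z 73 mm; axes as the incubator's). The rail runs the full width, 6 mm thick, and overhangs the recess by 11.5 mm; below it a slot 13 mm high above the ledge, closed at the back, takes the cover's tabs: with the cover tilted 10 to 20 degrees, tabs low, push them under to the back, then swing the free edge down
- cover_center (a point): Loose white cover, about 0.35 kg: plate 92 (x) x 198 (y) x 10 mm; two tabs 30 wide, 5 mm thick, level with its underside, stick out 20 mm from its -x edge at y +-45. A grey grip bar, 14 (x) x 60 mm (y), stands mid-plate, 10 to 36 mm above the underside. Point: mid-plate, 18 mm above the underside; x from tabs to free edge, z up. Starts flat on the bench at the left (+y), x within 0.3 rad of world x
- cart0_center (a point): White plastic sample cartridge, about 40 g, may be absent: base 66 (x) x 30 (y) x 10 mm, with an upright grip fin across its middle, 10 mm thick (x), 24 mm long (y), from 10 to 30 mm above the underside. This point is its centre, 15 mm above its underside; z up. Starts flat on the bench at the robot's right (-y), one perhaps at the left, its x axis within 0.6 rad of world x; all cartridges are alike
- cart1_center (a point): White plastic sample cartridge, about 40 g, may be absent: base 66 (x) x 30 (y) x 10 mm, with an upright grip fin across its middle, 10 mm thick (x), 24 mm long (y), from 10 to 30 mm above the underside. This point is its centre, 15 mm above its underside; z up. Starts flat on the bench at the robot's right (-y), one perhaps at the left, its x axis within 0.6 rad of world x; all cartridges are alike
- cart2_center (a point): White plastic sample cartridge, about 40 g, may be absent: base 66 (x) x 30 (y) x 10 mm, with an upright grip fin across its middle, 10 mm thick (x), 24 mm long (y), from 10 to 30 mm above the underside. This point is its centre, 15 mm above its underside; z up. Starts flat on the bench at the robot's right (-y), one perhaps at the left, its x axis within 0.6 rad of world x; all cartridges are alike
- cart3_center (a point): White plastic sample cartridge, about 40 g, may be absent: base 66 (x) x 30 (y) x 10 mm, with an upright grip fin across its middle, 10 mm thick (x), 24 mm long (y), from 10 to 30 mm above the underside. This point is its centre, 15 mm above its underside; z up. Starts flat on the bench at the robot's right (-y), one perhaps at the left, its x axis within 0.6 rad of world x; all cartridges are alike
- cart4_center (a point): White plastic sample cartridge, about 40 g, may be absent: base 66 (x) x 30 (y) x 10 mm, with an upright grip fin across its middle, 10 mm thick (x), 24 mm long (y), from 10 to 30 mm above the underside. This point is its centre, 15 mm above its underside; z up. Starts flat on the bench at the robot's right (-y), one perhaps at the left, its x axis within 0.6 rad of world x; all cartridges are alike
- well (a point): Centre of the well's floor, 26 mm above the bench: the middle of the middle lane; axes as the incubator's. The five lanes, each 74 (x) x 34 mm (y), lie side by side with their centres at y -72, -36, 0, 36 and 72 mm from here. A cartridge lies in a lane with its 66 mm length along x, either way round; any lane may be used
- key_round_top (a point): Centre of the top of the round key: grey spring key, round, 24 mm across, standing 10 mm above its black bezel, 85 mm above the bench when up. One of four keys in a row on the incubator's far side, 42 mm apart, in an order that differs from start to start
- key_round (a joint): How far the round key is pressed: 0 up, 0.006 m fully down; it starts to move at 2 N, is fully down at 5 N and springs back
- key_square_top (a point): Centre of the top of the square key: grey spring key, square, 21 x 21 mm, standing 10 mm above its black bezel, 85 mm above the bench when up. One of four keys in a row on the incubator's far side, 42 mm apart, in an order that differs from start to start
- key_square (a joint): How far the square key is pressed: 0 up, 0.006 m fully down; it starts to move at 2 N, is fully down at 5 N and springs back
- key_plus_top (a point): Centre of the top of the plus key: grey spring key, plus-shaped, 26 mm across with 9 mm arms, standing 10 mm above its black bezel, 85 mm above the bench when up. One of four keys in a row on the incubator's far side, 42 mm apart, in an order that differs from start to start
- key_plus (a joint): How far the plus key is pressed: 0 up, 0.006 m fully down; it starts to move at 2 N, is fully down at 5 N and springs back
- key_bar_top (a point): Centre of the top of the bar key: grey spring key, a long bar, 13 x 34 mm, standing 10 mm above its black bezel, 85 mm above the bench when up. One of four keys in a row on the incubator's far side, 42 mm apart, in an order that differs from start to start
- key_bar (a joint): How far the bar key is pressed: 0 up, 0.006 m fully down; it starts to move at 2 N, is fully down at 5 N and springs back
- bottle: Bystander: amber bottle 150 mm tall, 64 mm across, standing beyond the incubator; origin at its underside
- tip_box: Bystander: open grey box 85 x 120 x 50 mm beyond the incubator; origin at its underside
- beaker: Bystander: white cup 80 mm tall, 70 mm across, beyond the incubator; origin at its underside
Not all that is in view belongs to the job. Leave any black or brown look-alike of the part that bears cart1_center alone.

How it is judged (in metres and radians):
On the way, in this order (a step that is already met when the one before it is completed fails the run):
1. every cartridge present lies flat in a lane of the incubator's well (x of cart0_center in the frame of incubator between -0.068 and 0.006 m and y of cart0_center in the frame of incubator between -0.089 and 0.089 m and z of cart0_center in the frame of incubator between 0.036 and 0.045 m and angle between each of cart0_center, cart1_center, cart2_center, cart3_center, cart4_center's own z axis and vertical below 0.1 rad and x of cart1_center in the frame of incubator between -0.068 and 0.006 m and y of cart1_center in the frame of incubator between -0.089 and 0.089 m and z of cart1_center in the frame of incubator between 0.036 and 0.045 m and x of cart2_center in the frame of incubator between -0.068 and 0.006 m and y of cart2_center in the frame of incubator between -0.089 and 0.089 m and z of cart2_center in the frame of incubator between 0.036 and 0.045 m and x of cart3_center in the frame of incubator between -0.068 and 0.006 m and y of cart3_center in the frame of incubator between -0.089 and 0.089 m and z of cart3_center in the frame of incubator between 0.036 and 0.045 m and x of cart4_center in the frame of incubator between -0.068 and 0.006 m and y of cart4_center in the frame of incubator between -0.089 and 0.089 m and z of cart4_center in the frame of incubator between 0.036 and 0.045 m), for 0.2 s.
2. the cover is seated: tabs under the hook rail, plate flat in its recess, cartridges inside (all of step 1 and x of cover_center in the frame of incubator between -0.0375 and -0.0275 m and y of cover_center in the frame of incubator between -0.006 and 0.006 m and z of cover_center in the frame of incubator between 0.074 and 0.081 m and angle between cover_center's own z axis and vertical below 0.05 rad), for 0.2 s.
3. the round key is pressed down, the other keys up, cover seated (value of joint key_round above 0.004 m and x of cover_center in the frame of incubator between -0.0375 and -0.0275 m and y of cover_center in the frame of incubator between -0.006 and 0.006 m and z of cover_center in the frame of incubator between 0.074 and 0.081 m and angle between cover_center's own z axis and vertical below 0.05 rad and value of joint each of key_square, key_plus, key_bar below 0.002 m), for 0.05 s.
4. the plus key is pressed down, the other keys up, cover seated (value of joint key_plus above 0.004 m and x of cover_center in the frame of incubator between -0.0375 and -0.0275 m and y of cover_center in the frame of incubator between -0.006 and 0.006 m and z of cover_center in the frame of incubator between 0.074 and 0.081 m and angle between cover_center's own z axis and vertical below 0.05 rad and value of joint each of key_round, key_square, key_bar below 0.002 m), for 0.05 s.
5. the square key is pressed down, the other keys up, cover seated (value of joint key_square above 0.004 m and x of cover_center in the frame of incubator between -0.0375 and -0.0275 m and y of cover_center in the frame of incubator between -0.006 and 0.006 m and z of cover_center in the frame of incubator between 0.074 and 0.081 m and angle between cover_center's own z axis and vertical below 0.05 rad and value of joint each of key_round, key_plus, key_bar below 0.002 m), for 0.05 s.
6. the plus key is pressed down, the other keys up, cover seated (all of step 4), for 0.05 s.
7. the square key is pressed down, the other keys up, cover seated (all of step 5), for 0.05 s.
8. the bar key is pressed down, the other keys up, cover seated (value of joint key_bar above 0.004 m and x of cover_center in the frame of incubator between -0.0375 and -0.0275 m and y of cover_center in the frame of incubator between -0.006 and 0.006 m and z of cover_center in the frame of incubator between 0.074 and 0.081 m and angle between cover_center's own z axis and vertical below 0.05 rad and value of joint each of key_round, key_square, key_plus below 0.002 m), for 0.05 s.
At the end, for the whole second after the job is handed in: Every cartridge present lies flat (within 0.1 rad) on the floor of the well (within 4 mm in height), the cover is seated (its centre within 5 mm along, 6 mm across and 3 mm in height of its seat, tilt under 0.05 rad) and at rest, and all four keys are up again (under 2 mm) (all of step 2 and value of joint each of key_round, key_square, key_plus, key_bar below 0.002 m and linear speed of cover below 0.02 m/s); the robot touches nothing.
It fails at once if two keys pressed at once (each more than 3 mm) (value of joint each of key_round, key_square above 0.003 m or value of joint each of key_round, key_plus above 0.003 m or value of joint each of key_round, key_bar above 0.003 m or value of joint each of key_square, key_plus above 0.003 m or value of joint each of key_square, key_bar above 0.003 m or value of joint each of key_plus, key_bar above 0.003 m).
It fails at once if a key pressed (more than 4 mm) while the cover is not on (value of joint any of key_round, key_square, key_plus, key_bar above 0.004 m and not (x of cover_center in the frame of incubator between -0.0375 and -0.0275 m and y of cover_center in the frame of incubator between -0.006 and 0.006 m and z of cover_center in the frame of incubator between 0.074 and 0.081 m and angle between cover_center's own z axis and vertical below 0.05 rad)).
It fails at once if a bystander moved more than 30 mm (distance of any of bottle, tip_box, beaker from where it was at the start of the episode above 0.03 m).
Of cart0, cart1, cart2, cart3, cart4 only 3 to 5 are there at a start; the rules pass over those that are not, and their reading is None.
At some moment in a run one of cart0, cart1, cart2, cart3, cart4 may be knocked a few centimetres aside while the robot is not near it.
It also fails if it takes over 210 s, if anything falls off the work surface, if the arm or the gripper's body presses on something with over 40 N, if the wrist force passes 120 N, or if a joint passes its speed limit or range.

ROBOT

A 7-joint arm with a two-finger parallel gripper is mounted at the origin on the work surface. World frame = base frame: x ahead of the robot, y to its left, z up, the work surface at z = 0. Lengths are in mm, angles in rad, forces in N, time in s.
With the tool pointing down it reaches from about 425 to 875 mm from the base axis. Payload 9.9 kg.
Tool frame: the origin (TCP) lies at the very end of the fingers, on their centre line; the grasp point (between the pads) lies 19 mm behind it; x points along the fingers, y is the direction in which the jaws open and shut, and the axes are right-handed (so a half turn about x gives the same grasp; the last joint's range is limited). The gripper opens to 85 mm and grips with 20 to 120 N. Pads are 22 mm wide; open, the fingers measure 114 mm over their backs; the gripper's body (76 mm by 85 mm) begins 54 mm behind the grasp point. The pads swing forward as they close: fully open they stand 13 mm farther back than shut.
Start: joints at [-1.233, 0.576, 0.025, 1.437, -0.015, 1.129, -0.057], TCP at [276.34, 615.844, 192.689] pointing down, gripper open.
Joint ranges: [-2.76, 2.76], [-0.34, 2.15], [-1.52, 1.57], [0.19, 2.46], [-1.09, 4.23], [0.17, 1.99], [-2.82, 2.82]. Speed limits (rad/s): [2.22, 2.22, 3.01, 3.01, 3.14, 3.14, 3.14].

INTERFACE

Orientations are given as a unit quaternion [x, y, z, w].
In Python, from rig import get_obs, get_image, finish_job gives the robot as it stands.
- The arm moves only by the shell command python3 -m pendant 'ROWS' [OPENING] [FORCE]. ROWS is JSON, a list of rows, each an object of numbers: "x", "y", "z": the shift along the tool's x, y, z in mm; "roll": the turn about the tool's x in degrees. A call has exactly 8 rows; each row is the pose to reach, as a shift and turn from the pose commanded when the call began, along the tool's axes at that moment; what a row does not reach only later rows make up. A row lasts 1/8 s, in which the tool goes at most 62.5 mm and 10.7 degrees, less where a joint would pass 70% of its speed; a pose out of reach is approached as far as the arm can. A call with a gripper value outside its range is refused whole. OPENING is the finger opening in mm, from 0 to 85.4, set as the call begins (- or left out, the last holds). The fingers move at their own pace and stop on an object; FORCE is the grip in N (left out, the last holds). Time passes only in rows, so rows that repeat a pose let the fingers close, or fill a call up. It gives the time, the measured TCP pose, the force and the opening at its end, in the units of the state.
- get_obs(): the state, without advancing time (a new reading comes with each control period).
- get_image(name): name is "scene" or "top" or "wrist"; returns a dict with "frame" (420x560x3 uint8, blue, green, red), "fx", "fy", "cx", "cy" (pixels), "xyz" and "orientation" of the camera in the world. Camera axes: x right, y down, z forward; pixel columns grow to the right and rows downward; lengths in mm; the calibration is good to about 2 mm. A picture is of the moment at which its call begins. There is no depth.
- finish_job(): hands the job in, once; it reports no verdict.
The state is a dict: "t": time; "joint_positions": joint angles; "joint_velocities": joint speeds; "joint_torque": joint torques, N m; "eef_pos": TCP position; "ee_rot": TCP orientation; "wrist_force": force on the tool from outside, world axes, zero at the start; "ft_torque": the same for the moment, N m; "width": opening from 0.0 (shut) to 1.0 (fully open).
Only numpy, scipy, OpenCV 4.12 (cv2) and the standard library are available. Lean on these libraries where they do the work, as an engineer would, in place of code of your own. Each camera call takes 0.05 s, during which the arm holds its last target.

## Working session

There is one attempt and no reset: what is moved stays moved. The work goes in short steps, Python scripts to look and compute and a shell command to move; the robot and the scene stay as the last step left them, time stands still between calls to the robot, and variables do not carry over. Pictures are saved under pics/ and viewed, and the job is handed in when it is done.

```bash
ls; mkdir -p pics; python3 - <<'E'
from rig import *
import cv2
o=get_obs();print({k:(v if not hasattr(v,'tolist') else v) for k,v in o.items()})
for n in ["scene","top","wrist"]:
    im=get_image(n);cv2.imwrite(f"pics/{n}0.png",im["frame"]);print(n,im["fx"],im["fy"],im["cx"],im["cy"],im["xyz"],im["orientation"])
E
```

```text
pics
{'t': 0.0, 'joint_positions': array([-1.23278134,  0.57655483,  0.0248686 ,  1.43789773, -0.01498933,
        1.12898286, -0.05653309]), 'joint_velocities': array([-1.23742529e-04,  1.33297921e-03, -1.07505666e-03, -1.18332659e-03,
       -3.69957385e-04,  6.67643755e-04, -4.60918250e-05]), 'joint_torque': array([ 7.03036631e-05, -7.65761447e+01,  2.25033805e+00, -2.85994077e+01,
        1.52695557e-02,  1.21488029e-02, -1.75357020e-06]), 'eef_pos': array([276.16361027, 615.36616912, 191.83161601]), 'ee_rot': array([ 0.14745598,  0.69152124, -0.14861607,  0.69135257]), 'wrist_force': array([ 0.37513648,  1.06564977, -0.57258883]), 'ft_torque': array([ 0.04755287, -0.0207391 , -0.05399318]), 'width': 0.9988035737419058}
scene 504.0663099792389 504.0663099792389 279.45146957716906 219.1279437676554 [1005.95873893 -700.14851592 1283.14874274] [ 0.92235963  0.26615422 -0.08070091 -0.2681455 ]
top 456.8830614516351 456.8830614516351 274.32140615718293 213.35949288935373 [ 505.29762246  -71.34929185 1134.84867826] [ 0.70942799 -0.70337448  0.02338969 -0.03780456]
wrist 303.2929933169249 303.2929933169249 279.4825223815434 212.79208887336657 [204.83542935 647.80601621 373.43587528] [0.82893019 0.53720225 0.08437182 0.1310339 ]
```

View pics/scene0.png

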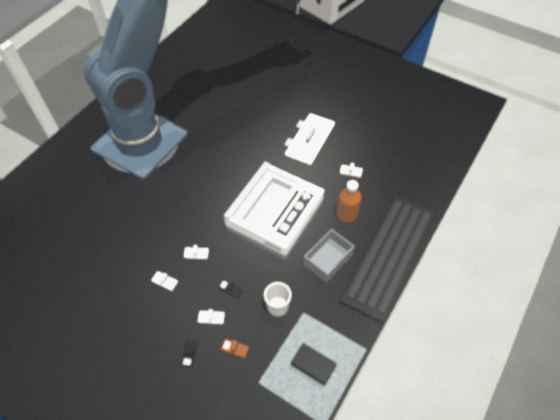

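View pics/top0.png

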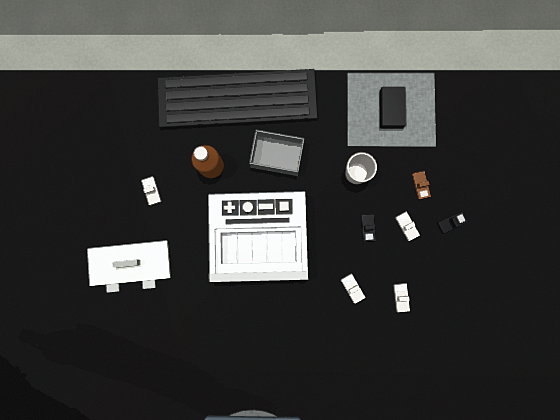

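View pics/wrist0.png

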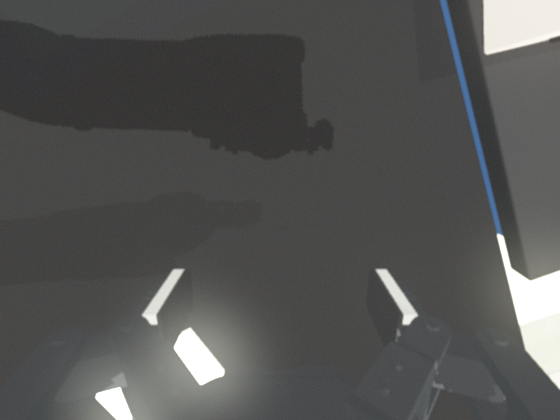

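```bash
cat > h.py <<'E'
import numpy as np, cv2
from rig import get_obs,get_image
from scipy.spatial.transform import Rotation as R
def cast(im,uv,z):
    uv=np.atleast_2d(np.asarray(uv,float))
    d=np.c_[(uv[:,0]-im["cx"])/im["fx"],(uv[:,1]-im["cy"])/im["fy"],np.ones(len(uv))]
    d=R.from_quat(im["orientation"]).apply(d); c=np.asarray(im["xyz"])
    return c+d*((z-c[2])/d[:,2])[:,None]
def proj(im,P):
    p=R.from_quat(im["orientation"]).inv().apply(np.atleast_2d(P)-np.asarray(im["xyz"]))
    return np.c_[im["fx"]*p[:,0]/p[:,2]+im["cx"],im["fy"]*p[:,1]/p[:,2]+im["cy"]]
def tool(): 
    o=get_obs(); return o["t"],np.array(o["eef_pos"]),R.from_quat(o["ee_rot"]).as_matrix(),o
def crop(im,u0,v0,u1,v1,s,name):
    c=cv2.resize(im["frame"][v0:v1,u0:u1],None,fx=s,fy=s,interpolation=cv2.INTER_CUBIC); cv2.imwrite("pics/"+name,c)
E
python3 - <<'E'
from h import *
np.set_printoptions(precision=3,suppress=True)
t,p,M,o=tool();print(M,t)
im=get_image("top")
crop(im,200,180,320,290,6,"inc.png");crop(im,330,165,475,315,4,"carts.png");crop(im,80,165,180,300,4,"left.png")
for n,uv in dict(c0=(151,190),c1=(407,226),c2=(353,289),c3=(402,298),cov=(127,264)).items(): print(n,cast(im,uv,15))
E
```

```text
[[-0.     0.409  0.912]
 [-0.001  0.912 -0.409]
 [-1.    -0.001  0.   ]] 0.15
c0 [[658.312 259.056  15.   ]]
c1 [[ 573.928 -372.212   15.   ]]
c2 [[ 420.312 -240.019   15.   ]]
c3 [[ 400.152 -357.535   15.   ]]
cov [[474.932 312.235  15.   ]]
```

View pics/inc.png

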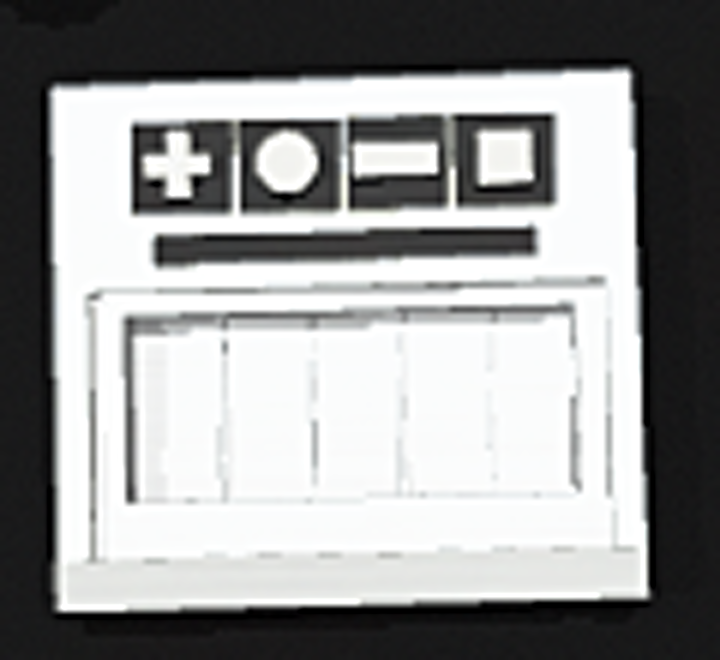

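View pics/carts.png

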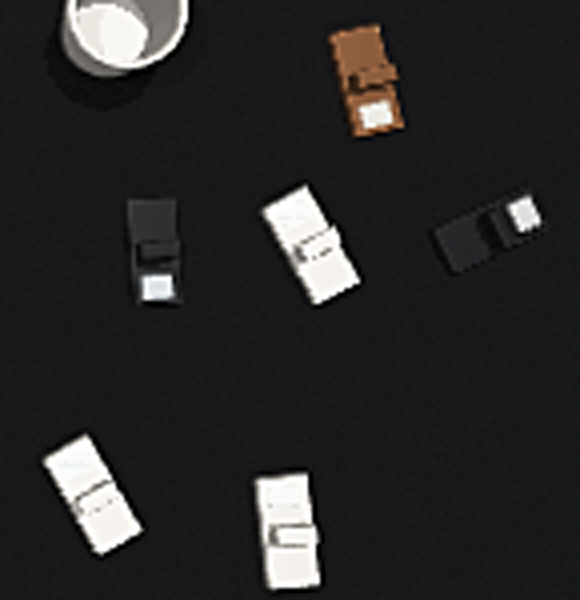

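View pics/left.png

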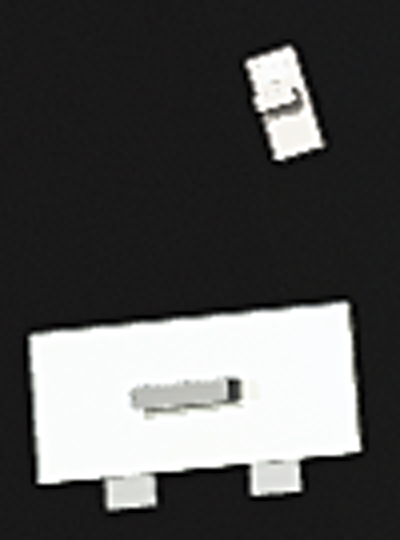

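```bash
cat > meas.py <<'E'
from h import *
np.set_printoptions(precision=2,suppress=True)
def carts(im,lo=150,verbose=True,amin=150,amax=900):
    f=im["frame"]; m=(f.min(2)>lo).astype(np.uint8)
    cs,_=cv2.findContours(m,cv2.RETR_EXTERNAL,cv2.CHAIN_APPROX_NONE); out=[]
    for c in cs:
        a=cv2.contourArea(c)
        if not amin<a<amax: continue
        P=cast(im,c[:,0,:],8)[:,:2]
        r=cv2.minAreaRect(P.astype(np.float32)); b=cv2.boxPoints(r)
        e=[b[1]-b[0],b[2]-b[1]]; L=max(e,key=np.linalg.norm); th=np.arctan2(L[1],L[0]); th=(th+np.pi/2)%np.pi-np.pi/2
        out.append((r[0],r[1],th)); 
        if verbose: print(im["frame"].shape and c[:,0].mean(0),np.array(r[0]),np.array(r[1]),"th %.3f"%th,a)
    return out
E
python3 - <<'E'
from meas import *
for n in("top","scene"):
    im=get_image(n);print(n);carts(im)
im=get_image("top")
f=lambda l:np.array(l)/6+[200,180]-0.4
print("deck",cast(im,f([(50,88),(631,70)]),72)); print("railside",cast(im,f([(650,598),(56,612)]),79))
print("keys + o - sq",cast(im,f([(176,164),(287,161),(396,158),(505,156)]),85))
print("recess top",cast(im,f([(92,294),(606,280)]),72), "well",cast(im,f([(127,318),(572,304),(578,492),(130,500)]),60))
E
```

```text
top
[401.59 297.54] [ 400.47 -358.76] [65.61 30.89] th 0.112 307.0
[352.87 288.15] [ 421.5  -240.61] [65.68 29.57] th 0.528 295.0
[407.55 226.2 ] [ 575.16 -375.85] [65.64 33.6 ] th 0.495 301.5
[151.02 190.75] [658.07 262.56] [65.86 31.39] th 0.327 240.5
[361.5  166.94] [ 720.57 -263.78] [70.58 72.09] th -1.566 645.0
[279.95 158.25] [748.15 -56.87] [108.42  62.97] th 1.408 827.0
scene
[210.77 316.55] [ 573.71 -374.13] [70.71 39.82] th 0.493 309.5
[277.53 297.06] [ 691.57 -234.49] [77.25 94.06] th -1.409 671.5
[164.24 280.31] [ 400.22 -357.73] [72.15 38.07] th 0.112 272.5
[195.73 252.18] [ 419.44 -238.75] [71.4  42.74] th 0.560 260.0
[329.81 255.8 ] [751.6  -42.37] [107.1   68.93] th 1.391 670.0
[350.81 169.86] [657.23 265.32] [71.04 51.4 ] th 0.331 203.5
[326.01   7.45] [181.85 929.71] [187.19 144.13] th 0.555 474.0
[178.48  14.14] [-271.1   583.87] [159.58 255.15] th -1.016 787.5
deck [[ 641.31  107.3    72.  ]
 [ 649.95 -120.06   72.  ]]
railside [[ 446.08 -127.72   79.  ]
 [ 438.37   99.37   79.  ]]
keys + o - sq [[610.45  55.71  85.  ]
 [611.93  12.85  85.  ]
 [613.4  -29.17  85.  ]
 [614.49 -71.14  85.  ]]
recess top [[ 560.67   89.13   72.  ]
 [ 567.78 -110.67   72.  ]] well [[ 551.97   76.95   60.  ]
 [ 558.95  -97.84   60.  ]
 [ 485.67 -100.58   60.  ]
 [ 480.84   74.37   60.  ]]
```

```bash
python3 -m pendant '[{"z":35,"y":-12,"roll":6},{"z":90,"y":-30,"roll":12},{"z":145,"y":-48,"roll":18},{"z":200,"y":-67,"roll":24},{"z":255,"y":-86,"roll":30},{"z":310,"y":-104,"roll":36},{"z":365,"y":-122,"roll":42},{"z":410,"y":-138,"roll":47}]' 40 30
cat >> h.py <<'E'
def goto(x,y,z,ang=None):
    """print the shift in tool axes (mm) and roll (deg) to reach TCP x,y,z with tool y along angle ang (rad, mod pi)"""
    t,p,M,o=tool(); d=M.T@(np.array([x,y,z])-p); a=np.arctan2(M[1,1],M[0,1])
    s=f"t={t:.2f} at {p.round(1)} yaw {a:.3f}  shift x {d[0]:.1f} y {d[1]:.1f} z {d[2]:.1f}"
    if ang is not None:
        r=(-(ang-a)+np.pi/2)%np.pi-np.pi/2; s+=f" roll {np.degrees(r):.1f}"
    print(s, "j7 %.2f F %s w %.3f"%(o["joint_positions"][6],np.round(o["wrist_force"],1),o["width"]))
E
python3 - <<'E'
from h import *
goto(658,264,150,.329)
im=get_image("wrist");cv2.imwrite("pics/w1.png",im["frame"])
E
```

```text
t=0.35 at [276.3 615.8 192.5] yaw 1.149  shift x 42.6 y -164.7 z 492.2 roll 47.0 j7 -0.06 F [0.6 0.1 0.8] w 1.005validation failed for argument at $[0]...
```

View pics/w1.png

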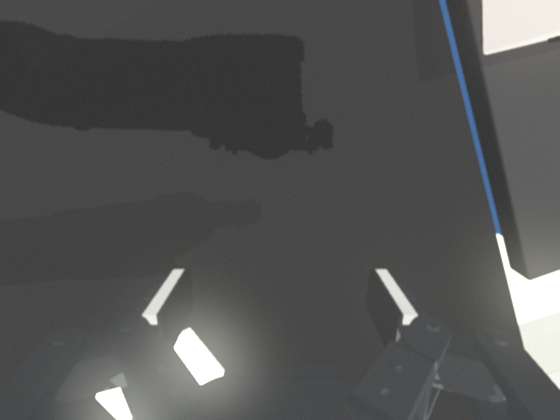

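```bash
python3 -m pendant '[{"x":0,"y":-12,"z":35,"roll":6},{"x":0,"y":-30,"z":90,"roll":12},{"x":0,"y":-48,"z":145,"roll":18},{"x":0,"y":-67,"z":200,"roll":24},{"x":0,"y":-86,"z":255,"roll":30},{"x":0,"y":-104,"z":310,"roll":36},{"x":0,"y":-122,"z":365,"roll":42},{"x":0,"y":-138,"z":410,"roll":47}]' 40 30
python3 - <<'E'
from h import *
goto(658,264,150,.329)
im=get_image("wrist");cv2.imwrite("pics/w2.png",im["frame"])
E
```

```text
t: 1.4
eef_pos: [595.7, 320.0, 192.8]
ee_rot: [0.413, 0.574, -0.413, 0.574]
wrist_force: [0.9, 0.8, -0.6]
width: 0.469
t=1.40 at [595.7 320.  192.8] yaw 0.324  shift x 42.9 y 41.2 z 72.9 roll -0.3 j7 -0.10 F [ 0.9  0.8 -0.6] w 0.469
```

View pics/w2.png

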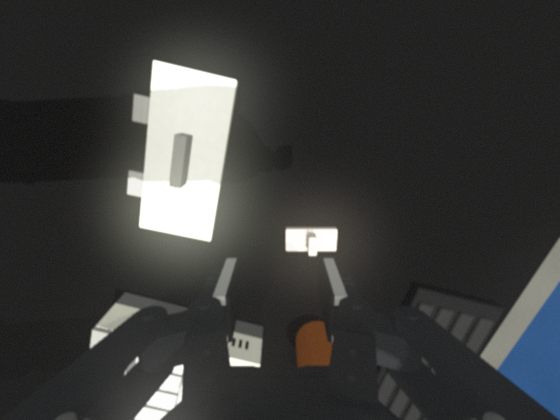

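```bash
python3 - <<'E'
from meas import *
im=get_image("wrist"); carts(im,lo=140,amin=300,amax=4000)
print(im["xyz"], proj(im,tool()[1]))
im=get_image("top");carts(im)
E
```

```text
[163.8  395.73] [539.12 -73.76] [143.28  42.64] th 1.249 1211.5
[244.57 348.07] [628.93  57.59] [47.16 68.53] th -1.314 979.0
[110.22 321.03] [428.81  43.85] [119.57  35.03] th 0.986 993.0
[309.71 232.39] [660.23 258.88] [66.87 37.79] th 0.349 1173.5
[576.18 388.68 373.95] [[276.51 237.86]]
[401.47 297.47] [ 401.07 -358.79] [66.7  33.17] th 0.105 327.0
[352.94 288.57] [ 421.48 -240.27] [67.15 31.73] th 0.522 326.0
[407.54 225.83] [ 575.47 -375.58] [66.78 33.72] th 0.507 320.5
[150.74 190.87] [657.74 263.09] [66.26 33.16] th 0.350 268.0
[361.34 166.76] [ 721.79 -263.8 ] [71.96 73.23] th -0.004 668.5
```

```bash
python3 - <<'E'
from h import *
goto(658.3,262.5,75,.335)
E
python3 -m pendant '[{"x":10,"y":8,"z":14,"roll":0},{"x":30,"y":18,"z":34,"roll":0},{"x":60,"y":28,"z":50,"roll":0},{"x":85,"y":36,"z":64,"roll":0},{"x":105,"y":41,"z":72,"roll":0},{"x":118,"y":41.7,"z":74.1,"roll":0},{"x":118,"y":41.7,"z":74.1,"roll":0},{"x":118,"y":41.7,"z":74.1,"roll":0}]' 40 30
python3 - <<'E'
from h import *
goto(658.3,262.5,12,.335)
im=get_image("wrist");cv2.imwrite("pics/w3.png",im["frame"])
E
```

```text
t=1.55 at [596.1 318.6 192.6] yaw 0.323  shift x 117.7 y 41.1 z 72.7 roll -0.7 j7 -0.10 F [-0.6  0.7 -0.7] w 0.467
t: 2.55
eef_pos: [657.4, 266.3, 75.6]
ee_rot: [0.412, 0.575, -0.411, 0.575]
wrist_force: [0.1, 0.3, 0.1]
width: 0.468
t=2.55 at [657.4 266.3  75.6] yaw 0.330  shift x 63.6 y -0.5 z 3.9 roll -0.3 j7 0.04 F [0.1 0.3 0.1] w 0.468
```

View pics/w3.png

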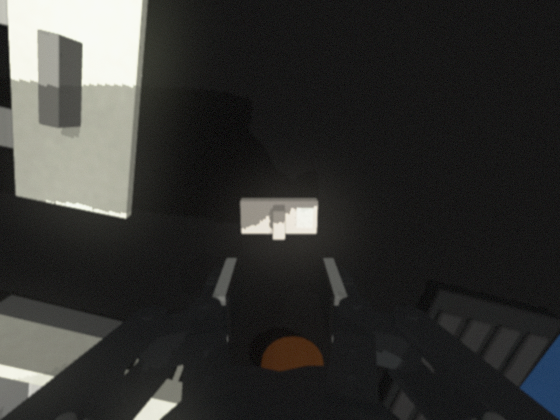

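```bash
python3 - <<'E'
from meas import *
im=get_image("wrist"); goto(658.3,262.5,12,.335)
carts(im,lo=90,amin=800,amax=6000)
crop(im,220,180,340,260,6,"c.png")
E
```

```text
t=2.65 at [657.6 266.3  75.8] yaw 0.330  shift x 63.8 y -0.6 z 3.8 roll -0.3 j7 0.04 F [ 0.1 -0.7 -0.5] w 0.464
[163.12 396.54] [611.22  26.42] [95.72 27.39] th 1.212 1079.0
[ 33.36 356.91] [488.38  13.54] [ 95.76 139.02] th -1.516 5289.0
[278.35 217.18] [659.74 258.92] [67.66 37.61] th 0.352 2697.0
```

View pics/c.png

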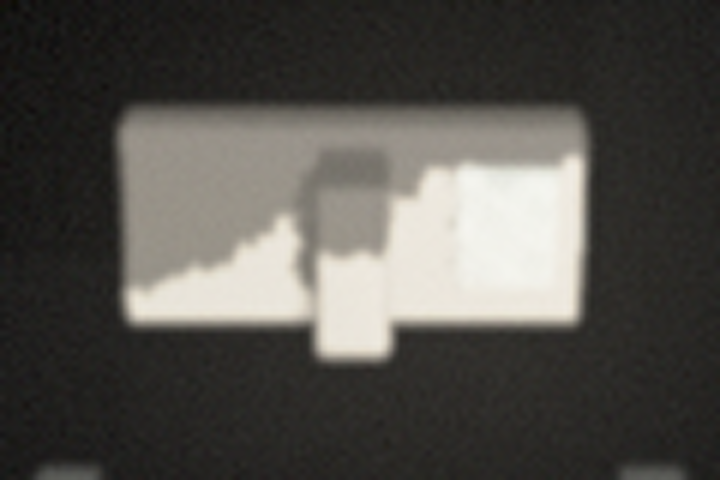

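```bash
python3 - <<'E'
from meas import *
im=get_image("wrist")
f=lambda l:np.array(l)/6+[220,180]-0.4
print(cast(im,f([(353,272.)]),30),cast(im,f([(353,225.)]),10)); print(cast(im,f([(122,125),(583,125),(578,325),(127,325)]),10))
t,p,M,o=tool();print(p,M[:,1],M[:,2])
E
```

```text
[[659.13 261.44  30.  ]] [[659.15 261.27  10.  ]]
[[623.53 264.81  10.  ]
 [685.02 285.86  10.  ]
 [695.25 257.32  10.  ]
 [632.91 235.99  10.  ]]
[657.53 266.12  75.75] [0.95 0.32 0.  ] [ 0.32 -0.95 -0.  ]
```

```bash
python3 -m pendant '[{"x":5,"y":0,"z":2,"roll":0},{"x":15,"y":0,"z":4,"roll":0},{"x":28,"y":0,"z":4,"roll":0},{"x":42,"y":0,"z":4,"roll":0},{"x":53,"y":0,"z":4,"roll":0},{"x":60,"y":0,"z":4,"roll":0},{"x":62.5,"y":0,"z":4,"roll":0},{"x":62.5,"y":0,"z":4,"roll":0}]' 40 30
python3 -m pendant '[{"x":0,"y":0,"z":0,"roll":0},{"x":0,"y":0,"z":0,"roll":0},{"x":0,"y":0,"z":0,"roll":0},{"x":0,"y":0,"z":0,"roll":0},{"x":0,"y":0,"z":0,"roll":0},{"x":-5,"y":0,"z":0,"roll":0},{"x":-20,"y":0,"z":0,"roll":0},{"x":-40,"y":0,"z":0,"roll":0}]' 0 30
python3 - <<'E'
from h import *
goto(658.5,262,12,.335)
im=get_image("wrist");cv2.imwrite("pics/w4.png",im["frame"])
E
```

```text
t: 3.7
eef_pos: [658.7, 261.6, 12.3]
ee_rot: [0.412, 0.575, -0.411, 0.575]
wrist_force: [-0.4, 0.3, 0.3]
width: 0.468
t: 4.7
eef_pos: [658.7, 261.6, 53.5]
ee_rot: [0.411, 0.575, -0.411, 0.575]
wrist_force: [-0.1, 0.5, 0.4]
width: -0.002
t=4.70 at [658.7 261.6  53.5] yaw 0.329  shift x 41.5 y -0.0 z -0.5 roll -0.4 j7 0.05 F [-0.1  0.5  0.4] w -0.002
```

View pics/w4.png

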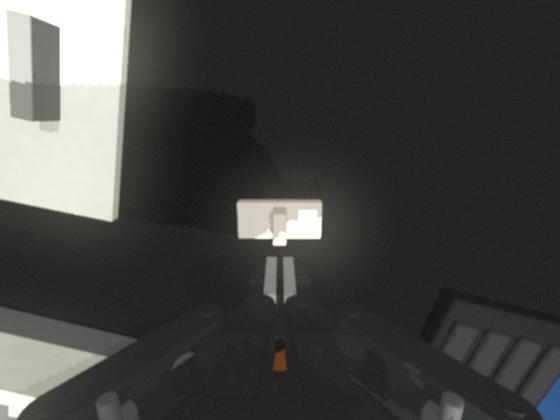

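```bash
python3 - <<'E'
from meas import *
im=get_image("wrist"); t,p,M,o=tool()
print(p,proj(im,p),proj(im,p+M[:,2]*11),proj(im,p-M[:,2]*11),proj(im,p-M[:,0]*20),cast(im,(280,258),53.5))
top=get_image("top");sc=get_image("scene");carts(top)
print(proj(top,p),proj(sc,p))
crop(top,100,130,240,240,5,"t.png");crop(sc,270,90,410,220,5,"s.png")
E
```

```text
[660.68 262.21  56.07] [[278.8  241.45]] [[278.8  256.75]] [[278.81 225.61]] [[278.71 254.94]] [[665.71 249.98  53.5 ]]
[401.47 297.47] [ 401.07 -358.79] [66.7  33.17] th 0.105 327.0
[352.94 288.57] [ 421.48 -240.27] [67.15 31.73] th 0.522 326.0
[407.54 225.83] [ 575.47 -375.58] [66.78 33.72] th 0.507 320.5
[151.09 190.78] [658.08 261.95] [66.12 30.79] th 0.350 267.0
[361.34 166.76] [ 721.79 -263.8 ] [71.96 73.23] th -0.004 668.5
[[144.78 186.65]] [[353.24 160.53]]
```

View pics/t.png

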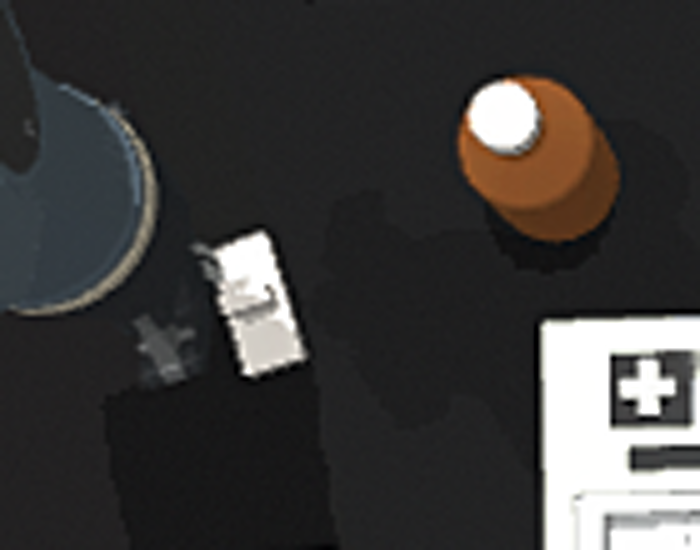

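View pics/s.png

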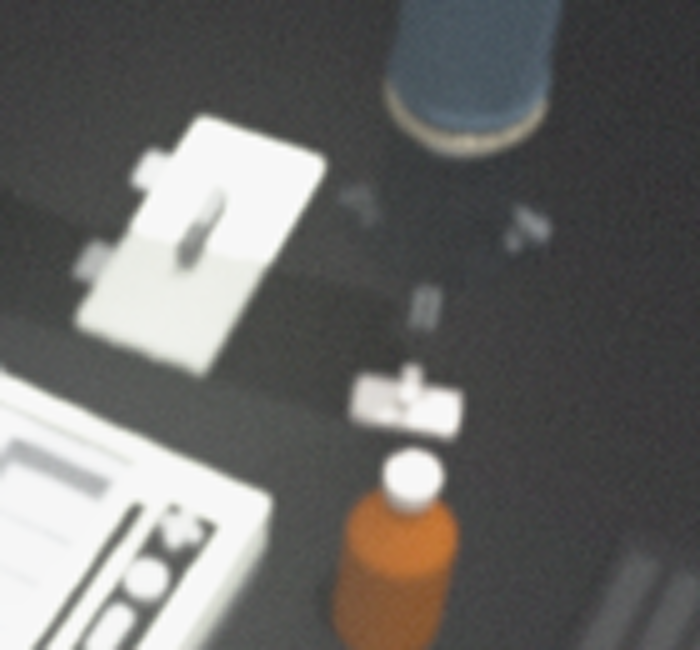

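```bash
python3 - <<'E'
from meas import *
im=get_image("wrist")
g=dict(im);g["frame"]=np.clip((im["frame"].astype(float)/255)**0.45*255,0,255).astype(np.uint8)
crop(g,210,180,350,320,5,"wb.png")
sc=get_image("scene");g=dict(sc);g["frame"]=np.clip((sc["frame"].astype(float)/255)**0.45*255,0,255).astype(np.uint8)
crop(g,310,110,400,200,7,"sb.png")
t,p,M,o=tool()
for a in (0,19):
  for b in (-11,11): print(a,b,proj(im,p-M[:,0]*a+M[:,2]*b),proj(sc,p-M[:,0]*a+M[:,2]*b))
E
```

```text
0 -11 [[277.11 225.33]] [[352.87 158.47]]
0 11 [[277.17 256.41]] [[351.76 163.83]]
19 -11 [[276.95 236.63]] [[353.59 154.56]]
19 11 [[277.01 270.36]] [[352.47 159.95]]
```

View pics/wb.png

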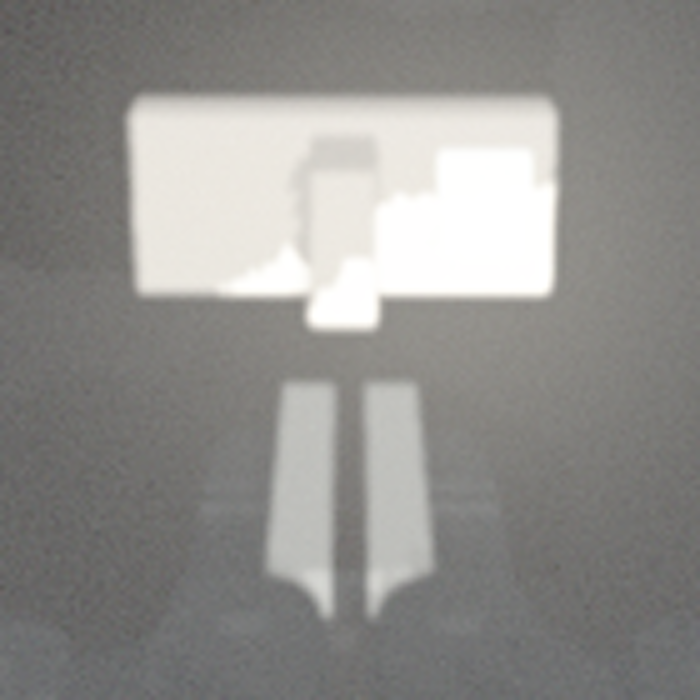

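View pics/sb.png

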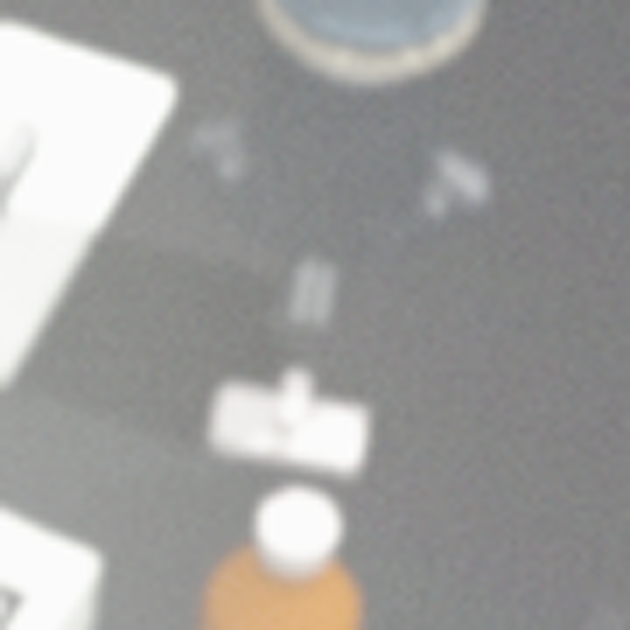

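```bash
python3 - <<'E'
from meas import *
sc=get_image("top");g=dict(sc);g["frame"]=np.clip((sc["frame"].astype(float)/255)**0.4*255,0,255).astype(np.uint8)
crop(g,100,140,190,230,8,"tb.png")
t,p,M,o=tool()
for a in (0,38,80,150): print(a,((proj(sc,p-M[:,0]*a))-[100,140])*8)
print(p)
E
```

```text
0 [[364.21 383.57]]
38 [[324.81 364.89]]
80 [[277.86 342.63]]
150 [[190.41 301.16]]
[658.17 261.6   51.81]
```

View pics/tb.png

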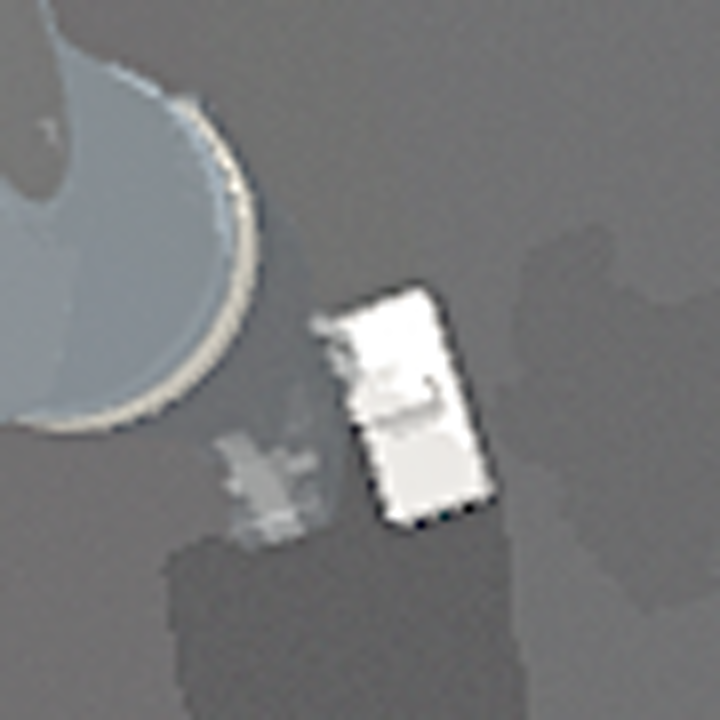

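```bash
python3 -m pendant '[{"x":0,"y":0,"z":0,"roll":0},{"x":0,"y":0,"z":0,"roll":0},{"x":5,"y":0,"z":0,"roll":0},{"x":15,"y":0,"z":0,"roll":0},{"x":25,"y":0,"z":0,"roll":0},{"x":34,"y":0,"z":0,"roll":0},{"x":40,"y":0,"z":0,"roll":0},{"x":40,"y":0,"z":0,"roll":0}]' 25 30
python3 - <<'E'
from meas import *
im=get_image("wrist")
g=dict(im);g["frame"]=np.clip((im["frame"].astype(float)/255)**0.6*255,0,255).astype(np.uint8)
crop(g,180,170,380,320,4,"w5.png")
sc=get_image("scene");g=dict(sc);g["frame"]=np.clip((sc["frame"].astype(float)/255)**0.6*255,0,255).astype(np.uint8)
crop(g,310,110,400,200,7,"s5.png")
E
```

```text
t: 6.05
eef_pos: [658.3, 261.5, 11.5]
ee_rot: [0.411, 0.575, -0.412, 0.575]
wrist_force: [0.1, -0.5, -0.3]
width: 0.29
```

View pics/w5.png

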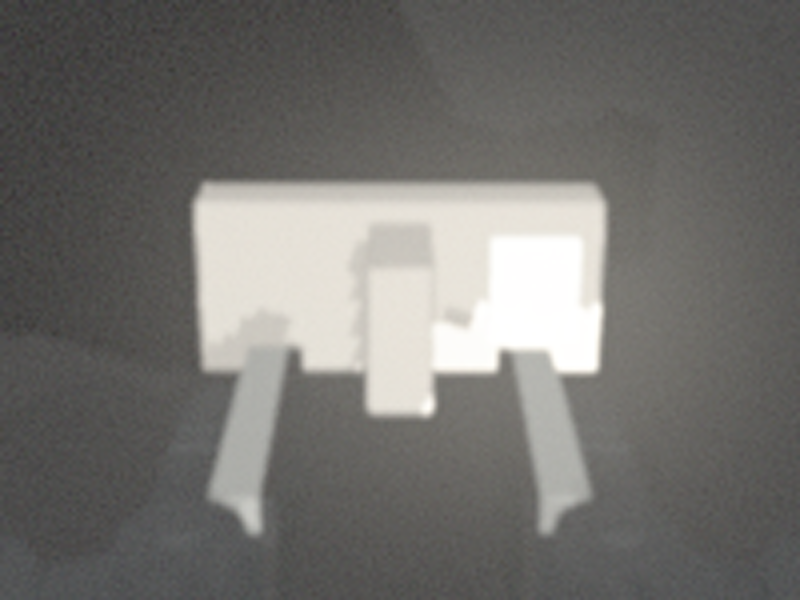

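View pics/s5.png

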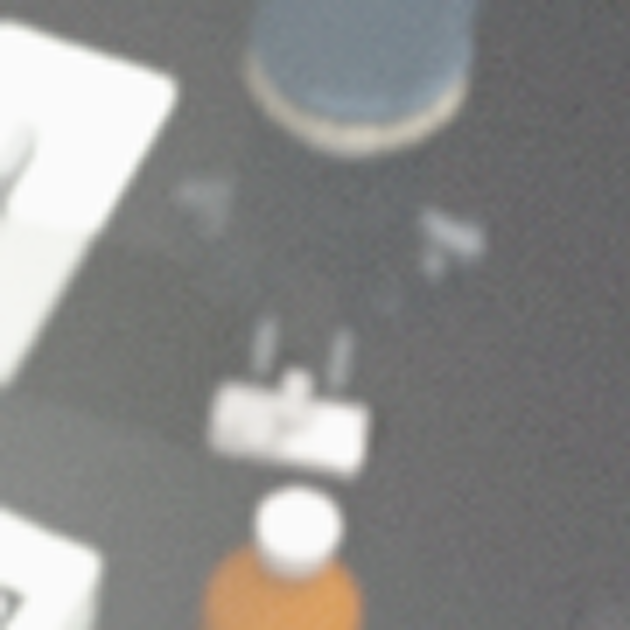

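```bash
python3 -m pendant '[{"x":2,"y":0,"z":0,"roll":0},{"x":4,"y":0,"z":0,"roll":0},{"x":6,"y":0,"z":0,"roll":0},{"x":8,"y":0,"z":0,"roll":0},{"x":10,"y":0,"z":0,"roll":0},{"x":12,"y":0,"z":0,"roll":0},{"x":12,"y":0,"z":0,"roll":0},{"x":12,"y":0,"z":0,"roll":0}]' 25 30
python3 - <<'E'
from meas import *
im=get_image("wrist")
g=dict(im);g["frame"]=np.clip((im["frame"].astype(float)/255)**0.6*255,0,255).astype(np.uint8)
crop(g,180,170,380,320,4,"w6.png")
sc=get_image("scene");g=dict(sc);g["frame"]=np.clip((sc["frame"].astype(float)/255)**0.6*255,0,255).astype(np.uint8)
crop(g,310,110,400,200,7,"s6.png")
E
```

```text
t: 7.15
eef_pos: [658.6, 261.6, 0.2]
ee_rot: [0.411, 0.575, -0.411, 0.575]
wrist_force: [-0.3, 0.2, -0.1]
width: 0.292
```

View pics/w6.png

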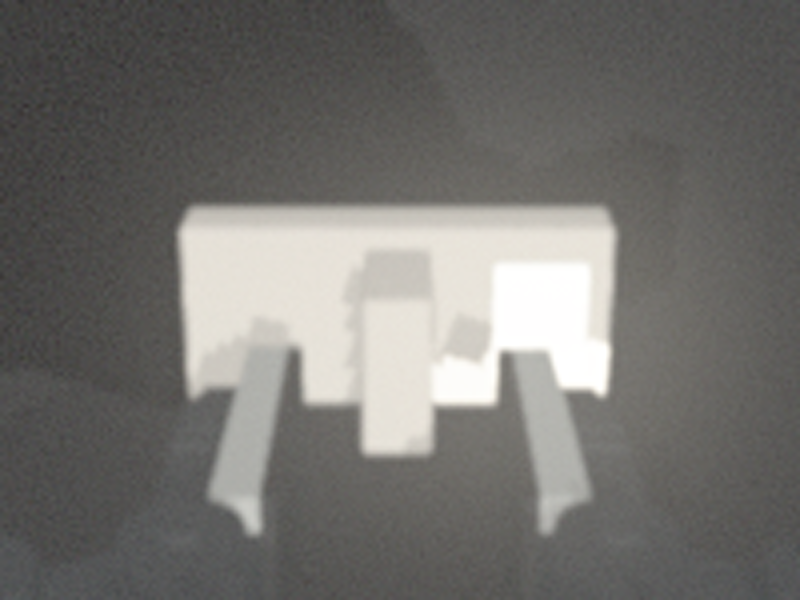

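View pics/s6.png

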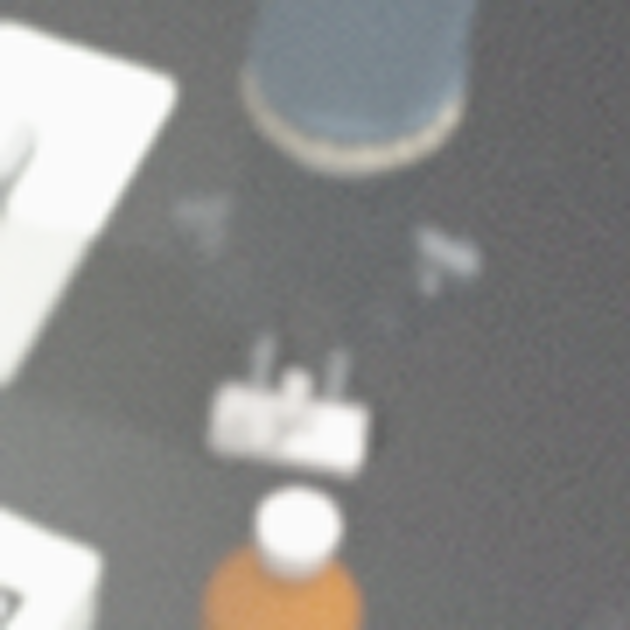

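```bash
python3 -m pendant '[{"x":1,"y":0,"z":0,"roll":0},{"x":2,"y":0,"z":0,"roll":0},{"x":3,"y":0,"z":0,"roll":0},{"x":4,"y":0,"z":0,"roll":0},{"x":5,"y":0,"z":0,"roll":0},{"x":6,"y":0,"z":0,"roll":0},{"x":7,"y":0,"z":0,"roll":0},{"x":8,"y":0,"z":0,"roll":0}]' 25 30
python3 - <<'E'
from meas import *
im=get_image("wrist")
g=dict(im);g["frame"]=np.clip((im["frame"].astype(float)/255)**0.6*255,0,255).astype(np.uint8)
crop(g,180,170,380,320,4,"w7.png")
E
```

```text
t: 8.25
eef_pos: [658.6, 261.6, -7.9]
ee_rot: [0.411, 0.575, -0.411, 0.575]
wrist_force: [0.8, 0.5, -0.2]
width: 0.292
```

View pics/w7.png

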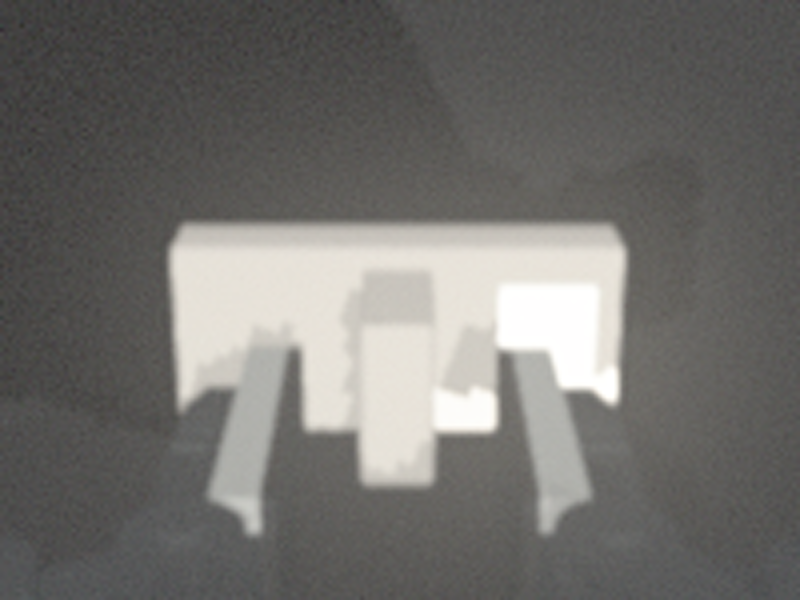

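```bash
python3 -m pendant '[{"x":0.7,"y":0,"z":0,"roll":0},{"x":1.5,"y":0,"z":0,"roll":0},{"x":2.2,"y":0,"z":0,"roll":0},{"x":3,"y":0,"z":0,"roll":0},{"x":3.7,"y":0,"z":0,"roll":0},{"x":4.4,"y":0,"z":0,"roll":0},{"x":5.2,"y":0,"z":0,"roll":0},{"x":6,"y":0,"z":0,"roll":0}]' 25 30
python3 - <<'E'
from meas import *
im=get_image("wrist")
g=dict(im);g["frame"]=np.clip((im["frame"].astype(float)/255)**0.6*255,0,255).astype(np.uint8)
crop(g,180,170,380,320,4,"w8.png")
sc=get_image("scene");g=dict(sc);g["frame"]=np.clip((sc["frame"].astype(float)/255)**0.6*255,0,255).astype(np.uint8)
crop(g,310,110,400,200,7,"s8.png")
E
```

```text
t: 9.3
eef_pos: [658.6, 261.6, -13.8]
ee_rot: [0.411, 0.575, -0.411, 0.575]
wrist_force: [-0.5, 0.3, -0.4]
width: 0.292
```

View pics/w8.png

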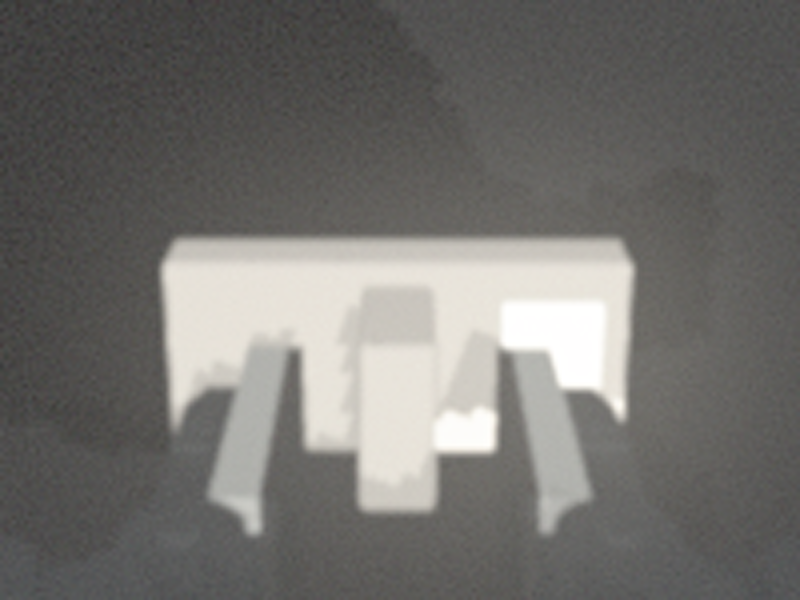

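View pics/s8.png

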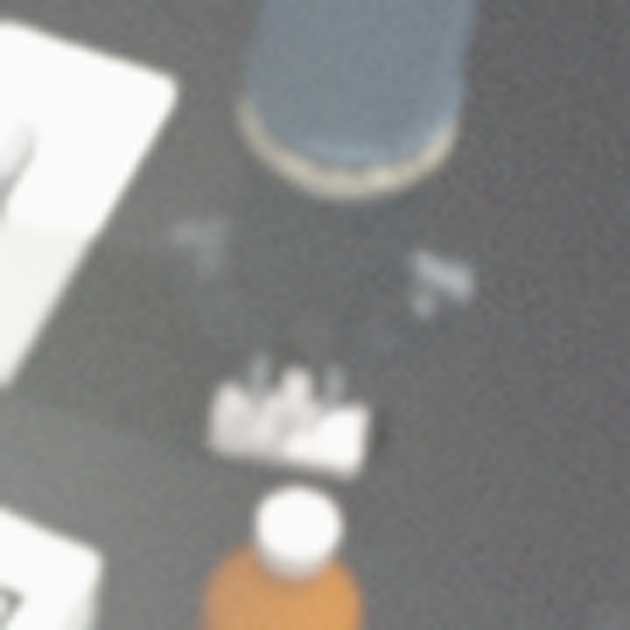

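```bash
python3 -m pendant '[{"x":1,"y":0,"z":0,"roll":0},{"x":2,"y":0,"z":0,"roll":0},{"x":3,"y":0,"z":0,"roll":0},{"x":4,"y":0,"z":0,"roll":0},{"x":5,"y":0,"z":0,"roll":0},{"x":6,"y":0,"z":0,"roll":0},{"x":7,"y":0,"z":0,"roll":0},{"x":8,"y":0,"z":0,"roll":0}]' 25 30
python3 - <<'E'
from meas import *
im=get_image("wrist")
g=dict(im);g["frame"]=np.clip((im["frame"].astype(float)/255)**0.6*255,0,255).astype(np.uint8)
crop(g,180,170,380,320,4,"w9.png")
E
```

```text
t: 10.4
eef_pos: [658.6, 261.6, -21.9]
ee_rot: [0.411, 0.575, -0.411, 0.575]
wrist_force: [-0.4, 0.5, -0.1]
width: 0.292
```

View pics/w9.png

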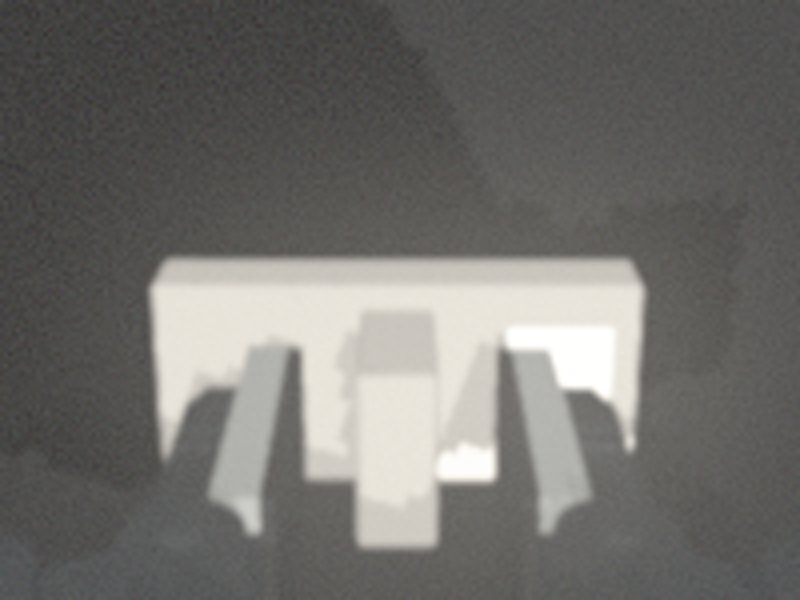

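```bash
python3 -m pendant '[{"x":1,"y":0,"z":0,"roll":0},{"x":2,"y":0,"z":0,"roll":0},{"x":3,"y":0,"z":0,"roll":0},{"x":4,"y":0,"z":0,"roll":0},{"x":5,"y":0,"z":0,"roll":0},{"x":5,"y":0,"z":0,"roll":0},{"x":5,"y":0,"z":0,"roll":0},{"x":5,"y":0,"z":0,"roll":0}]' 25 30
python3 -m pendant '[{"x":0,"y":0,"z":0,"roll":0},{"x":0,"y":0,"z":0,"roll":0},{"x":0,"y":0,"z":0,"roll":0},{"x":0,"y":0,"z":0,"roll":0},{"x":0,"y":0,"z":0,"roll":0},{"x":0,"y":0,"z":0,"roll":0},{"x":0,"y":0,"z":0,"roll":0},{"x":0,"y":0,"z":0,"roll":0}]' 0 30
python3 - <<'E'
from meas import *
im=get_image("wrist")
g=dict(im);g["frame"]=np.clip((im["frame"].astype(float)/255)**0.6*255,0,255).astype(np.uint8)
crop(g,180,170,380,320,4,"w10.png")
E
```

```text
t: 11.45
eef_pos: [658.6, 261.7, -26.7]
ee_rot: [0.411, 0.575, -0.411, 0.575]
wrist_force: [0.2, -0.2, 0.4]
width: 0.294
t: 12.45
eef_pos: [658.7, 261.7, -26.7]
ee_rot: [0.412, 0.575, -0.411, 0.575]
wrist_force: [0.7, 0.3, 3.4]
width: 0.106
```

View pics/w10.png

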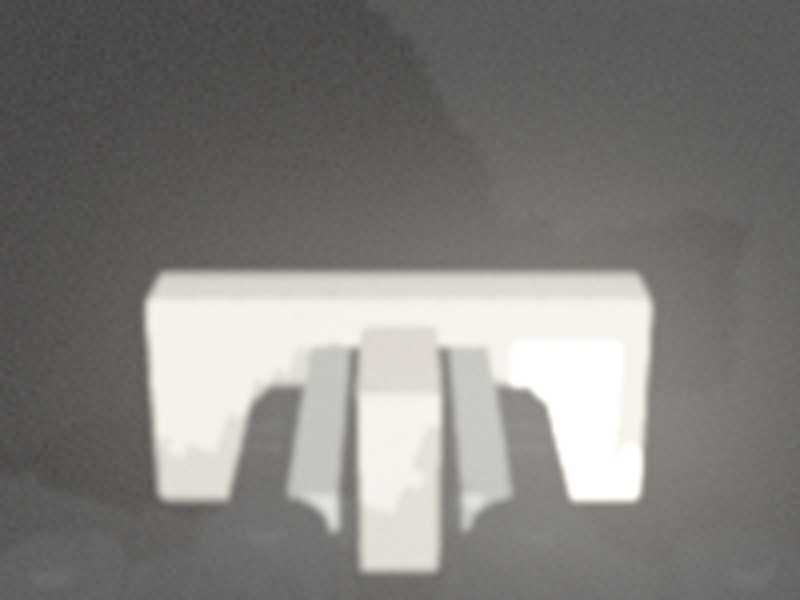

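```bash
python3 -m pendant '[{"x":-8,"y":0,"z":0,"roll":0},{"x":-30,"y":0,"z":0,"roll":0},{"x":-65,"y":0,"z":0,"roll":0},{"x":-95,"y":-10,"z":9,"roll":2},{"x":-105,"y":-40,"z":35,"roll":5},{"x":-105,"y":-85,"z":72,"roll":8},{"x":-105,"y":-130,"z":110,"roll":12},{"x":-105,"y":-165,"z":140,"roll":15}]' 0 30
python3 - <<'E'
from h import *
goto(517.9,24.6,78,.036)
E
```

```text
t: 13.5
eef_pos: [546.0, 73.6, 78.7]
ee_rot: [0.484, 0.516, -0.484, 0.516]
wrist_force: [0.2, 0.2, -0.6]
width: 0.111
t=13.50 at [546.   73.6  78.7] yaw 0.064  shift x 0.7 y -31.2 z 47.1 roll 1.6 j7 0.08 F [ 0.2  0.2 -0.6] w 0.111
```

```bash
python3 -m pendant '[{"x":0,"y":-8,"z":12,"roll":0.5},{"x":0,"y":-16,"z":25,"roll":1},{"x":0,"y":-24,"z":37,"roll":1.6},{"x":0,"y":-29,"z":44,"roll":1.6},{"x":0,"y":-31,"z":47,"roll":1.6},{"x":0,"y":-31,"z":47,"roll":1.6},{"x":0,"y":-31,"z":47,"roll":1.6},{"x":0,"y":-31,"z":47,"roll":1.6}]' 0 30
python3 - <<'E'
from h import *
goto(517.9,24.6,78,.036)
im=get_image("wrist");cv2.imwrite("pics/w11.png",im["frame"])
E
```

```text
t: 14.5
eef_pos: [520.0, 27.3, 78.1]
ee_rot: [0.49, 0.51, -0.49, 0.51]
wrist_force: [0.4, 0.5, -0.1]
width: 0.11
t=14.50 at [520.   27.3  78.1] yaw 0.040  shift x 0.1 y -2.2 z 2.6 roll 0.2 j7 0.14 F [ 0.4  0.5 -0.1] w 0.110
```

View pics/w11.png

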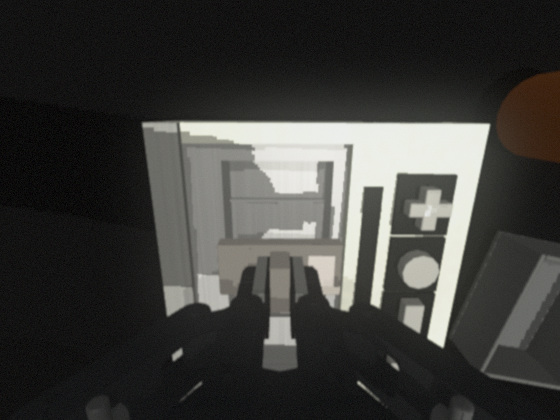

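```bash
python3 - <<'E'
from h import *
im=get_image("wrist"); crop(im,130,100,480,330,2.2,"w12.png")
O=np.array([550.2,-10.3]);yw=.036;Rm=np.array([[np.cos(yw),-np.sin(yw)],[np.sin(yw),np.cos(yw)]])
def inc(u,z): return (cast(im,u,z)[0,:2]-O)@Rm
print("deck TR (95,113)",inc((487,124),72),"plus (62,63)",inc((429,209),85),"round(62,21)",inc((418,269),85),"recess TR (15,101)",inc((352,146),72))
t,p,M,o=tool(); print("tcp",(p[:2]-O)@Rm,p)
E
```

```text
deck TR (95,113) [ 94.78113976 112.65446179] plus (62,63) [61.84671298 63.68493352] round(62,21) [61.06888704 23.25381602] recess TR (15,101) [15.59090139 99.49066464]
tcp [-28.9312466   38.44551371] [519.90375926  27.07930378  78.15855672]
```

View pics/w12.png

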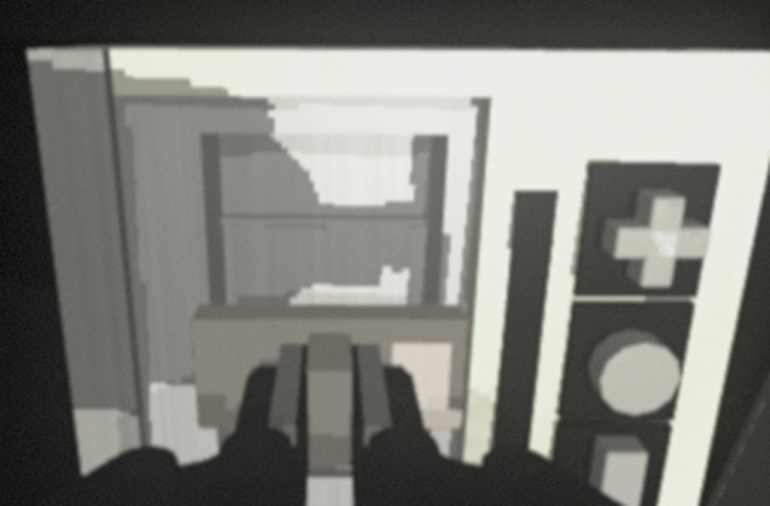

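```bash
python3 - <<'E'
from h import *
im=get_image("wrist"); t,p,M,o=tool()
f=lambda u,v:(130+u/2.2-.3,100+v/2.2-.3)
for q in [(192,318),(468,318),(200,426),(462,426)]:
    c=cast(im,f(*q),p[2]+36.8)[0]; print((M.T@(c-p)).round(1))
E
```

```text
[-36.8 -31.7 -14.9]
[-36.8  33.4 -15. ]
[-36.8 -31.5  14.4]
[-36.8  33.8  14.3]
```

```bash
python3 -m pendant '[{"x":0,"y":-1.2,"z":1.5,"roll":0.2},{"x":3,"y":-2.4,"z":2.6,"roll":0.2},{"x":15,"y":-2.4,"z":2.6,"roll":0.2},{"x":30,"y":-2.4,"z":2.6,"roll":0.2},{"x":44,"y":-2.4,"z":2.6,"roll":0.2},{"x":53,"y":-2.4,"z":2.6,"roll":0.2},{"x":58,"y":-2.4,"z":2.6,"roll":0.2},{"x":60,"y":-2.4,"z":2.6,"roll":0.2}]' 0 30
python3 - <<'E'
from h import *
goto(517.9,24.6,0,.036)
im=get_image("wrist");crop(im,130,130,480,360,2.2,"w13.png")
E
```

```text
t: 15.65
eef_pos: [517.5, 24.1, 17.9]
ee_rot: [0.491, 0.509, -0.491, 0.509]
wrist_force: [0.0, 0.2, 0.3]
width: 0.114
t=15.65 at [517.5  24.1  17.9] yaw 0.035  shift x 17.9 y 0.4 z -0.5 roll -0.0 j7 0.18 F [0.  0.2 0.3] w 0.114
```

View pics/w13.png

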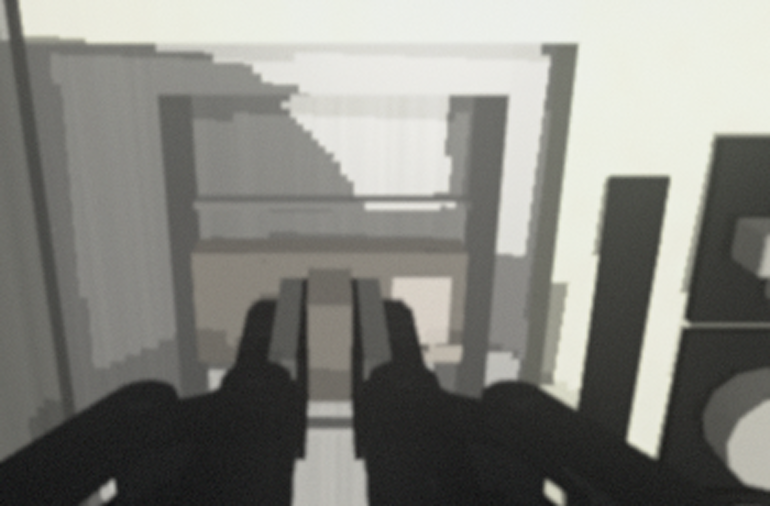

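```bash
python3 -m pendant '[{"x":4,"y":0.3,"z":-0.4,"roll":0},{"x":8,"y":0.3,"z":-0.4,"roll":0},{"x":12,"y":0.3,"z":-0.4,"roll":0},{"x":14.5,"y":0.3,"z":-0.4,"roll":0},{"x":16,"y":0.3,"z":-0.4,"roll":0},{"x":17,"y":0.3,"z":-0.4,"roll":0},{"x":17.8,"y":0.3,"z":-0.4,"roll":0},{"x":17.8,"y":0.3,"z":-0.4,"roll":0}]' 0 30
python3 -m pendant '[{"x":0,"y":0,"z":0,"roll":0},{"x":0,"y":0,"z":0,"roll":0},{"x":0,"y":0,"z":0,"roll":0},{"x":-6,"y":0,"z":0,"roll":0},{"x":-22,"y":0,"z":0,"roll":0},{"x":-50,"y":0,"z":0,"roll":0},{"x":-85,"y":0,"z":0,"roll":0},{"x":-100,"y":0,"z":0,"roll":0}]' 25 30
python3 - <<'E'
from meas import *
goto(576,-375,100,.5)
im=get_image("wrist");crop(im,130,130,480,360,2.2,"w14.png"); carts(get_image("top"))
E
```

```text
t: 16.7
eef_pos: [517.8, 24.6, 0.4]
ee_rot: [0.491, 0.509, -0.491, 0.509]
wrist_force: [-0.9, 0.2, -1.3]
width: 0.104
t: 17.7
eef_pos: [518.6, 24.6, 102.4]
ee_rot: [0.492, 0.508, -0.49, 0.509]
wrist_force: [0.2, 0.9, 0.4]
width: 0.291
t=17.70 at [518.6  24.6 102.4] yaw 0.035  shift x 2.4 y 43.2 z 401.4 roll -26.6 j7 0.13 F [0.2 0.9 0.4] w 0.291
[401.52 297.29] [ 400.93 -358.7 ] [67.5  33.87] th 0.112 338.5
[352.9  288.61] [ 421.49 -240.29] [67.15 31.78] th 0.522 331.5
[407.59 225.79] [ 575.41 -375.8 ] [67.1  34.04] th 0.507 325.0
[359.27 168.92] [ 719.27 -262.54] [74.44 78.37] th -0.004 698.0
```

View pics/w14.png

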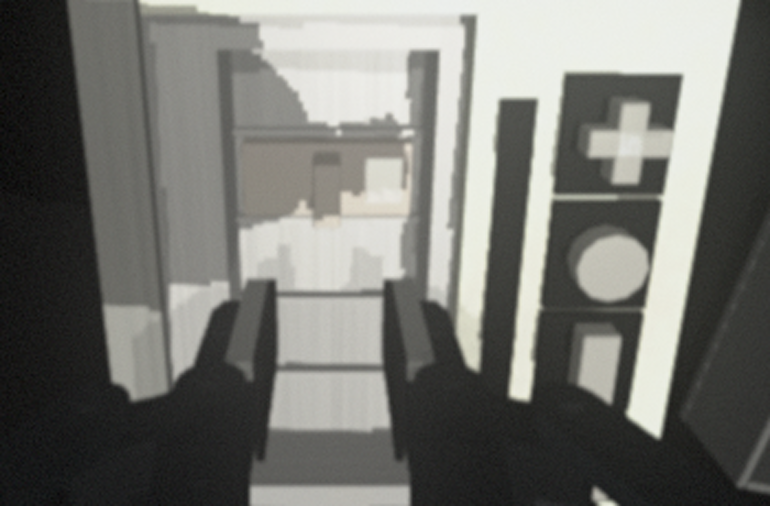

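```bash
python3 -m pendant '[{"x":0,"y":4,"z":35,"roll":-3},{"x":0,"y":9,"z":85,"roll":-6},{"x":0,"y":14,"z":135,"roll":-10},{"x":0,"y":20,"z":190,"roll":-13},{"x":0,"y":26,"z":245,"roll":-17},{"x":0,"y":32,"z":300,"roll":-20},{"x":0,"y":37,"z":350,"roll":-24},{"x":0,"y":42,"z":395,"roll":-26.6}]' 25 30
python3 - <<'E'
from meas import *
import time
im=get_image("wrist");im=get_image("wrist");im=get_image("wrist");cv2.imwrite("pics/w15.png",im["frame"]);goto(574.6,-374.2,20,.507)
E
```

```text
t: 18.8
eef_pos: [573.1, -370.3, 98.6]
ee_rot: [0.361, 0.609, -0.36, 0.608]
wrist_force: [-0.4, 0.2, 0.5]
width: 0.293
t=18.95 at [ 572.1 -371.5   98.3] yaw 0.495  shift x 78.3 y 1.1 z 3.7 roll -0.7 j7 1.10 F [ 0.2  0.5 -0.9] w 0.293
```

View pics/w15.png

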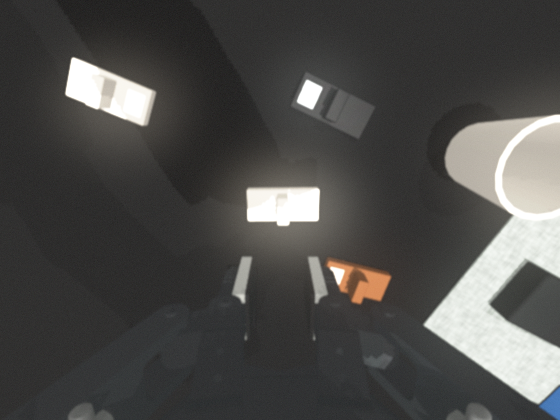

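```bash
cat >> meas.py <<'E'
def wcart(im=None,z0=0,lo=100,amin=700,amax=9000):
    im=im or get_image("wrist"); t,p,M,o=tool()
    m=(im["frame"].min(2)>lo).astype(np.uint8)
    cs,_=cv2.findContours(m,cv2.RETR_EXTERNAL,cv2.CHAIN_APPROX_NONE)
    tgt=proj(im,p*[1,1,0]+[0,0,z0+5])[0]
    cs=[c for c in cs if amin<cv2.contourArea(c)<amax]
    c=min(cs,key=lambda c:np.linalg.norm(c[:,0].mean(0)-tgt))
    r=cv2.minAreaRect(cast(im,c[:,0],z0+10)[:,:2].astype(np.float32))
    b=cv2.boxPoints(r); e=max([b[1]-b[0],b[2]-b[1]],key=np.linalg.norm); th=np.arctan2(e[1],e[0]);th=(th+np.pi/2)%np.pi-np.pi/2
    u=np.array([np.cos(th),np.sin(th)]); n=np.array([np.sin(th),-np.cos(th)])  # n ~ tool z
    A=cast(im,c[:,0],z0+10)[:,:2]; B=cast(im,c[:,0],z0)[:,:2]
    s=A@u; ua,ub=s.min(),s.max(); mid=(ua+ub)/2
    near=(B@n)[abs(s-mid)<25].min(); out=abs(abs(s-mid)-20)<8; far=np.median((A@n)[out&(A@n>np.median(A@n))])
    print("px",c[:,0].mean(0),"len %.1f th %.3f width(near0..far10) %.1f"%(ub-ua,th,far-near))
    for nm,q in(("near",near+15),("far",far-15)): print(nm,mid*u+q*n)
E
python3 - <<'E'
from meas import *
wcart(); goto(574.6,-374.2,-26.7,.507)
E
```

```text
px [280.5  208.62] len 68.8 th 0.518 width(near0..far10) 32.6
near [ 574.67 -374.07]
far [ 575.98 -376.36]
t=19.00 at [ 572.7 -369.    98.5] yaw 0.498  shift x 125.2 y -0.7 z 5.8 roll -0.5 j7 1.10 F [ 0.1  0.3 -0.1] w 0.292
```

```bash
python3 -m pendant '[{"x":10,"y":-0.5,"z":3,"roll":-0.8},{"x":35,"y":-0.5,"z":5.5,"roll":-0.8},{"x":65,"y":-0.5,"z":5.5,"roll":-0.8},{"x":92,"y":-0.5,"z":5.5,"roll":-0.8},{"x":110,"y":-0.5,"z":5.5,"roll":-0.8},{"x":119,"y":-0.5,"z":5.5,"roll":-0.8},{"x":123,"y":-0.5,"z":5.5,"roll":-0.8},{"x":124,"y":-0.5,"z":5.5,"roll":-0.8}]' 25 30
python3 - <<'E'
from meas import *
im=get_image("wrist");crop(im,180,170,380,320,3,"w16.png");goto(575,-375,-26,.51)
E
```

```text
t: 20.0
eef_pos: [576.4, -373.9, -23.1]
ee_rot: [0.357, 0.61, -0.357, 0.611]
wrist_force: [-0.3, -0.7, 0.5]
width: 0.295
t=20.05 at [ 576.4 -374.   -23. ] yaw 0.514  shift x 3.0 y -1.7 z 0.2 roll 0.2 j7 1.14 F [-0.4 -0.3 -0.5] w 0.296
```

View pics/w16.png

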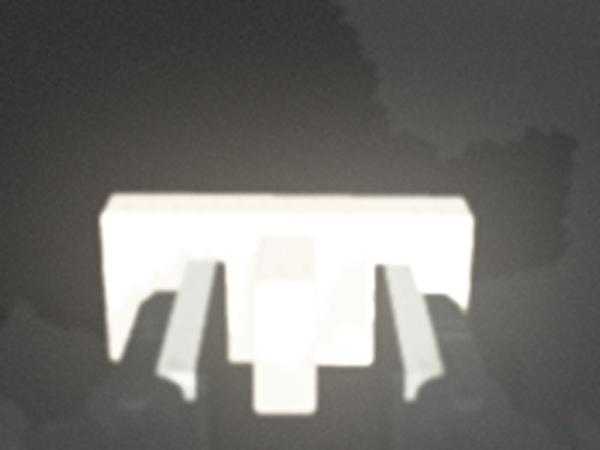

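```bash
python3 -m pendant '[{"x":1,"y":-1,"z":0,"roll":0},{"x":3,"y":-2.5,"z":0,"roll":0},{"x":3.3,"y":-2.5,"z":0,"roll":0},{"x":3.3,"y":-2.5,"z":0,"roll":0},{"x":3.3,"y":-2.5,"z":0,"roll":0},{"x":3.3,"y":-2.5,"z":0,"roll":0},{"x":3.3,"y":-2.5,"z":0,"roll":0},{"x":3.3,"y":-2.5,"z":0,"roll":0}]' 25 30
python3 -m pendant '[{"x":0,"y":0,"z":0,"roll":0},{"x":0,"y":0,"z":0,"roll":0},{"x":0,"y":0,"z":0,"roll":0},{"x":0,"y":0,"z":0,"roll":0},{"x":0,"y":0,"z":0,"roll":0},{"x":-5,"y":0,"z":0,"roll":0},{"x":-20,"y":0,"z":0,"roll":0},{"x":-45,"y":0,"z":0,"roll":0}]' 0 30
python3 - <<'E'
from meas import *
im=get_image("wrist");crop(im,180,170,380,320,3,"w17.png");goto(516.6+1.3,-11.4,76,.036)
E
```

```text
t: 21.05
eef_pos: [573.8, -375.0, -26.9]
ee_rot: [0.357, 0.611, -0.357, 0.611]
wrist_force: [0.3, -0.5, 0.2]
width: 0.293
t: 22.05
eef_pos: [573.4, -374.7, 18.7]
ee_rot: [0.357, 0.611, -0.357, 0.61]
wrist_force: [1.1, 0.6, -1.1]
width: 0.111
t=22.10 at [ 575.4 -376.1   22.9] yaw 0.514  shift x -54.2 y 129.2 z -345.7 roll 27.4 j7 1.13 F [ 1.8 -0.8  2. ] w 0.107
```

View pics/w17.png

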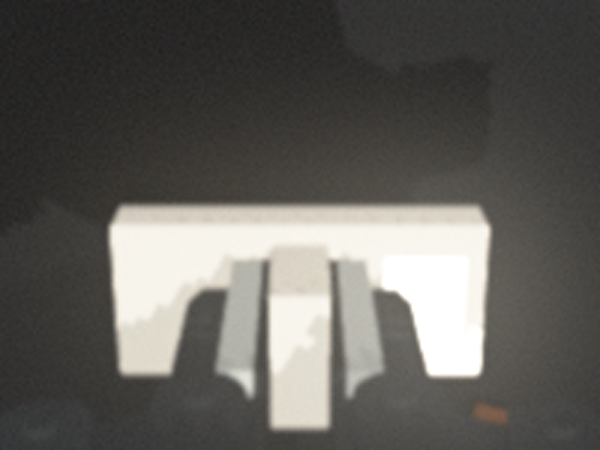

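```bash
python3 -m pendant '[{"x":-30,"y":3,"z":-8,"roll":1},{"x":-55,"y":14,"z":-38,"roll":4},{"x":-57,"y":33,"z":-88,"roll":8},{"x":-57,"y":53,"z":-140,"roll":12},{"x":-57,"y":73,"z":-192,"roll":16},{"x":-57,"y":92,"z":-244,"roll":20},{"x":-57,"y":110,"z":-292,"roll":24},{"x":-57,"y":124,"z":-330,"roll":27.4}]' 0 30
python3 - <<'E'
from meas import *
im=get_image("wrist");im=get_image("wrist");im=get_image("wrist");im=get_image("wrist");goto(519.2,-11.4,78,.036)
E
```

```text
t: 23.1
eef_pos: [519.6, -24.1, 76.0]
ee_rot: [0.492, 0.509, -0.491, 0.509]
wrist_force: [0.7, 0.1, -0.1]
width: 0.115
t=23.30 at [520.  -25.8  75.8] yaw 0.038  shift x -2.2 y -0.3 z -14.4 roll 0.1 j7 0.26 F [-0.8 -1.5 -0. ] w 0.104
```

```bash
python3 -m pendant '[{"x":0,"y":0,"z":-4,"roll":0},{"x":0,"y":0,"z":-10,"roll":0},{"x":0,"y":0,"z":-14,"roll":0},{"x":10,"y":0,"z":-14.2,"roll":0},{"x":25,"y":0,"z":-14.2,"roll":0},{"x":40,"y":0,"z":-14.2,"roll":0},{"x":50,"y":0,"z":-14.2,"roll":0},{"x":54,"y":0,"z":-14.2,"roll":0}]' 0 30
python3 - <<'E'
from meas import *
im=get_image("wrist");goto(519.2,-11.4,0,.036);crop(im,130,130,480,360,2.2,"w18.png")
E
```

```text
t: 24.3
eef_pos: [518.6, -12.6, 20.1]
ee_rot: [0.491, 0.509, -0.491, 0.508]
wrist_force: [-0.3, 0.0, 0.2]
width: 0.109
t=24.35 at [518.7 -12.6  20.1] yaw 0.035  shift x 20.1 y 0.5 z -1.1 roll -0.0 j7 0.27 F [-0.4 -1.2 -0.7] w 0.105
```

View pics/w18.png

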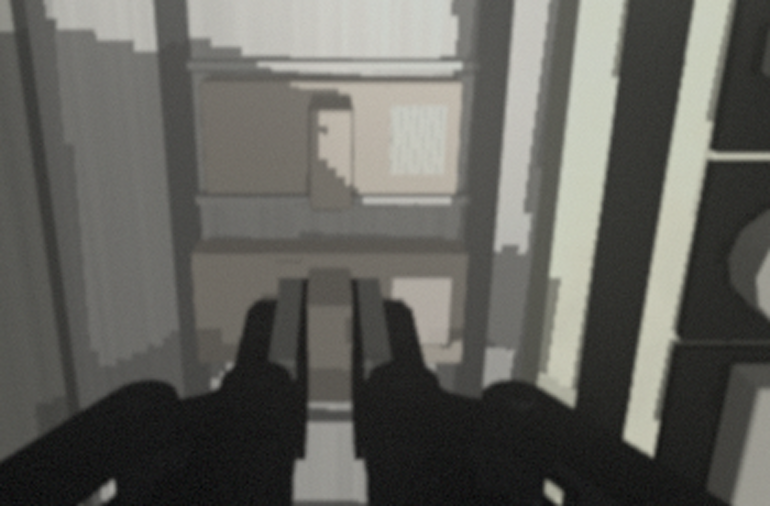

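```bash
python3 -m pendant '[{"x":4,"y":0.5,"z":-1,"roll":0},{"x":9,"y":0.5,"z":-1,"roll":0},{"x":13,"y":0.5,"z":-1,"roll":0},{"x":16,"y":0.5,"z":-1,"roll":0},{"x":18,"y":0.5,"z":-1,"roll":0},{"x":19,"y":0.5,"z":-1,"roll":0},{"x":19.8,"y":0.5,"z":-1,"roll":0},{"x":19.8,"y":0.5,"z":-1,"roll":0}]' 0 30
python3 -m pendant '[{"x":0,"y":0,"z":0,"roll":0},{"x":0,"y":0,"z":0,"roll":0},{"x":0,"y":0,"z":0,"roll":0},{"x":-6,"y":0,"z":0,"roll":0},{"x":-22,"y":0,"z":0,"roll":0},{"x":-50,"y":0,"z":0,"roll":0},{"x":-85,"y":0,"z":0,"roll":0},{"x":-100,"y":0,"z":0,"roll":0}]' 25 30
python3 - <<'E'
from meas import *
im=get_image("wrist");crop(im,130,130,480,360,2.2,"w19.png"); carts(get_image("top"));goto(421,-240,90,.525)
E
```

```text
t: 25.35
eef_pos: [519.6, -11.4, 1.3]
ee_rot: [0.491, 0.509, -0.491, 0.509]
wrist_force: [-0.7, -0.2, -0.3]
width: 0.112
t: 26.35
eef_pos: [520.4, -11.5, 103.3]
ee_rot: [0.492, 0.508, -0.49, 0.509]
wrist_force: [-0.2, -0.2, 0.7]
width: 0.292
[364.96 298.43] [ 397.75 -269.44] [67.09 31.77] th 0.527 331.0
[401.52 297.29] [ 400.93 -358.7 ] [67.5  33.87] th 0.112 338.5
[359.5  168.91] [ 719.27 -262.54] [74.44 78.37] th -0.004 705.5
[138.04  20.52] [1100.97  308.4 ] [41.25 51.21] th -0.028 156.5
[328.49  18.41] [1104.89 -184.07] [50.77 78.09] th -1.366 181.0
[230.24  19.43] [1101.44   71.64] [52.76 54.02] th -1.366 181.0
[355.82  12.28] [1121.56 -258.03] [59.07 60.44] th -1.439 207.5
[259.44  13.93] [1122.84   -6.06] [63.52 69.05] th -1.089 245.5
t=26.45 at [520.5 -11.3 102.7] yaw 0.036  shift x 12.4 y -107.6 z 225.0 roll -28.0 j7 0.22 F [-0.   0.2 -0.5] w 0.291
```

View pics/w19.png

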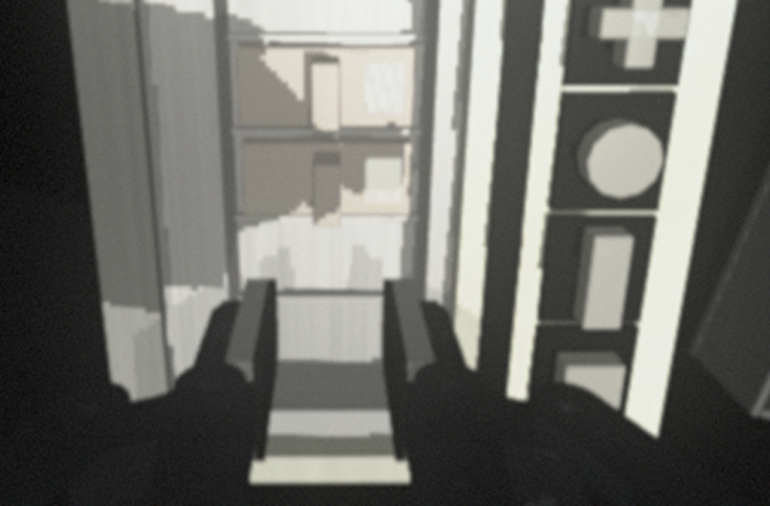

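```bash
python3 -m pendant '[{"x":0,"y":-10,"z":20,"roll":-3},{"x":2,"y":-32,"z":62,"roll":-8},{"x":4,"y":-56,"z":108,"roll":-13},{"x":6,"y":-80,"z":154,"roll":-18},{"x":8,"y":-103,"z":198,"roll":-23},{"x":10,"y":-120,"z":230,"roll":-26},{"x":12,"y":-129,"z":248,"roll":-28},{"x":12,"y":-132,"z":253,"roll":-28}]' 25 30
python3 - <<'E'
from meas import *
im=get_image("wrist");im=get_image("wrist");im=get_image("wrist");im=get_image("wrist");cv2.imwrite("pics/w20.png",im["frame"]);wcart();goto(397.4,-268.8,-26,.525)
E
```

```text
t: 27.45
eef_pos: [395.4, -269.6, 88.3]
ee_rot: [0.354, 0.613, -0.354, 0.611]
wrist_force: [0.7, 0.4, -0.3]
width: 0.292
px [279.38 208.67] len 67.5 th 0.526 width(near0..far10) 29.5
near [ 398.72 -270.22]
far [ 398.46 -269.77]
t=27.70 at [ 397.2 -267.8   89.1] yaw 0.525  shift x 115.1 y -0.4 z 1.1 roll 0.0 j7 1.16 F [-0.3  0.8 -0.5] w 0.298
```

View pics/w20.png

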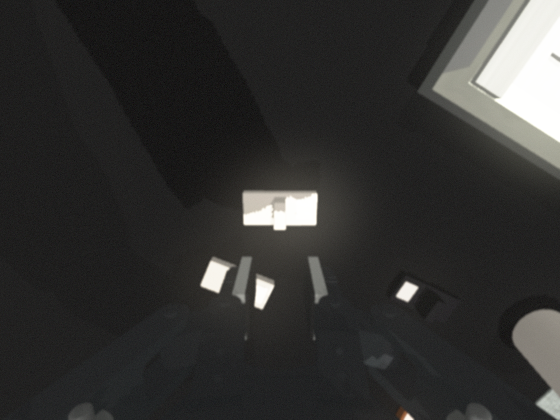

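```bash
python3 -m pendant '[{"x":10,"y":0,"z":1,"roll":0},{"x":35,"y":0,"z":1.5,"roll":0},{"x":65,"y":0,"z":1.5,"roll":0},{"x":88,"y":0,"z":1.5,"roll":0},{"x":102,"y":0,"z":1.5,"roll":0},{"x":109,"y":0,"z":1.5,"roll":0},{"x":112,"y":0,"z":1.5,"roll":0},{"x":113,"y":0,"z":1.5,"roll":0}]' 25 30
python3 - <<'E'
from meas import *
im=get_image("wrist");crop(im,180,170,380,320,3,"w21.png");goto(398,-269.5,-26.7,.525)
E
```

```text
t: 28.7
eef_pos: [397.7, -270.4, -23.4]
ee_rot: [0.353, 0.612, -0.353, 0.613]
wrist_force: [-0.0, 0.2, 0.4]
width: 0.292
t=28.75 at [ 397.7 -270.4  -23.4] yaw 0.524  shift x 3.3 y 0.7 z -0.6 roll -0.0 j7 1.21 F [-0.6  0.7  0.7] w 0.293
```

View pics/w21.png

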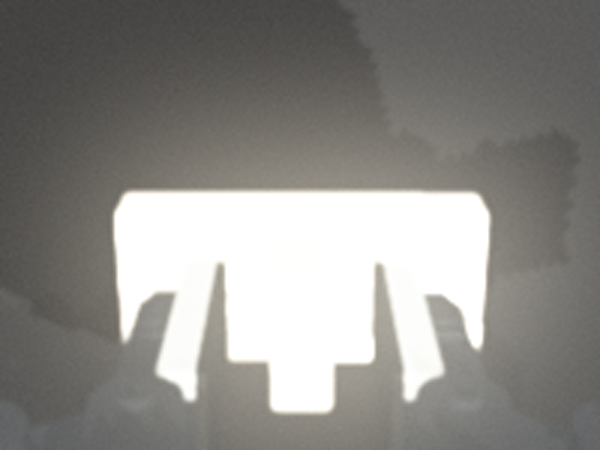

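```bash
python3 -m pendant '[{"x":1.5,"y":0,"z":0,"roll":0},{"x":3.3,"y":0,"z":0,"roll":0},{"x":3.3,"y":0,"z":0,"roll":0},{"x":3.3,"y":0,"z":0,"roll":0},{"x":3.3,"y":0,"z":0,"roll":0},{"x":3.3,"y":0,"z":0,"roll":0},{"x":3.3,"y":0,"z":0,"roll":0},{"x":3.3,"y":0,"z":0,"roll":0}]' 0 30
python3 -m pendant '[{"x":0,"y":0,"z":0,"roll":0},{"x":0,"y":0,"z":0,"roll":0},{"x":-5,"y":0,"z":0,"roll":0},{"x":-20,"y":0,"z":0,"roll":0},{"x":-45,"y":0,"z":0,"roll":0},{"x":-75,"y":0,"z":0,"roll":0},{"x":-100,"y":0,"z":0,"roll":0},{"x":-105,"y":0,"z":0,"roll":0}]' 0 30
python3 - <<'E'
from meas import *
goto(520.5,-47.4,78,.036)
E
```

```text
t: 29.75
eef_pos: [397.9, -270.6, -25.0]
ee_rot: [0.354, 0.612, -0.353, 0.613]
wrist_force: [-4.3, 2.8, 31.0]
width: 0.109
t: 30.75
eef_pos: [398.2, -270.7, 79.5]
ee_rot: [0.353, 0.611, -0.353, 0.613]
wrist_force: [-0.5, -0.4, 0.1]
width: 0.111
t=30.75 at [ 398.2 -270.7   79.5] yaw 0.524  shift x 1.5 y 217.6 z -132.1 roll 28.0 j7 1.17 F [-0.5 -0.4  0.1] w 0.111
```

```bash
python3 -m pendant '[{"x":0,"y":12,"z":-7,"roll":2},{"x":0,"y":45,"z":-27,"roll":6},{"x":0,"y":85,"z":-52,"roll":10},{"x":0,"y":125,"z":-76,"roll":15},{"x":0,"y":163,"z":-99,"roll":20},{"x":0,"y":195,"z":-118,"roll":24},{"x":0,"y":212,"z":-129,"roll":28},{"x":0,"y":217.6,"z":-132,"roll":28}]' 0 30
python3 -m pendant '[{"x":0,"y":0,"z":0,"roll":0},{"x":4,"y":0,"z":0,"roll":0},{"x":14,"y":0,"z":0,"roll":0},{"x":28,"y":0,"z":0,"roll":0},{"x":42,"y":0,"z":0,"roll":0},{"x":52,"y":0,"z":0,"roll":0},{"x":58,"y":0,"z":0,"roll":0},{"x":60,"y":0,"z":0,"roll":0}]' 0 30
python3 - <<'E'
from meas import *
im=get_image("wrist");goto(520.5,-47.4,1,.036);crop(im,130,130,480,360,2.2,"w22.png")
E
```

```text
t: 31.75
eef_pos: [519.7, -45.6, 77.1]
ee_rot: [0.49, 0.51, -0.491, 0.509]
wrist_force: [-0.3, -0.3, -0.1]
width: 0.106
t: 32.75
eef_pos: [519.7, -47.1, 17.6]
ee_rot: [0.491, 0.509, -0.491, 0.509]
wrist_force: [-0.8, -0.2, -0.2]
width: 0.102
t=32.80 at [519.7 -47.1  17.7] yaw 0.035  shift x 16.7 y 0.8 z 0.4 roll -0.0 j7 0.37 F [-0.1 -0.2 -0.4] w 0.106
```

View pics/w22.png

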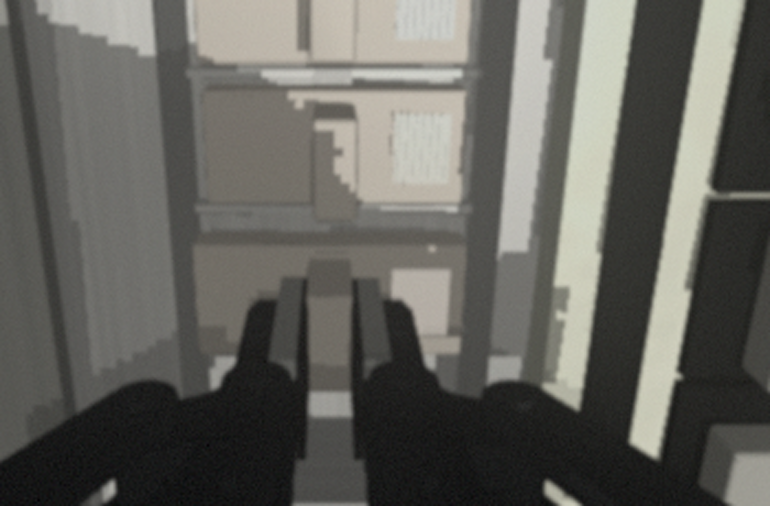

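```bash
cat >> meas.py <<'E'
def held(im,off,pts,z=None):
    t,p,M,o=tool()
    for q in pts: print((M.T@(cast(im,q,p[2]+off)[0]-p)).round(1))
E
python3 - <<'E'
from meas import *
im=get_image("wrist")
f=lambda u,v:(130+u/2.2-.3,130+v/2.2-.3)
held(im,35,[f(193,242),f(467,242),f(200,354),f(462,354)]); held(im,36.8,[f(193,242),f(467,242),f(200,354),f(462,354)])
crop(im,200,220,360,320,5,"w23.png")
E
```

```text
[-35.  -31.8 -16.7]
[-35.   33.2 -16.8]
[-35.  -31.9  13.7]
[-35.   33.9  13.6]
[-36.8 -31.4 -17.5]
[-36.8  32.8 -17.6]
[-36.8 -31.5  12.6]
[-36.8  33.5  12.5]
```

View pics/w23.png

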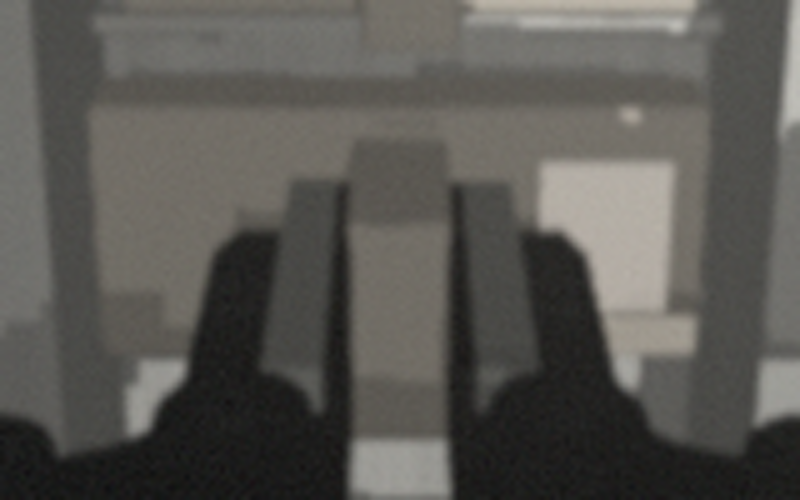

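```bash
python3 -m pendant '[{"x":0,"y":0.4,"z":1.5,"roll":0},{"x":3,"y":0.4,"z":2.2,"roll":0},{"x":7,"y":0.4,"z":2.2,"roll":0},{"x":11,"y":0.4,"z":2.2,"roll":0},{"x":14,"y":0.4,"z":2.2,"roll":0},{"x":15.5,"y":0.4,"z":2.2,"roll":0},{"x":16.5,"y":0.4,"z":2.2,"roll":0},{"x":16.5,"y":0.4,"z":2.2,"roll":0}]' 0 30
python3 - <<'E'
from meas import *
im=get_image("wrist");goto(520.5,-49.4,1,.036);crop(im,130,130,480,360,2.2,"w24.png")
E
```

```text
t: 33.85
eef_pos: [520.2, -49.2, 1.5]
ee_rot: [0.491, 0.509, -0.491, 0.509]
wrist_force: [-0.3, -0.2, -0.1]
width: 0.109
t=33.90 at [520.3 -49.3   1.5] yaw 0.035  shift x 0.5 y 0.2 z 0.1 roll -0.0 j7 0.38 F [-0.   0.7  0.1] w 0.109
```

View pics/w24.png

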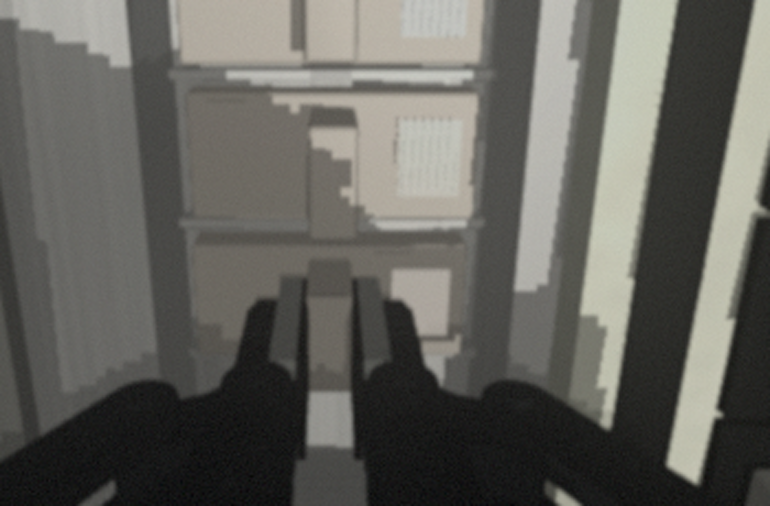

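```bash
python3 -m pendant '[{"x":0.5,"y":0,"z":0,"roll":0},{"x":0.5,"y":0,"z":0,"roll":0},{"x":0.5,"y":0,"z":0,"roll":0},{"x":-6,"y":0,"z":0,"roll":0},{"x":-22,"y":0,"z":0,"roll":0},{"x":-50,"y":0,"z":0,"roll":0},{"x":-85,"y":0,"z":0,"roll":0},{"x":-100,"y":0,"z":0,"roll":0}]' 25 30
python3 - <<'E'
from meas import *
im=get_image("wrist");crop(im,130,130,480,360,2.2,"w25.png"); carts(get_image("top"));goto(400.7,-357.5,90,.112)
E
```

```text
t: 34.9
eef_pos: [521.2, -49.4, 104.2]
ee_rot: [0.492, 0.508, -0.49, 0.51]
wrist_force: [0.2, 0.3, -0.1]
width: 0.289
[401.52 297.29] [ 400.93 -358.7 ] [67.5  33.87] th 0.112 338.5
[299.43 266.79] [ 481.54 -107.12] [97.69 43.96] th 0.003 283.5
[359.18 169.15] [ 719.27 -262.54] [74.44 78.37] th -0.004 702.0
[138.33  20.33] [1102.76  308.58] [56.75 59.86] th -0.281 206.5
[46.99 20.56] [1102.91  553.13] [45.46 63.79] th -0.523 151.0
[422.69  18.91] [1101.77 -422.76] [46.67 54.54] th -0.294 157.0
[328.44  18.55] [1105.02 -184.72] [50.77 81.2 ] th -1.366 255.0
[76.41 14.75] [1115.57  467.8 ] [50.15 58.91] th -0.326 170.5
[454.25  14.49] [1116.53 -503.53] [52.54 54.78] th -0.489 188.0
[355.99  12.26] [1121.68 -257.64] [58.73 59.69] th -1.439 222.5
t=35.00 at [521.3 -49.2 103.4] yaw 0.036  shift x 13.0 y -131.5 z 303.8 roll -4.4 j7 0.31 F [ 1.2 -0.4 -0. ] w 0.297
```

View pics/w25.png

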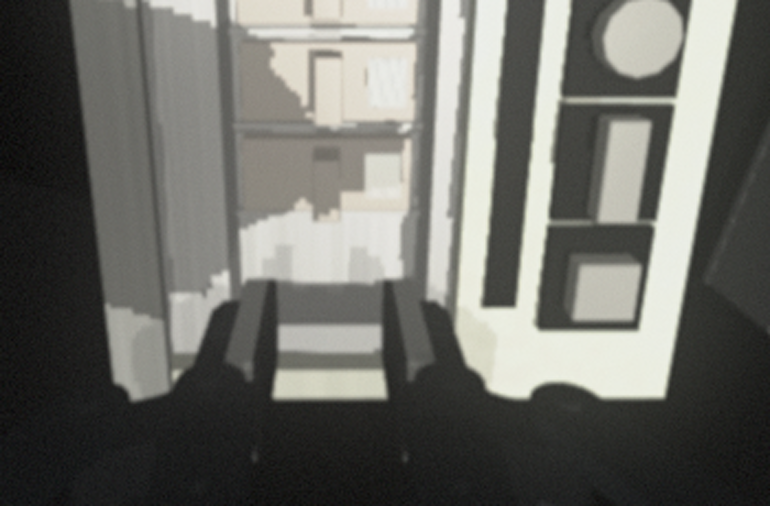

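```bash
python3 -m pendant '[{"x":0,"y":-10,"z":25,"roll":-1},{"x":2,"y":-32,"z":75,"roll":-2},{"x":4,"y":-55,"z":128,"roll":-3},{"x":6,"y":-78,"z":180,"roll":-4},{"x":8,"y":-100,"z":230,"roll":-4.4},{"x":10,"y":-118,"z":272,"roll":-4.4},{"x":12,"y":-129,"z":298,"roll":-4.4},{"x":12,"y":-131.5,"z":304,"roll":-4.4}]' 25 30
python3 - <<'E'
from meas import *
im=get_image("wrist");im=get_image("wrist");im=get_image("wrist");im=get_image("wrist");cv2.imwrite("pics/w26.png",im["frame"]);wcart();goto(400.7,-357.5,-25.5,.112)
E
```

```text
t: 36.0
eef_pos: [397.9, -359.2, 88.5]
ee_rot: [0.472, 0.527, -0.472, 0.526]
wrist_force: [-0.6, 1.7, 0.9]
width: 0.295
px [182.25 348.25] len 63.8 th 0.866 width(near0..far10) 19.1
near [ 319.58 -524.13]
far [ 311.29 -517.08]
t=36.25 at [ 400.2 -356.2   89.2] yaw 0.114  shift x 114.7 y 0.3 z 1.5 roll 0.1 j7 1.00 F [-0.4  0.4 -0.3] w 0.293
```

View pics/w26.png

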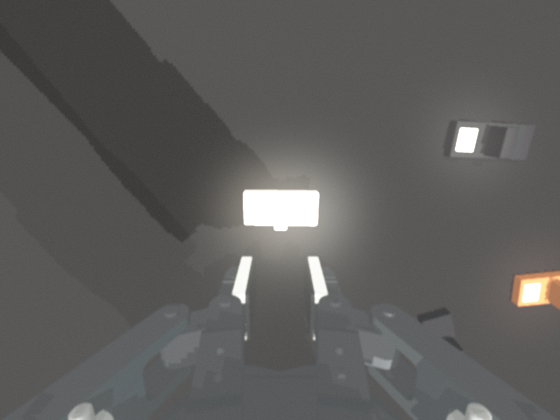

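```bash
python3 - <<'E'
from meas import *
wcart(lo=190);goto(400.7,-357.5,-25.5,.112)
E
python3 -m pendant '[{"x":10,"y":0,"z":1,"roll":0},{"x":35,"y":0.3,"z":1.3,"roll":0},{"x":65,"y":0.3,"z":1.3,"roll":0},{"x":88,"y":0.3,"z":1.3,"roll":0},{"x":102,"y":0.3,"z":1.3,"roll":0},{"x":109,"y":0.3,"z":1.3,"roll":0},{"x":112,"y":0.3,"z":1.3,"roll":0},{"x":112.5,"y":0.3,"z":1.3,"roll":0}]' 25 30
python3 - <<'E'
from meas import *
im=get_image("wrist");crop(im,180,170,380,320,3,"w27.png");goto(400.7,-357.5,-25.5,.112)
E
```

```text
px [279.76 208.44] len 68.1 th 0.115 width(near0..far10) 31.4
near [ 401.54 -357.8 ]
far [ 401.7  -359.21]
t=36.30 at [ 400.3 -356.3   89.3] yaw 0.114  shift x 114.8 y 0.3 z 1.3 roll 0.1 j7 1.00 F [0.2 0.1 0.2] w 0.295
t: 37.3
eef_pos: [400.3, -359.2, -22.6]
ee_rot: [0.471, 0.527, -0.471, 0.528]
wrist_force: [-0.3, -0.5, 0.2]
width: 0.296
t=37.35 at [ 400.3 -359.2  -22.6] yaw 0.112  shift x 2.9 y 0.6 z -1.6 roll 0.0 j7 1.07 F [ 0.3 -0.3  0.6] w 0.291
```

View pics/w27.png

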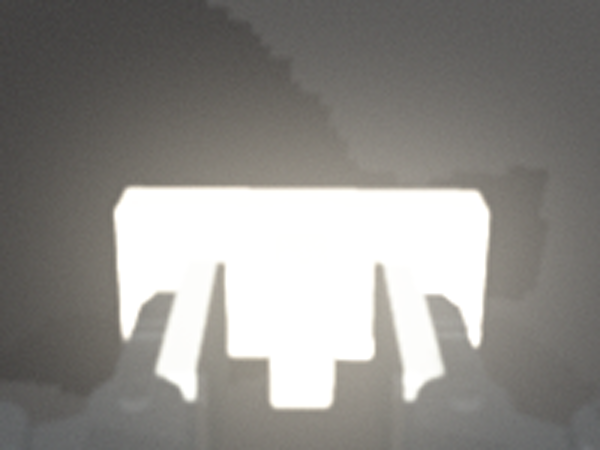

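```bash
python3 -m pendant '[{"x":1,"y":0,"z":-0.8,"roll":0},{"x":2.2,"y":0,"z":-0.8,"roll":0},{"x":2.2,"y":0,"z":-0.8,"roll":0},{"x":2.2,"y":0,"z":-0.8,"roll":0},{"x":2.2,"y":0,"z":-0.8,"roll":0},{"x":2.2,"y":0,"z":-0.8,"roll":0},{"x":2.2,"y":0,"z":-0.8,"roll":0},{"x":2.2,"y":0,"z":-0.8,"roll":0}]' 0 30
python3 -m pendant '[{"x":0,"y":0,"z":0,"roll":0},{"x":0,"y":0,"z":0,"roll":0},{"x":-5,"y":0,"z":0,"roll":0},{"x":-20,"y":0,"z":0,"roll":0},{"x":-45,"y":0,"z":0,"roll":0},{"x":-75,"y":0,"z":0,"roll":0},{"x":-100,"y":0,"z":0,"roll":0},{"x":-105,"y":0,"z":0,"roll":0}]' 0 30
python3 - <<'E'
from meas import *
goto(521.8,-83.4,78,.036)
E
```

```text
t: 38.35
eef_pos: [400.3, -358.6, -23.4]
ee_rot: [0.471, 0.526, -0.471, 0.528]
wrist_force: [-3.0, 3.4, 22.0]
width: 0.105
t: 39.35
eef_pos: [400.7, -358.8, 81.8]
ee_rot: [0.471, 0.526, -0.471, 0.528]
wrist_force: [-0.2, -0.4, -0.9]
width: 0.111
t=39.35 at [ 400.7 -358.8   81.8] yaw 0.112  shift x 3.6 y 151.2 z -260.1 roll 4.4 j7 1.01 F [-0.2 -0.4 -0.9] w 0.111
```

```bash
python3 -m pendant '[{"x":0,"y":9,"z":-15,"roll":0.5},{"x":0,"y":32,"z":-55,"roll":1},{"x":0,"y":62,"z":-107,"roll":2},{"x":0,"y":92,"z":-158,"roll":3},{"x":0,"y":118,"z":-203,"roll":4},{"x":0,"y":138,"z":-237,"roll":4.4},{"x":0,"y":149,"z":-256,"roll":4.4},{"x":0,"y":151.2,"z":-260,"roll":4.4}]' 0 30
python3 -m pendant '[{"x":0,"y":0,"z":0,"roll":0},{"x":4,"y":0,"z":0,"roll":0},{"x":14,"y":0,"z":0,"roll":0},{"x":28,"y":0,"z":0,"roll":0},{"x":42,"y":0,"z":0,"roll":0},{"x":52,"y":0,"z":0,"roll":0},{"x":58,"y":0,"z":0,"roll":0},{"x":60,"y":0,"z":0,"roll":0}]' 0 30
python3 - <<'E'
from meas import *
im=get_image("wrist");goto(521.8,-83.4,2,.036);crop(im,130,130,480,360,2.2,"w28.png")
E
```

```text
t: 40.35
eef_pos: [520.8, -79.9, 78.6]
ee_rot: [0.49, 0.51, -0.49, 0.509]
wrist_force: [0.3, -0.5, -0.5]
width: 0.107
t: 41.35
eef_pos: [520.9, -82.9, 19.4]
ee_rot: [0.491, 0.509, -0.491, 0.509]
wrist_force: [0.0, -0.3, 0.2]
width: 0.107
t=41.40 at [521.  -82.9  19.5] yaw 0.035  shift x 17.5 y 0.8 z 0.5 roll -0.0 j7 0.45 F [ 0.1  0.3 -0.3] w 0.111
```

View pics/w28.png

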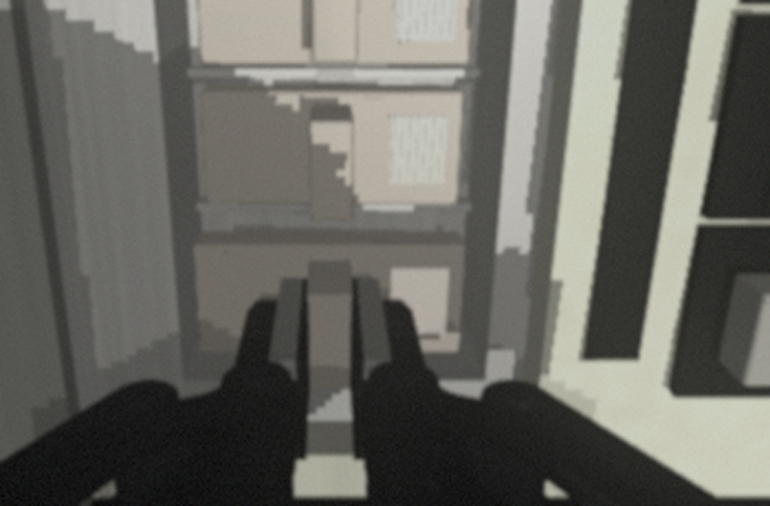

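```bash
python3 - <<'E'
from meas import *
im=get_image("wrist")
f=lambda u,v:(130+u/2.2-.3,130+v/2.2-.3)
held(im,33.6,[f(193,244),f(465,244),f(200,352),f(460,352)])
E
python3 -m pendant '[{"x":0,"y":0.6,"z":1,"roll":0},{"x":3,"y":0.6,"z":1.8,"roll":0},{"x":7,"y":0.6,"z":1.8,"roll":0},{"x":11,"y":0.6,"z":1.8,"roll":0},{"x":14,"y":0.6,"z":1.8,"roll":0},{"x":15.5,"y":0.6,"z":1.8,"roll":0},{"x":16.5,"y":0.6,"z":1.8,"roll":0},{"x":16.5,"y":0.6,"z":1.8,"roll":0}]' 0 30
python3 - <<'E'
from meas import *
im=get_image("wrist");goto(521.8,-84.8,2,.036);crop(im,130,130,480,360,2.2,"w29.png")
E
```

```text
[-33.6 -32.1 -15.6]
[-33.6  33.1 -15.7]
[-33.6 -32.2  14. ]
[-33.6  33.7  13.9]
t: 42.45
eef_pos: [521.7, -84.6, 3.3]
ee_rot: [0.491, 0.509, -0.491, 0.509]
wrist_force: [-0.1, -0.2, -1.1]
width: 0.109
t=42.50 at [521.8 -84.6   3.4] yaw 0.036  shift x 1.4 y 0.0 z 0.2 roll -0.0 j7 0.47 F [ 0.3 -0.2 -0.3] w 0.104
```

View pics/w29.png

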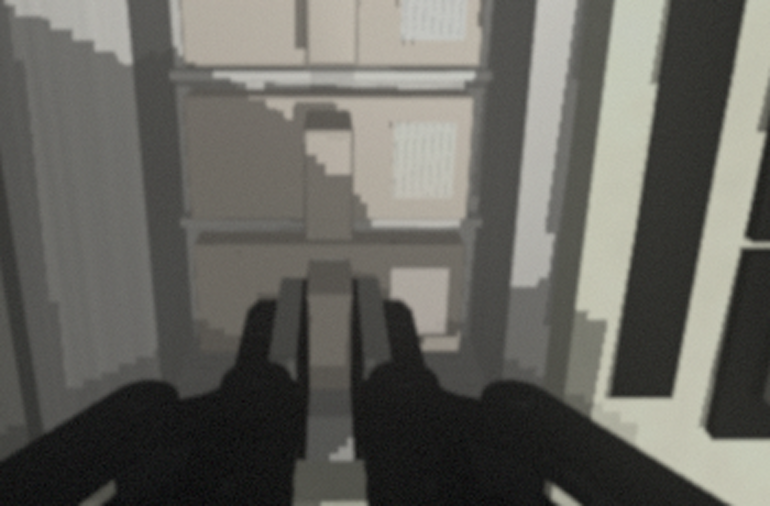

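```bash
python3 -m pendant '[{"x":1,"y":0,"z":0,"roll":0},{"x":1,"y":0,"z":0,"roll":0},{"x":1,"y":0,"z":0,"roll":0},{"x":-6,"y":0,"z":0,"roll":0},{"x":-22,"y":0,"z":0,"roll":0},{"x":-50,"y":0,"z":0,"roll":0},{"x":-85,"y":0,"z":0,"roll":0},{"x":-100,"y":0,"z":0,"roll":0}]' 25 30
python3 - <<'E'
from meas import *
im=get_image("wrist");crop(im,130,130,480,360,2.2,"w30.png"); im=get_image("top"); crop(im,200,180,320,290,6,"t30.png");goto(450,200,130)
E
```

```text
t: 43.5
eef_pos: [522.7, -84.9, 106.0]
ee_rot: [0.492, 0.508, -0.49, 0.51]
wrist_force: [-0.1, -0.1, 0.3]
width: 0.293
t=43.60 at [522.8 -84.7 105.3] yaw 0.036  shift x -25.0 y -62.5 z -287.1 j7 0.39 F [-0.2  0.1 -0.2] w 0.295
```

View pics/w30.png

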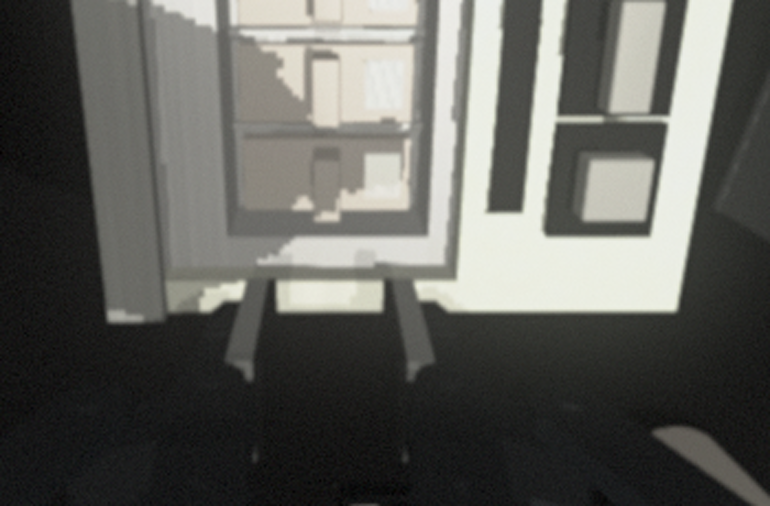

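View pics/t30.png

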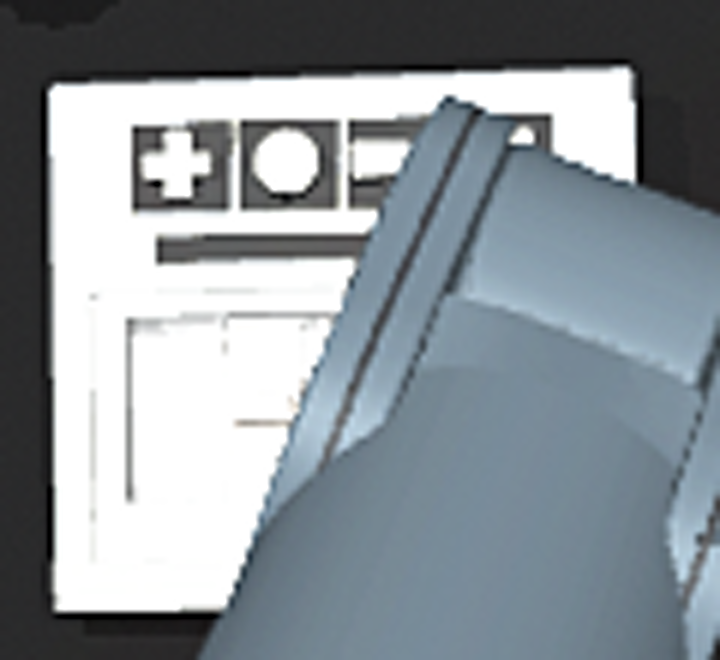

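```bash
python3 - <<'E'
from meas import *
im=get_image("top");crop(im,75,225,185,305,7,"cov.png")
m=(im["frame"].min(2)>150).astype(np.uint8);cs,_=cv2.findContours(m,cv2.RETR_EXTERNAL,cv2.CHAIN_APPROX_NONE)
for c in cs:
    if cv2.contourArea(c)>2000: print(c[:,0].mean(0),cv2.contourArea(c))
im2=get_image("scene");crop(im2,275,100,345,180,8,"covs.png")
E
```

```text
[128.17 266.05] 3168.0
[247.62 222.94] 4049.0
[391.05 109.23] 6207.0
[260.79  44.18] 20763.0
```

View pics/cov.png

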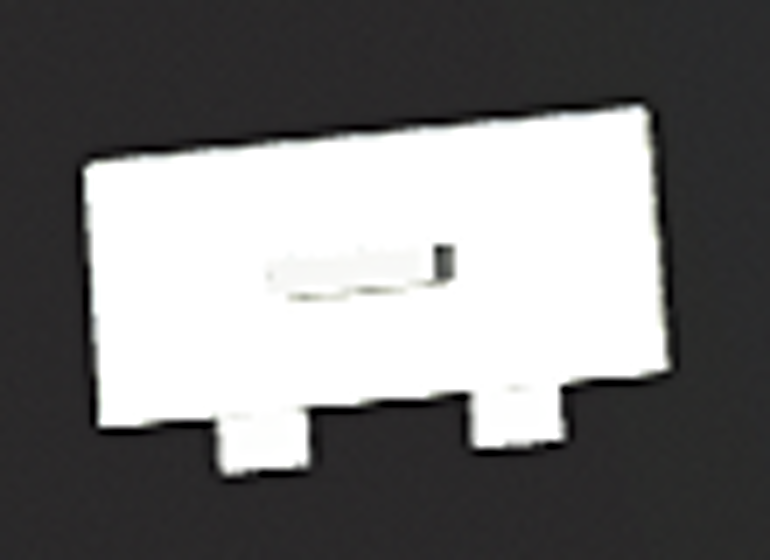

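```bash
python3 - <<'E'
from meas import *
im=get_image("top"); f=lambda l:np.array(l)/7.+[75,225]-0.4
P=cast(im,f([(84,162),(650,104),(668,370),(99,428)]),8)[:,:2]
print(P,P.mean(0)); e=P[0]-P[1]; e2=P[3]-P[2]; print(np.linalg.norm(e),np.linalg.norm(e2),np.linalg.norm(P[0]-P[3]))
ang=[np.arctan2(x[1],x[0])-np.pi/2 for x in(e,e2)]; print(ang)
c=P.mean(0); a=np.mean(ang); goto(c[0],c[1],90,a+np.pi/2)
E
```

```text
[[513.82 417.01]
 [536.13 216.09]
 [442.93 206.96]
 [420.59 407.46]] [478.37 311.88]
202.15574687762407 201.74148813686526 93.71551197514859
[np.float64(0.1105627233583184), np.float64(0.11095008937447504)]
t=43.75 at [521.2 -84.4 102.6] yaw 0.036  shift x 12.8 y -28.6 z -397.5 roll 85.7 j7 0.39 F [-0.5  0.6  0.5] w 0.287
```

```bash
python3 -m pendant '[{"x":0,"y":-2,"z":-25,"roll":-10},{"x":0,"y":-5,"z":-75,"roll":-20},{"x":0,"y":-9,"z":-130,"roll":-30},{"x":0,"y":-13,"z":-185,"roll":-40},{"x":0,"y":-17,"z":-240,"roll":-50},{"x":0,"y":-21,"z":-295,"roll":-60},{"x":0,"y":-25,"z":-345,"roll":-70},{"x":0,"y":-28,"z":-385,"roll":-80}]' 80 30
python3 - <<'E'
from meas import *
for i in range(3): im=get_image("wrist")
cv2.imwrite("pics/w31.png",im["frame"]);goto(478.4,311.7,90,.11+np.pi/2)
E
```

```text
t: 44.75
eef_pos: [478.7, 301.2, 102.0]
ee_rot: [0.046, 0.706, -0.047, 0.705]
wrist_force: [-0.7, -0.6, -0.2]
width: 0.937
t=44.90 at [478.6 301.3 101.8] yaw 1.436  shift x 11.8 y 10.3 z -1.6 roll -14.0 j7 0.79 F [ 0.8 -1.2 -0.5] w 0.937
```

View pics/w31.png

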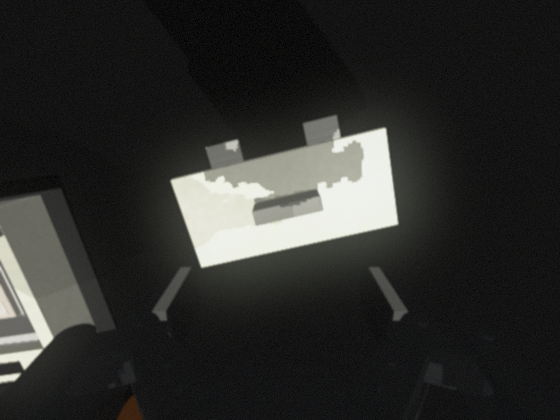

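```bash
python3 -m pendant '[{"x":2,"y":2,"z":0,"roll":-4},{"x":6,"y":5,"z":-1,"roll":-8},{"x":15,"y":8,"z":-1.5,"roll":-12},{"x":25,"y":10,"z":-1.6,"roll":-14},{"x":35,"y":10.3,"z":-1.6,"roll":-14},{"x":40,"y":10.3,"z":-1.6,"roll":-14},{"x":42,"y":10.3,"z":-1.6,"roll":-14},{"x":42,"y":10.3,"z":-1.6,"roll":-14}]' 80 30
python3 - <<'E'
from meas import *
im=get_image("wrist");crop(im,130,130,430,330,2.6,"w32.png");goto(478.4,311.7,60,.11+np.pi/2)
E
```

```text
t: 45.9
eef_pos: [480.0, 309.6, 61.4]
ee_rot: [-0.037, 0.706, 0.037, 0.706]
wrist_force: [0.7, 0.8, 0.8]
width: 0.934
t=45.95 at [480.  309.6  61.5] yaw 1.676  shift x 1.5 y 2.2 z -1.4 roll -0.3 j7 0.97 F [ 1.6  0.2 -0.4] w 0.934
```

View pics/w32.png

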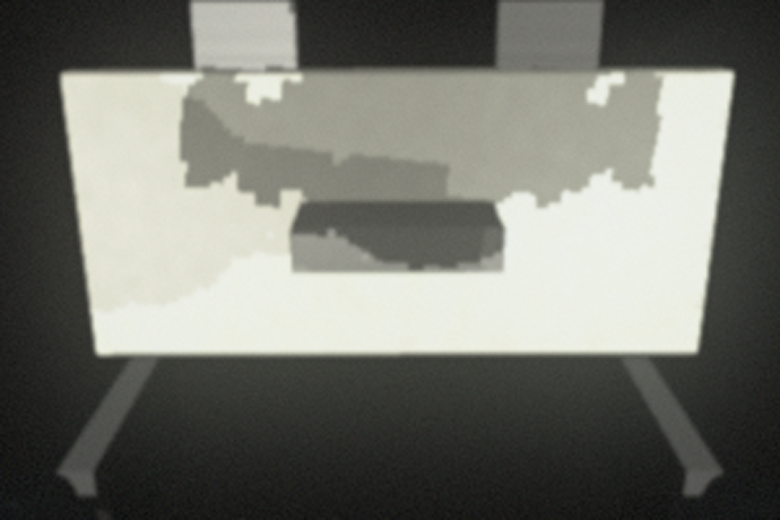

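```bash
python3 - <<'E'
from meas import *
im=get_image("wrist");t,p,M,o=tool();print(p)
f=lambda l:np.array(l)/2.6+[130,130]-.3
A=cast(im,f([(62,72),(733,72),(699,352),(96,352)]),10);print(((A-p)@M).round(1),((A.mean(0)-p)@M).round(1),A.mean(0))
A=cast(im,f([(290,228),(504,228),(504,270),(290,270)]),36);print(((A-p)@M).round(1),((A.mean(0)-p)@M).round(1),A.mean(0))
E
```

```text
[480.07 309.69  61.58]
[[ 51.5 -96.1 -47.3]
 [ 51.6 100.6 -47.4]
 [ 51.6 101.8  44.1]
 [ 51.6 -96.6  44.1]] [51.6  2.4 -1.6] [478.22 311.95  10.  ]
[[ 25.6 -27.7  -7.9]
 [ 25.6  31.6  -7.9]
 [ 25.6  32.2   4.6]
 [ 25.6 -28.2   4.7]] [25.6  2.  -1.6] [478.27 311.51  36.  ]
```

```bash
python3 -m pendant '[{"x":8,"y":1,"z":-0.3,"roll":-0.3},{"x":26,"y":2.1,"z":-0.6,"roll":-0.3},{"x":46,"y":2.1,"z":-0.6,"roll":-0.3},{"x":64,"y":2.1,"z":-0.6,"roll":-0.3},{"x":76,"y":2.1,"z":-0.6,"roll":-0.3},{"x":83,"y":2.1,"z":-0.6,"roll":-0.3},{"x":87,"y":2.1,"z":-0.6,"roll":-0.3},{"x":88,"y":2.1,"z":-0.6,"roll":-0.3}]' 80 30
python3 -m pendant '[{"x":0,"y":0,"z":0,"roll":0},{"x":0,"y":0,"z":0,"roll":0},{"x":0,"y":0,"z":0,"roll":0},{"x":0,"y":0,"z":0,"roll":0},{"x":0,"y":0,"z":0,"roll":0},{"x":0,"y":0,"z":0,"roll":0},{"x":0,"y":0,"z":0,"roll":0},{"x":0,"y":0,"z":0,"roll":0}]' 50 30
python3 - <<'E'
from meas import *
im=get_image("wrist");crop(im,130,130,430,330,2.6,"w33.png");goto(478.4,311.7,-27,.11+np.pi/2)
E
```

```text
t: 47.0
eef_pos: [479.3, 311.6, -26.6]
ee_rot: [-0.039, 0.706, 0.039, 0.706]
wrist_force: [0.2, 0.1, -0.4]
width: 0.937
t: 48.0
eef_pos: [479.3, 311.7, -26.2]
ee_rot: [-0.039, 0.706, 0.039, 0.706]
wrist_force: [-1.5, -0.9, 5.6]
width: 0.692
t=48.05 at [479.3 311.7 -26.2] yaw 1.681  shift x 0.8 y 0.1 z -0.9 roll 0.0 j7 0.95 F [-1.4 -0.6  6.7] w 0.696
```

View pics/w33.png

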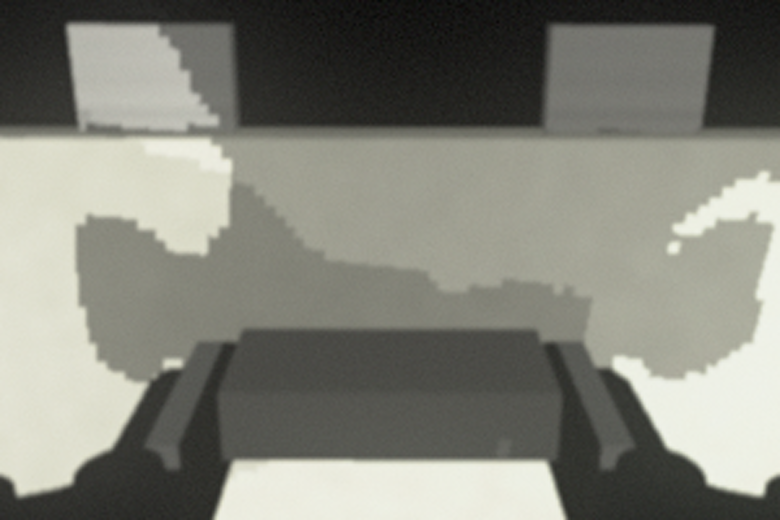

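```bash
python3 -m pendant '[{"x":0,"y":0,"z":0,"roll":0},{"x":0,"y":0,"z":0,"roll":0},{"x":-3,"y":0,"z":0,"roll":0},{"x":-6,"y":0,"z":0,"roll":0},{"x":-6,"y":0,"z":0,"roll":0},{"x":-6,"y":0,"z":0,"roll":0},{"x":-6,"y":0,"z":0,"roll":0},{"x":-6,"y":0,"z":0,"roll":0}]' 68 25
python3 -m pendant '[{"x":0,"y":0,"z":0,"roll":0},{"x":0,"y":0,"z":0,"roll":0},{"x":0,"y":0,"z":0,"roll":0},{"x":0,"y":0,"z":0,"roll":0},{"x":0,"y":0,"z":0,"roll":0},{"x":0,"y":0,"z":0,"roll":0},{"x":0,"y":0,"z":0,"roll":0},{"x":0,"y":0,"z":0,"roll":0}]' 50 25
python3 -m pendant '[{"x":-3,"y":0,"z":0,"roll":0},{"x":-8,"y":0,"z":0,"roll":0},{"x":-15,"y":0,"z":0,"roll":0},{"x":-25,"y":0,"z":0,"roll":0},{"x":-35,"y":0,"z":0,"roll":0},{"x":-45,"y":0,"z":0,"roll":0},{"x":-52,"y":0,"z":0,"roll":0},{"x":-55,"y":0,"z":0,"roll":0}]' 50 25
python3 - <<'E'
from meas import *
im=get_image("wrist");cv2.imwrite("pics/w34.png",im["frame"]);goto(478.4,311.7,-27,.11+np.pi/2)
E
```

```text
t: 49.05
eef_pos: [479.0, 311.6, -20.8]
ee_rot: [-0.039, 0.706, 0.039, 0.706]
wrist_force: [0.1, -0.1, 0.2]
width: 0.794
t: 50.05
eef_pos: [479.1, 311.6, -20.6]
ee_rot: [-0.039, 0.706, 0.039, 0.706]
wrist_force: [-1.6, -0.6, 4.7]
width: 0.696
t: 51.05
eef_pos: [479.3, 311.7, 34.9]
ee_rot: [-0.039, 0.706, 0.039, 0.706]
wrist_force: [0.8, -0.4, -3.1]
width: 0.696
t=51.10 at [479.3 311.7  34.9] yaw 1.681  shift x 61.9 y 0.1 z -0.9 roll 0.0 j7 0.96 F [ 0.8  0.  -2.5] w 0.691
```

View pics/w34.png

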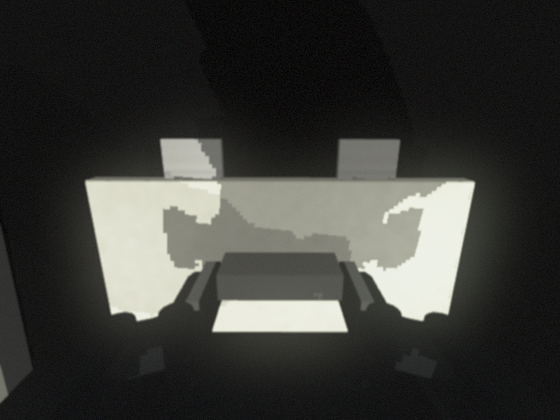

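```bash
python3 -m pendant '[{"x":-10,"y":0,"z":0,"roll":0},{"x":-25,"y":-8,"z":0,"roll":0},{"x":-40,"y":-25,"z":1,"roll":0.5},{"x":-48,"y":-52,"z":3,"roll":1},{"x":-50,"y":-85,"z":5,"roll":1.5},{"x":-50,"y":-120,"z":7,"roll":2},{"x":-50,"y":-155,"z":9,"roll":2.5},{"x":-50,"y":-190,"z":11,"roll":3}]' 50 25
python3 -m pendant '[{"x":0,"y":-35,"z":1.5,"roll":0.4},{"x":0,"y":-68,"z":3,"roll":0.8},{"x":0,"y":-95,"z":5,"roll":1.2},{"x":0,"y":-115,"z":6,"roll":1.2},{"x":0,"y":-128,"z":7,"roll":1.2},{"x":0,"y":-134,"z":7,"roll":1.2},{"x":0,"y":-137,"z":7,"roll":1.2},{"x":0,"y":-137,"z":7,"roll":1.2}]' 50 25
python3 - <<'E'
from meas import *
im=get_image("wrist");cv2.imwrite("pics/w35.png",im["frame"]);goto(533.2,-10.9,80,.036+np.pi/2)
E
```

```text
t: 52.1
eef_pos: [511.3, 121.3, 85.3]
ee_rot: [-0.02, 0.707, 0.02, 0.707]
wrist_force: [0.6, 0.6, -2.6]
width: 0.694
t: 53.1
eef_pos: [525.9, -11.9, 84.3]
ee_rot: [-0.013, 0.707, 0.013, 0.707]
wrist_force: [0.2, -0.1, -3.7]
width: 0.694
t=53.15 at [525.9 -11.7  84.3] yaw 1.609  shift x 4.3 y 0.5 z 7.4 roll 0.1 j7 1.49 F [ 0.4 -0.1 -4. ] w 0.693
```

View pics/w35.png

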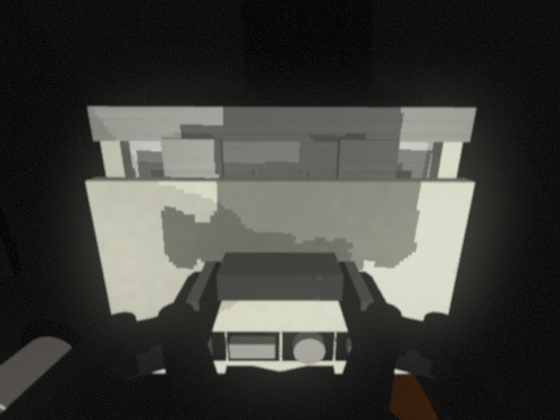

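```bash
python3 - <<'E'
from meas import *
im=get_image("wrist");crop(im,80,95,490,200,1.95,"w36.png")
import cv2
c=cv2.resize(im["frame"][100:190,80:280],None,fx=4,fy=4,interpolation=cv2.INTER_CUBIC);d=cv2.resize(im["frame"][100:190,290:490],None,fx=4,fy=4,interpolation=cv2.INTER_CUBIC)
cv2.imwrite("pics/w37.png",np.vstack([c[:300],d[:300]]))
E
```

```text
(no output)
```

View pics/w37.png

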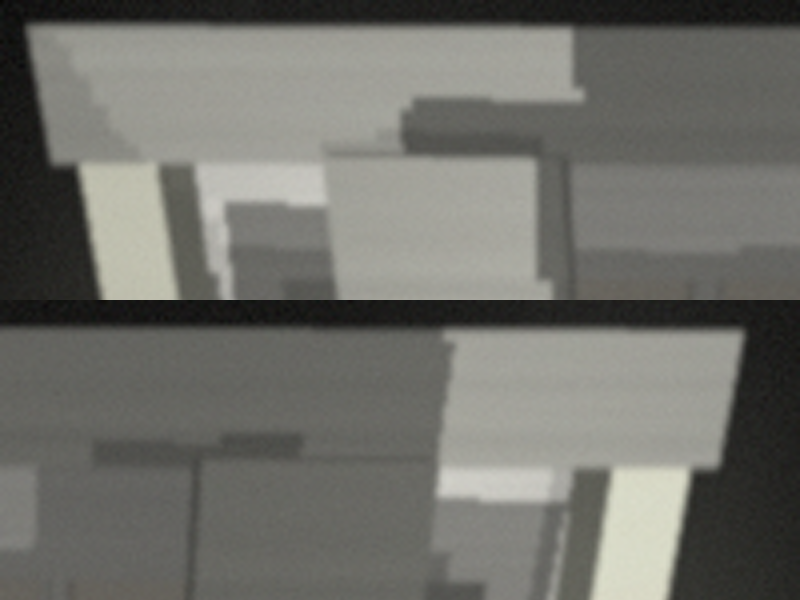

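```bash
python3 -m pendant '[{"x":0,"y":0.3,"z":3,"roll":0.1},{"x":0,"y":0.3,"z":6,"roll":0.1},{"x":3,"y":0.3,"z":8,"roll":0.1},{"x":10,"y":0.3,"z":8,"roll":0.1},{"x":18,"y":0.3,"z":8,"roll":0.1},{"x":25,"y":0.3,"z":8,"roll":0.1},{"x":29,"y":0.3,"z":8,"roll":0.1},{"x":30,"y":0.3,"z":8,"roll":0.1}]' 50 25
python3 - <<'E'
from meas import *
im=get_image("wrist");cv2.imwrite("pics/w38.png",im["frame"]);goto(533.2,-10.9,51.4,.036+np.pi/2)
E
```

```text
t: 54.2
eef_pos: [533.7, -11.8, 53.9]
ee_rot: [-0.013, 0.707, 0.013, 0.707]
wrist_force: [-0.7, 0.8, -3.0]
width: 0.694
t=54.25 at [533.9 -11.8  54.1] yaw 1.606  shift x 2.7 y 0.9 z -0.6 roll -0.0 j7 1.49 F [ 0.1  0.6 -3.7] w 0.694
```

View pics/w38.png

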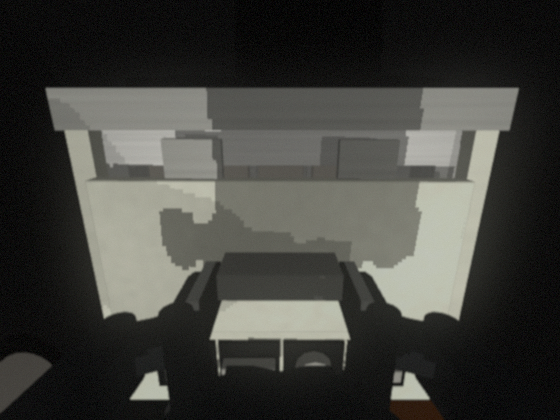

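```bash
python3 - <<'E'
from meas import *
im=get_image("wrist")
c=cv2.resize(im["frame"][120:195,40:240],None,fx=4,fy=4,interpolation=cv2.INTER_CUBIC);d=cv2.resize(im["frame"][120:195,320:520],None,fx=4,fy=4,interpolation=cv2.INTER_CUBIC)
cv2.imwrite("pics/w39.png",np.vstack([c,d]))
E
```

```text
(no output)
```

View pics/w39.png

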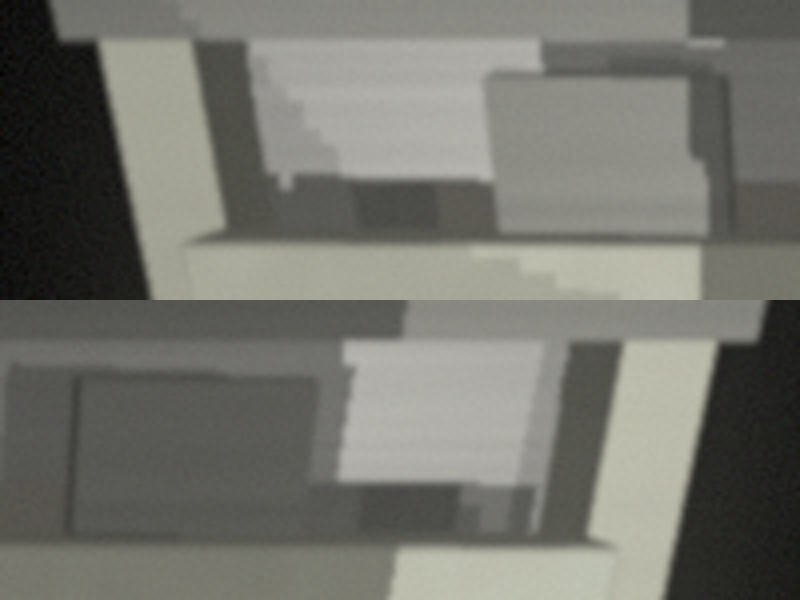

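```bash
python3 -m pendant '[{"x":0,"y":0.8,"z":0,"roll":0},{"x":1,"y":0.8,"z":0,"roll":0},{"x":2,"y":0.8,"z":0,"roll":0},{"x":3,"y":0.8,"z":0,"roll":0},{"x":4,"y":0.8,"z":0,"roll":0},{"x":5,"y":0.8,"z":0,"roll":0},{"x":5,"y":0.8,"z":0,"roll":0},{"x":5,"y":0.8,"z":0,"roll":0}]' 50 25
python3 - <<'E'
from meas import *
im=get_image("wrist");cv2.imwrite("pics/w40.png",im["frame"]);goto(533.2,-10.9,51.4,.036+np.pi/2)
E
```

```text
t: 55.3
eef_pos: [532.8, -11.1, 49.7]
ee_rot: [-0.013, 0.708, 0.012, 0.706]
wrist_force: [-5.8, 0.5, 7.9]
width: 0.691
t=55.35 at [532.8 -11.1  49.7] yaw 1.606  shift x -1.7 y 0.2 z 0.4 roll -0.0 j7 1.48 F [-5.9  0.1  7.5] w 0.693
```

View pics/w40.png

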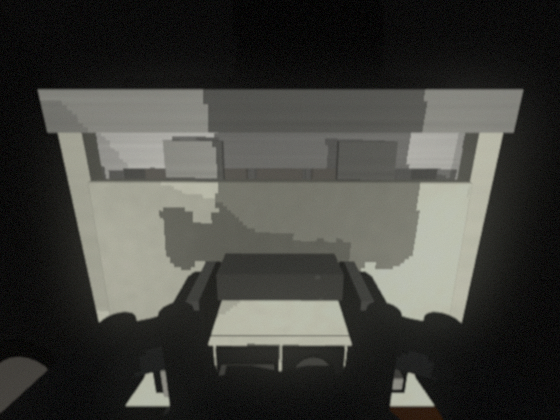

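```bash
python3 -m pendant '[{"x":0.5,"y":0,"z":0,"roll":0},{"x":1,"y":0,"z":0,"roll":0},{"x":1.5,"y":0,"z":0,"roll":0},{"x":2,"y":0,"z":0,"roll":0},{"x":2.5,"y":0,"z":0,"roll":0},{"x":3,"y":0,"z":0,"roll":0},{"x":3,"y":0,"z":0,"roll":0},{"x":3,"y":0,"z":0,"roll":0}]' 50 25
python3 - <<'E'
from meas import *
im=get_image("wrist");crop(im,30,80,530,400,1.6,"w41.png");goto(533.2,-10.9,51.4,.036+np.pi/2)
im=get_image("scene");crop(im,215,150,340,260,6,"s41.png")
E
```

```text
t: 56.35
eef_pos: [531.4, -11.1, 46.5]
ee_rot: [-0.013, 0.708, 0.012, 0.706]
wrist_force: [-10.4, 0.2, 10.6]
width: 0.693
t=56.40 at [531.4 -11.1  46.5] yaw 1.606  shift x -4.9 y 0.2 z 1.8 roll -0.0 j7 1.48 F [-10.   -0.2  10.3] w 0.697
```

View pics/w41.png

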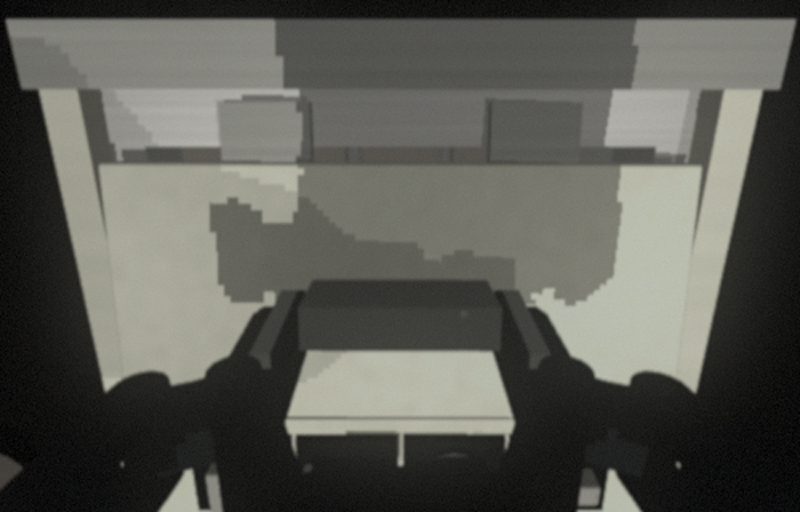

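View pics/s41.png

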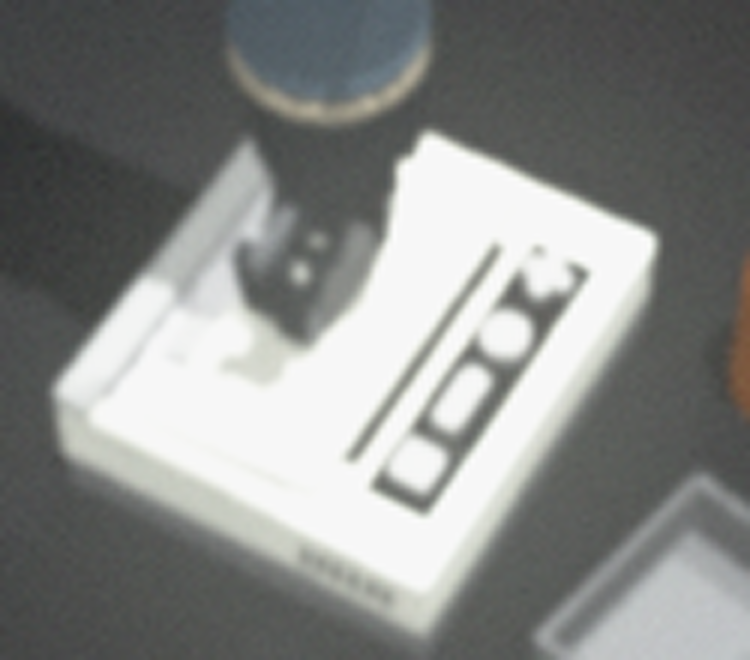

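```bash
python3 -m pendant '[{"x":0,"y":0,"z":-2,"roll":0},{"x":0,"y":0,"z":-4,"roll":0},{"x":0,"y":0,"z":-6,"roll":0},{"x":0,"y":0,"z":-8,"roll":0},{"x":0,"y":0,"z":-9,"roll":0},{"x":0,"y":0,"z":-10,"roll":0},{"x":0,"y":0,"z":-10,"roll":0},{"x":0,"y":0,"z":-10,"roll":0}]' 50 25
python3 - <<'E'
from meas import *
im=get_image("wrist");crop(im,30,80,530,400,1.6,"w42.png");goto(518.6,-11.4,39,.036+np.pi/2)
E
```

```text
t: 57.45
eef_pos: [523.6, -11.4, 46.2]
ee_rot: [-0.013, 0.707, 0.013, 0.707]
wrist_force: [-0.5, 0.6, -1.3]
width: 0.693
t=57.50 at [523.6 -11.4  46.2] yaw 1.606  shift x 7.2 y 0.2 z -4.9 roll -0.0 j7 1.48 F [ 0.  -0.6 -0.9] w 0.694
```

View pics/w42.png

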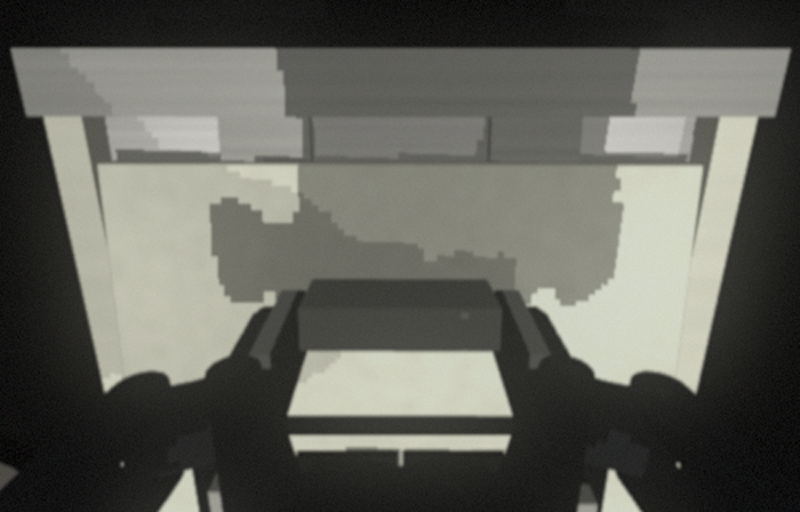

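```bash
python3 -m pendant '[{"x":0,"y":0,"z":-1,"roll":0},{"x":0,"y":0,"z":-2,"roll":0},{"x":0,"y":0,"z":-3,"roll":0},{"x":0,"y":0,"z":-4,"roll":0},{"x":0,"y":0,"z":-5,"roll":0},{"x":0,"y":0,"z":-5.5,"roll":0},{"x":0,"y":0,"z":-6,"roll":0},{"x":0,"y":0,"z":-6,"roll":0}]' 50 25
python3 - <<'E'
from meas import *
im=get_image("wrist");crop(im,30,80,530,400,1.6,"w43.png");goto(518.6,-11.4,39,.036+np.pi/2)
E
```

```text
t: 58.5
eef_pos: [517.8, -11.6, 46.3]
ee_rot: [-0.013, 0.707, 0.013, 0.707]
wrist_force: [0.3, -0.8, -3.1]
width: 0.696
t=58.55 at [517.9 -11.6  46.3] yaw 1.606  shift x 7.3 y 0.2 z 0.7 roll -0.0 j7 1.48 F [-0.3 -0.2 -3.8] w 0.692
```

View pics/w43.png

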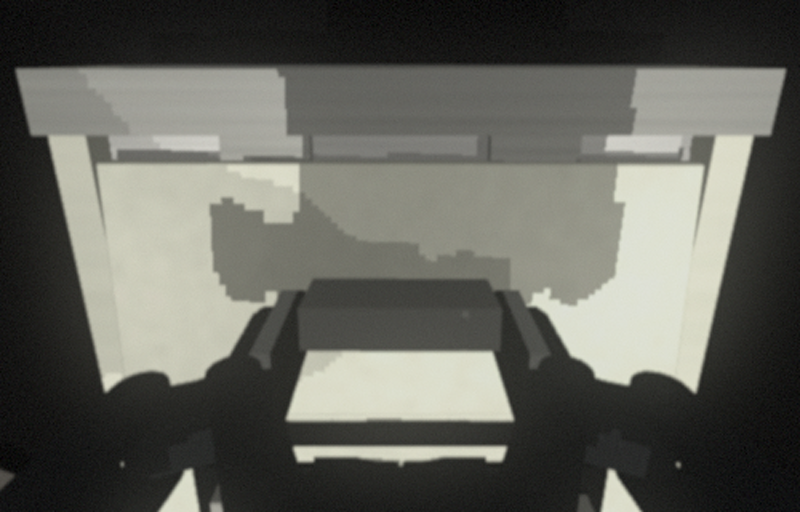

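```bash
python3 -m pendant '[{"x":0,"y":0,"z":-1,"roll":0},{"x":0,"y":0,"z":-2,"roll":0},{"x":0.7,"y":0,"z":-2,"roll":0},{"x":1.5,"y":0,"z":-2,"roll":0},{"x":2.2,"y":0,"z":-2,"roll":0},{"x":3,"y":0,"z":-2,"roll":0},{"x":3.5,"y":0,"z":-2,"roll":0},{"x":3.5,"y":0,"z":-2,"roll":0}]' 50 25
python3 - <<'E'
from meas import *
im=get_image("wrist");crop(im,30,80,530,400,1.6,"w44.png");goto(518.6,-11.4,39,.036+np.pi/2)
E
```

```text
t: 59.55
eef_pos: [516.9, -11.6, 43.2]
ee_rot: [-0.013, 0.706, 0.013, 0.708]
wrist_force: [4.2, 0.2, 2.1]
width: 0.69
t=59.60 at [516.8 -11.6  43.2] yaw 1.606  shift x 4.2 y 0.1 z 1.8 roll -0.0 j7 1.48 F [ 3.9 -0.8  2.7] w 0.694
```

View pics/w44.png

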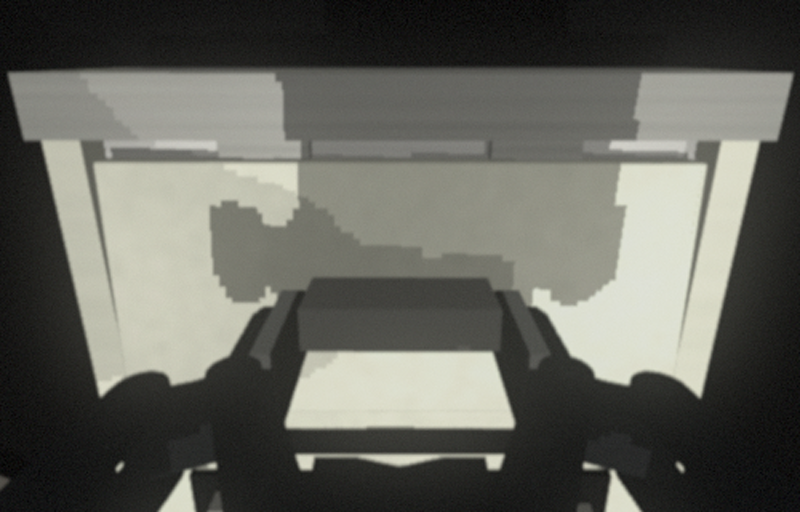

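```bash
python3 -m pendant '[{"x":0.6,"y":0,"z":0,"roll":0},{"x":1.2,"y":0,"z":0.3,"roll":0},{"x":1.8,"y":0,"z":0.6,"roll":0},{"x":2.4,"y":0,"z":0.9,"roll":0},{"x":3,"y":0,"z":1.2,"roll":0},{"x":3.6,"y":0,"z":1.5,"roll":0},{"x":4,"y":0,"z":1.5,"roll":0},{"x":4,"y":0,"z":1.5,"roll":0}]' 50 25
python3 - <<'E'
from meas import *
im=get_image("wrist");crop(im,30,80,530,400,1.6,"w45.png");goto(518.6,-11.4,39,.036+np.pi/2)
im=get_image("scene");crop(im,215,150,340,260,6,"s45.png")
E
```

```text
t: 60.6
eef_pos: [518.4, -11.5, 39.1]
ee_rot: [-0.012, 0.706, 0.013, 0.708]
wrist_force: [4.9, 0.8, 3.9]
width: 0.693
t=60.65 at [518.5 -11.4  39.1] yaw 1.606  shift x 0.1 y 0.0 z 0.1 roll -0.0 j7 1.48 F [ 5.2 -0.3  2.3] w 0.689
```

View pics/w45.png

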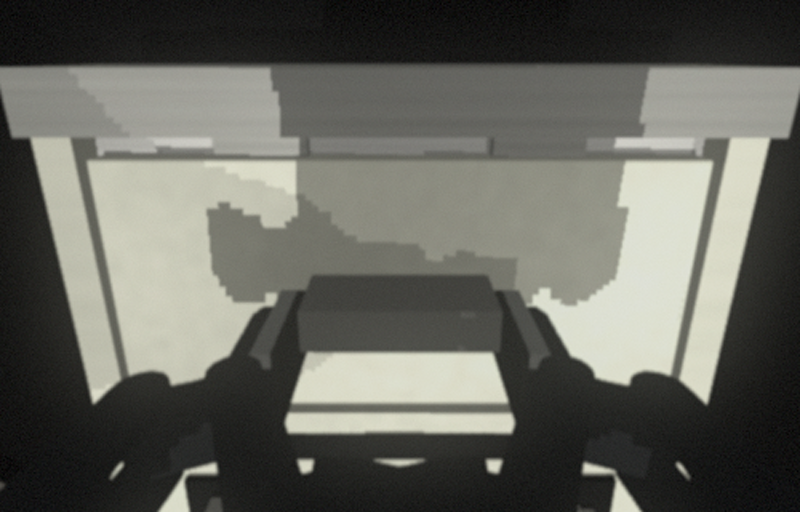

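View pics/s45.png

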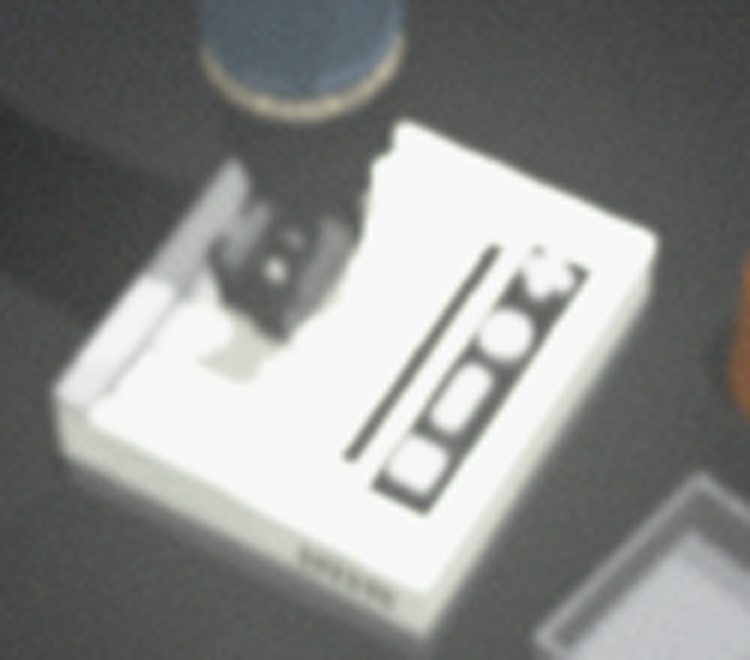

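```bash
python3 -m pendant '[{"x":0,"y":0,"z":0,"roll":0},{"x":0,"y":0,"z":0,"roll":0},{"x":0,"y":0,"z":0,"roll":0},{"x":-5,"y":0,"z":0,"roll":0},{"x":-15,"y":0,"z":0,"roll":0},{"x":-35,"y":0,"z":0,"roll":0},{"x":-60,"y":0,"z":0,"roll":0},{"x":-75,"y":0,"z":0,"roll":0}]' 72 25
python3 - <<'E'
from meas import *
for i in range(3): im=get_image("wrist")
crop(im,80,80,480,400,1.9,"w46.png");goto(518.6,-11.4,39,.036+np.pi/2)
E
```

```text
t: 61.7
eef_pos: [517.9, -11.6, 115.5]
ee_rot: [-0.013, 0.706, 0.013, 0.708]
wrist_force: [1.0, 0.4, 0.0]
width: 0.845
t=61.85 at [517.8 -11.6 114.4] yaw 1.606  shift x 75.4 y 0.2 z 0.7 roll -0.0 j7 1.49 F [ 0.6 -0.2 -0.6] w 0.840
```

View pics/w46.png

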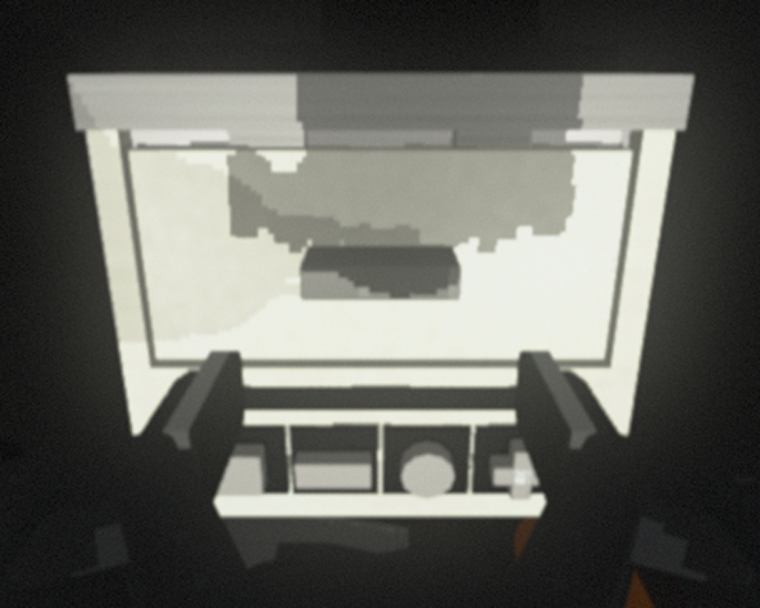

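```bash
python3 - <<'E'
from meas import *
im=get_image("wrist");f=lambda l:np.array(l)/1.9+[80,80]-.3
O=np.array([550.2,-10.3]);yw=.036;Rm=np.array([[np.cos(yw),-np.sin(yw)],[np.sin(yw),np.cos(yw)]])
I=lambda l,z:((cast(im,f(l),z)[:,:2]-O)@Rm)
A=I([(128,148),(633,148),(608,360),(153,360)],70);print(A,A.mean(0))
A=I([(304,270),(458,270),(460,298),(301,298)],96);print(A,A.mean(0))
print("rec",I([(150,367),(612,367)],72), "keys sq bar rnd plus",I([(237,477),(332,476),(427,476),(516,478)],85))
E
```

```text
[[-80.39 -98.01]
 [-80.42  98.47]
 [ 11.94 100.1 ]
 [ 11.92 -99.5 ]] [-34.24   0.26]
[[-39.33 -28.  ]
 [-39.33  28.71]
 [-28.2   29.93]
 [-28.2  -29.57]] [-33.76   0.27]
rec [[  14.25 -100.35]
 [  14.27  101.37]] keys sq bar rnd plus [[ 61.44 -62.93]
 [ 60.92 -21.08]
 [ 60.94  20.74]
 [ 62.01  60.01]]
```

```bash
python3 -m pendant '[{"x":0,"y":0,"z":8,"roll":0},{"x":0,"y":0,"z":20,"roll":0},{"x":5,"y":0,"z":30,"roll":0},{"x":20,"y":0,"z":33,"roll":0},{"x":40,"y":0,"z":33,"roll":0},{"x":55,"y":0,"z":33,"roll":0},{"x":62,"y":0,"z":33,"roll":0},{"x":65,"y":0,"z":33,"roll":0}]' 0 25
python3 -m pendant '[{"x":2,"y":0,"z":0,"roll":0},{"x":4,"y":0,"z":0,"roll":0},{"x":6,"y":0,"z":0,"roll":0},{"x":7,"y":0,"z":0,"roll":0},{"x":8,"y":0,"z":0,"roll":0},{"x":9,"y":0,"z":0,"roll":0},{"x":10,"y":0,"z":0,"roll":0},{"x":10,"y":0,"z":0,"roll":0}]' 0 25
python3 - <<'E'
from meas import *
im=get_image("wrist");crop(im,30,80,530,400,1.6,"w47.png");goto(550.2,-10.3,36,.036+np.pi/2)
E
```

```text
t: 62.9
eef_pos: [550.3, -10.4, 48.4]
ee_rot: [-0.013, 0.707, 0.013, 0.707]
wrist_force: [0.2, 0.9, 0.4]
width: 0.002
t: 63.9
eef_pos: [550.3, -10.4, 38.7]
ee_rot: [-0.013, 0.707, 0.013, 0.707]
wrist_force: [-0.9, 0.2, -0.4]
width: -0.0
t=63.95 at [550.4 -10.4  38.8] yaw 1.606  shift x 2.8 y 0.1 z -0.2 roll -0.0 j7 1.48 F [-0.2 -0.1  1.2] w 0.002
```

View pics/w47.png

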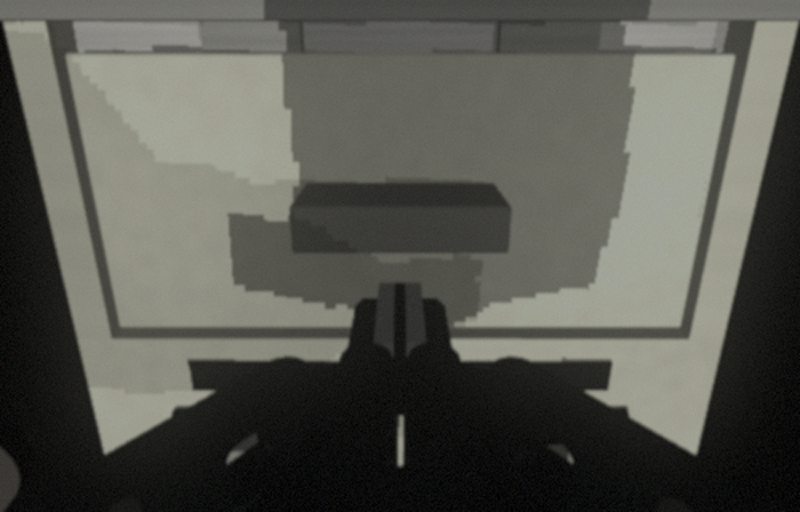

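```bash
python3 -m pendant '[{"x":1,"y":0,"z":0,"roll":0},{"x":2,"y":0,"z":0,"roll":0},{"x":2.5,"y":0,"z":0,"roll":0},{"x":3,"y":0,"z":0,"roll":0},{"x":3.5,"y":0,"z":0,"roll":0},{"x":4,"y":0,"z":0,"roll":0},{"x":4,"y":0,"z":0,"roll":0},{"x":4,"y":0,"z":0,"roll":0}]' 0 25
```

```text
t: 64.95
eef_pos: [550.4, -10.4, 34.8]
ee_rot: [-0.013, 0.707, 0.013, 0.707]
wrist_force: [0.1, 0.3, 0.6]
width: 0.002
```

```bash
python3 -c "
from h import *
goto(550.2,-10.3,30)"
```

```text
t=64.95 at [550.4 -10.4  34.8] yaw 1.606  shift x 4.8 y 0.2 z -0.2 j7 1.48 F [0.1 0.3 0.6] w 0.002
```

```bash
python3 -m pendant '[{"x":0.5,"y":0,"z":0,"roll":0},{"x":1,"y":0,"z":0,"roll":0},{"x":1.5,"y":0,"z":0,"roll":0},{"x":2,"y":0,"z":0,"roll":0},{"x":2.5,"y":0,"z":0,"roll":0},{"x":3,"y":0,"z":0,"roll":0},{"x":3,"y":0,"z":0,"roll":0},{"x":3,"y":0,"z":0,"roll":0}]' 0 25
```

```text
t: 65.95
eef_pos: [550.4, -10.4, 31.8]
ee_rot: [-0.013, 0.707, 0.013, 0.707]
wrist_force: [-0.2, -0.5, -0.2]
width: 0.003
```

```bash
python3 -m pendant '[{"x":0.5,"y":0,"z":0,"roll":0},{"x":1,"y":0,"z":0,"roll":0},{"x":1.5,"y":0,"z":0,"roll":0},{"x":2,"y":0,"z":0,"roll":0},{"x":2.5,"y":0,"z":0,"roll":0},{"x":3,"y":0,"z":0,"roll":0},{"x":3,"y":0,"z":0,"roll":0},{"x":3,"y":0,"z":0,"roll":0}]' 0 25
python3 - <<'E'
from meas import *
im=get_image("wrist");crop(im,30,80,530,400,1.6,"w48.png")
E
```

```text
t: 66.95
eef_pos: [550.6, -10.4, 31.4]
ee_rot: [-0.013, 0.706, 0.012, 0.708]
wrist_force: [-9.4, 0.3, 33.7]
width: 0.001
```

View pics/w48.png

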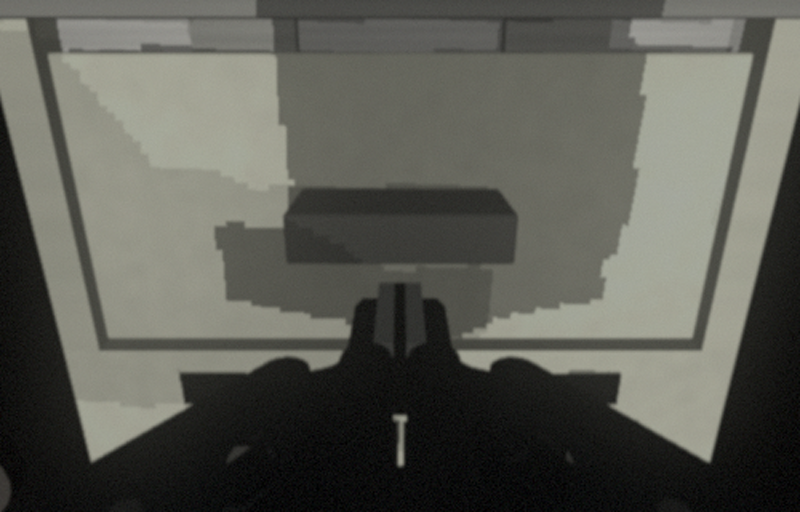

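```bash
python3 -m pendant '[{"x":-8,"y":0,"z":0,"roll":0},{"x":-25,"y":0,"z":0,"roll":0},{"x":-32,"y":3,"z":10,"roll":0},{"x":-32,"y":9,"z":28,"roll":0},{"x":-32,"y":15,"z":46,"roll":0},{"x":-32,"y":20,"z":57,"roll":0},{"x":-32,"y":21,"z":61,"roll":0},{"x":-32,"y":21,"z":61,"roll":0}]' 0 25
python3 - <<'E'
from meas import *
im=get_image("wrist");goto(611.1,12.9,40.4,.036+np.pi/2);crop(im,30,80,530,400,1.6,"w49.png")
f=lambda l:np.array(l)/1.6+[30,80]-.3
O=np.array([550.2,-10.3]);yw=.036;Rm=np.array([[np.cos(yw),-np.sin(yw)],[np.sin(yw),np.cos(yw)]])
E
```

```text
t: 68.0
eef_pos: [610.3, 12.6, 60.5]
ee_rot: [-0.013, 0.707, 0.013, 0.707]
wrist_force: [0.4, -0.2, -0.2]
width: 0.003
t=68.05 at [610.1  12.4  60.6] yaw 1.606  shift x 20.2 y 0.5 z 1.1 roll -0.0 j7 1.46 F [-0.2  0.3 -0.5] w 0.001
```

View pics/w49.png

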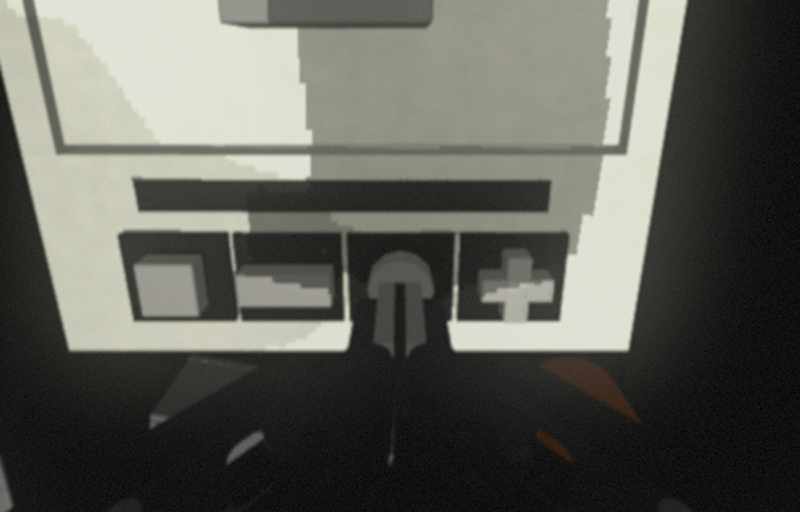

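```bash
python3 -m pendant '[{"x":6,"y":0.3,"z":0.8,"roll":0},{"x":12,"y":0.3,"z":0.8,"roll":0},{"x":15,"y":0.3,"z":0.8,"roll":0},{"x":17,"y":0.3,"z":0.8,"roll":0},{"x":19,"y":0.3,"z":0.8,"roll":0},{"x":20,"y":0.3,"z":0.8,"roll":0},{"x":20,"y":0.3,"z":0.8,"roll":0},{"x":20,"y":0.3,"z":0.8,"roll":0}]' 0 25
python3 - <<'E'
from meas import *
im=get_image("wrist");goto(611.1,12.9,40.4,.036+np.pi/2);crop(im,30,80,530,400,1.6,"w50.png")
E
```

```text
t: 69.05
eef_pos: [611.3, 13.0, 40.9]
ee_rot: [-0.013, 0.707, 0.012, 0.707]
wrist_force: [-4.3, -0.1, 4.9]
width: -0.002
t=69.10 at [611.3  13.   40.9] yaw 1.606  shift x 0.5 y -0.1 z -0.3 roll -0.0 j7 1.46 F [-4.4 -0.7  4. ] w -0.002
```

View pics/w50.png

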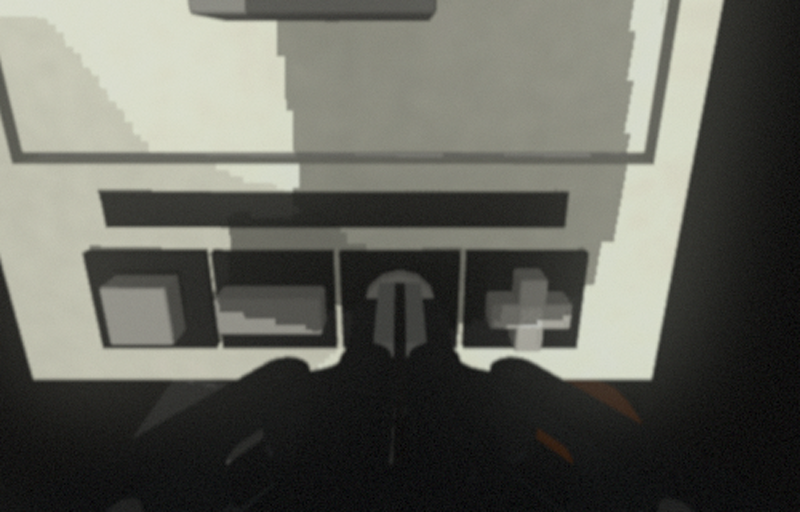

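```bash
python3 -m pendant '[{"x":0.7,"y":0,"z":0,"roll":0},{"x":0.7,"y":0,"z":0,"roll":0},{"x":0.7,"y":0,"z":0,"roll":0},{"x":-5,"y":0,"z":0,"roll":0},{"x":-15,"y":0,"z":0,"roll":0},{"x":-20,"y":0,"z":0,"roll":0},{"x":-20,"y":20,"z":0,"roll":0},{"x":-20,"y":42,"z":0,"roll":0}]' 0 25
python3 -m pendant '[{"x":0,"y":0,"z":0,"roll":0},{"x":6,"y":0,"z":0,"roll":0},{"x":12,"y":0,"z":0,"roll":0},{"x":15,"y":0,"z":0,"roll":0},{"x":18,"y":0,"z":0,"roll":0},{"x":20.5,"y":0,"z":0,"roll":0},{"x":20.7,"y":0,"z":0,"roll":0},{"x":20.7,"y":0,"z":0,"roll":0}]' 0 25
python3 - <<'E'
from meas import *
im=get_image("wrist");goto(609.6,54.9,40.4,.036+np.pi/2);crop(im,30,80,530,400,1.6,"w51.png")
E
```

```text
t: 70.1
eef_pos: [609.8, 57.1, 60.7]
ee_rot: [-0.012, 0.707, 0.013, 0.707]
wrist_force: [0.6, 0.3, -0.2]
width: 0.001
t: 71.1
eef_pos: [609.6, 54.3, 40.5]
ee_rot: [-0.013, 0.707, 0.012, 0.707]
wrist_force: [-4.5, -2.1, 7.7]
width: 0.003
t=71.15 at [609.6  54.3  40.5] yaw 1.606  shift x 0.1 y 0.6 z 0.0 roll -0.1 j7 1.39 F [-4.6 -2.9  8.6] w -0.000
```

View pics/w51.png

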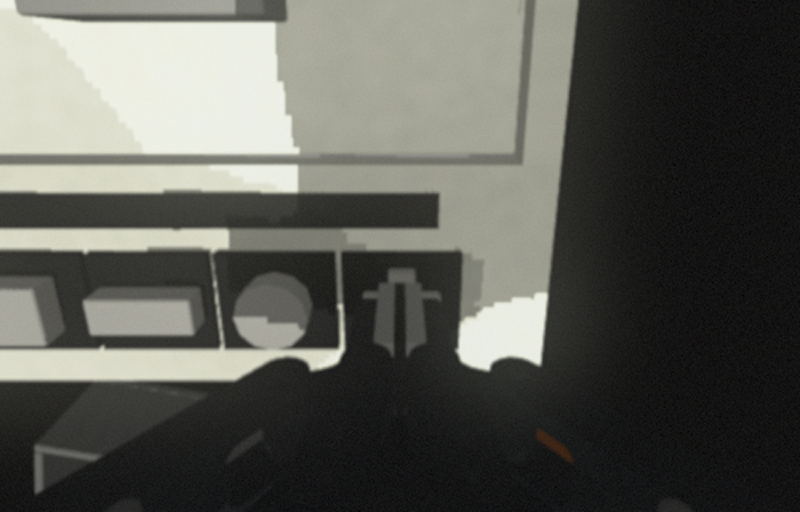

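```bash
python3 -m pendant '[{"x":0,"y":0,"z":0,"roll":0},{"x":-8,"y":0,"z":0,"roll":0},{"x":-18,"y":0,"z":0,"roll":0},{"x":-20.7,"y":-5,"z":0,"roll":0},{"x":-20.7,"y":-35,"z":0,"roll":0},{"x":-20.7,"y":-75,"z":0,"roll":0},{"x":-20.7,"y":-110,"z":0,"roll":0},{"x":-20.7,"y":-126,"z":0,"roll":0}]' 0 25
python3 -m pendant '[{"x":0,"y":0,"z":0,"roll":0},{"x":6,"y":0,"z":0,"roll":0},{"x":12,"y":0,"z":0,"roll":0},{"x":15,"y":0,"z":0,"roll":0},{"x":18,"y":0,"z":0,"roll":0},{"x":20.5,"y":0,"z":0,"roll":0},{"x":20.7,"y":0,"z":0,"roll":0},{"x":20.7,"y":0,"z":0,"roll":0}]' 0 25
python3 - <<'E'
from meas import *
im=get_image("wrist");goto(614.1,-71.1,40.4,.036+np.pi/2);crop(im,30,80,530,400,1.6,"w52.png")
E
```

```text
t: 72.15
eef_pos: [614.2, -73.6, 60.8]
ee_rot: [-0.012, 0.707, 0.011, 0.707]
wrist_force: [-0.1, 1.2, -0.1]
width: 0.003
t: 73.15
eef_pos: [614.5, -70.0, 40.5]
ee_rot: [-0.012, 0.707, 0.013, 0.707]
wrist_force: [-3.2, 3.7, 7.1]
width: -0.003
t=73.20 at [614.5 -70.   40.6] yaw 1.607  shift x 0.2 y -1.1 z -0.4 roll 0.0 j7 1.59 F [-1.8  3.7  6.9] w -0.001
```

View pics/w52.png

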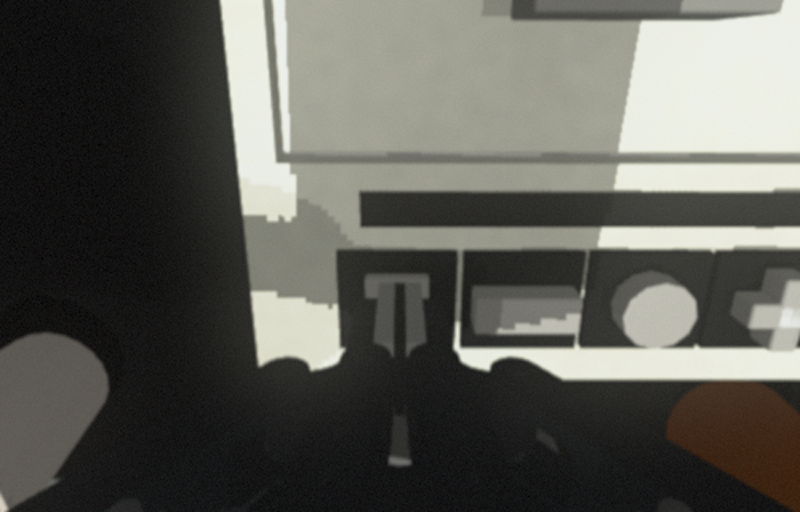

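```bash
python3 -m pendant '[{"x":0,"y":0,"z":0,"roll":0},{"x":-8,"y":0,"z":0,"roll":0},{"x":-18,"y":0,"z":0,"roll":0},{"x":-20.7,"y":5,"z":0,"roll":0},{"x":-20.7,"y":35,"z":0,"roll":0},{"x":-20.7,"y":75,"z":0,"roll":0},{"x":-20.7,"y":110,"z":0,"roll":0},{"x":-20.7,"y":126,"z":0,"roll":0}]' 0 25
python3 -m pendant '[{"x":0,"y":0,"z":0,"roll":0},{"x":6,"y":0,"z":0,"roll":0},{"x":12,"y":0,"z":0,"roll":0},{"x":15,"y":0,"z":0,"roll":0},{"x":18,"y":0,"z":0,"roll":0},{"x":20.5,"y":0,"z":0,"roll":0},{"x":20.7,"y":0,"z":0,"roll":0},{"x":20.7,"y":0,"z":0,"roll":0}]' 0 25
python3 -m pendant '[{"x":0,"y":0,"z":0,"roll":0},{"x":-8,"y":0,"z":0,"roll":0},{"x":-18,"y":0,"z":0,"roll":0},{"x":-20.7,"y":-5,"z":0,"roll":0},{"x":-20.7,"y":-35,"z":0,"roll":0},{"x":-20.7,"y":-75,"z":0,"roll":0},{"x":-20.7,"y":-110,"z":0,"roll":0},{"x":-20.7,"y":-126,"z":0,"roll":0}]' 0 25
python3 -m pendant '[{"x":0,"y":0,"z":0,"roll":0},{"x":6,"y":0,"z":0,"roll":0},{"x":12,"y":0,"z":0,"roll":0},{"x":15,"y":0,"z":0,"roll":0},{"x":18,"y":0,"z":0,"roll":0},{"x":20.5,"y":0,"z":0,"roll":0},{"x":20.7,"y":0,"z":0,"roll":0},{"x":20.7,"y":0,"z":0,"roll":0}]' 0 25
python3 - <<'E'
from meas import *
im=get_image("wrist");goto(614.1,-71.1,40.4,.036+np.pi/2);crop(im,30,80,530,400,1.6,"w53.png")
E
```

```text
t: 74.2
eef_pos: [609.7, 57.6, 60.8]
ee_rot: [-0.013, 0.707, 0.014, 0.707]
wrist_force: [-0.4, -0.6, -0.0]
width: 0.003
t: 75.2
eef_pos: [609.9, 54.1, 40.6]
ee_rot: [-0.013, 0.707, 0.012, 0.707]
wrist_force: [-2.4, -3.6, 7.3]
width: 0.005
t: 76.2
eef_pos: [614.1, -73.5, 60.8]
ee_rot: [-0.012, 0.707, 0.011, 0.707]
wrist_force: [-0.3, 0.5, -0.5]
width: -0.004
t: 77.2
eef_pos: [614.5, -69.9, 40.6]
ee_rot: [-0.012, 0.707, 0.013, 0.707]
wrist_force: [-2.6, 4.0, 7.1]
width: -0.001
t=77.25 at [614.5 -70.   40.6] yaw 1.607  shift x 0.2 y -1.1 z -0.4 roll -0.0 j7 1.59 F [-2.9  3.8  7.1] w -0.002
```

View pics/w53.png

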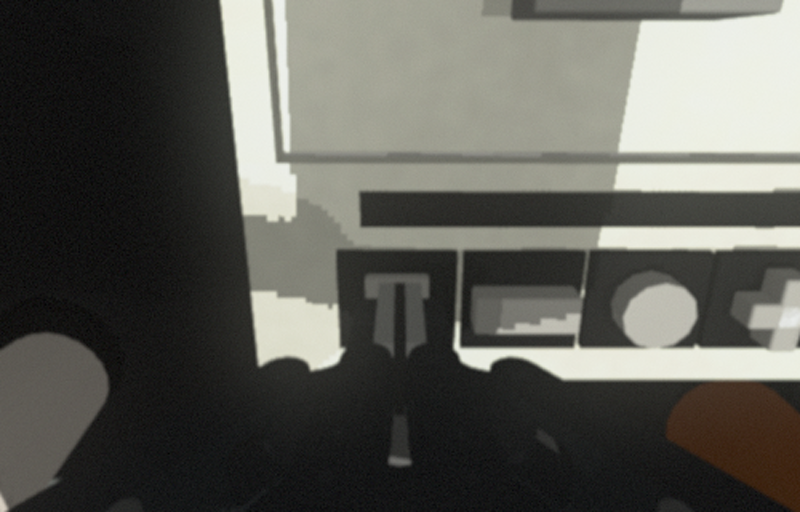

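Now bar (+42 mm), then retreat upward.

```bash
python3 -m pendant '[{"x":0,"y":0,"z":0,"roll":0},{"x":-8,"y":0,"z":0,"roll":0},{"x":-18,"y":0,"z":0,"roll":0},{"x":-20.7,"y":3,"z":0,"roll":0},{"x":-20.7,"y":15,"z":0,"roll":0},{"x":-20.7,"y":32,"z":0,"roll":0},{"x":-20.7,"y":42,"z":0,"roll":0},{"x":-20.7,"y":42,"z":0,"roll":0}]' 0 25
python3 -m pendant '[{"x":0,"y":0,"z":0,"roll":0},{"x":6,"y":0,"z":0,"roll":0},{"x":12,"y":0,"z":0,"roll":0},{"x":15,"y":0,"z":0,"roll":0},{"x":18,"y":0,"z":0,"roll":0},{"x":20.5,"y":0,"z":0,"roll":0},{"x":20.7,"y":0,"z":0,"roll":0},{"x":20.7,"y":0,"z":0,"roll":0}]' 0 25
python3 - <<'E'
from meas import *
im=get_image("wrist");goto(612.6,-29.1,40.4,.036+np.pi/2);crop(im,30,80,530,400,1.6,"w54.png")
E
```

```text
t: 78.25
eef_pos: [612.7, -27.1, 60.6]
ee_rot: [-0.013, 0.707, 0.014, 0.707]
wrist_force: [0.2, -0.8, -0.9]
width: 0.005
t: 79.25
eef_pos: [612.6, -29.3, 40.5]
ee_rot: [-0.013, 0.707, 0.012, 0.707]
wrist_force: [-4.4, -1.2, 7.9]
width: -0.003
t=79.30 at [612.5 -29.4  40.5] yaw 1.606  shift x 0.1 y 0.3 z 0.1 roll -0.1 j7 1.52 F [-3.2 -2.   8.5] w 0.002
```

View pics/w54.png

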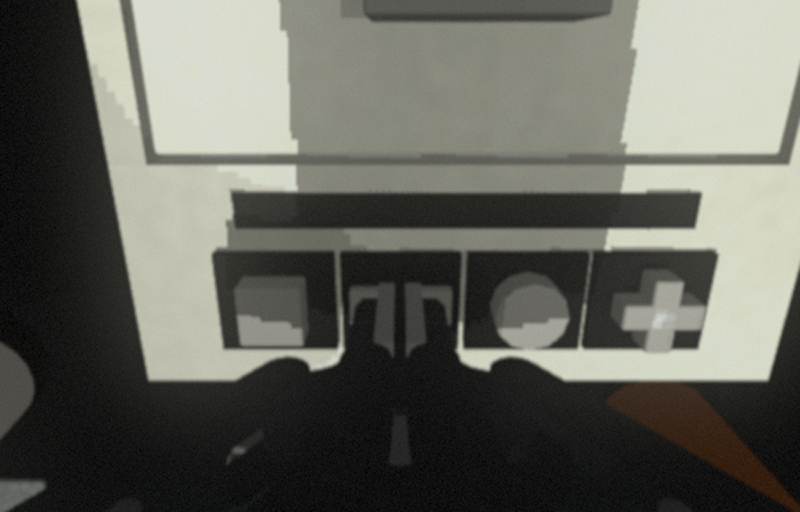

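```bash
python3 -m pendant '[{"x":0,"y":0,"z":0,"roll":0},{"x":-8,"y":0,"z":0,"roll":0},{"x":-25,"y":0,"z":0,"roll":0},{"x":-50,"y":0,"z":-10,"roll":0},{"x":-80,"y":0,"z":-40,"roll":0},{"x":-110,"y":0,"z":-75,"roll":0},{"x":-130,"y":0,"z":-95,"roll":0},{"x":-135,"y":0,"z":-100,"roll":0}]' 0 25
python3 -m pendant '[{"x":0,"y":0,"z":0,"roll":0},{"x":0,"y":0,"z":0,"roll":0},{"x":0,"y":0,"z":0,"roll":0},{"x":0,"y":0,"z":0,"roll":0},{"x":0,"y":0,"z":0,"roll":0},{"x":0,"y":0,"z":0,"roll":0},{"x":0,"y":0,"z":0,"roll":0},{"x":0,"y":0,"z":0,"roll":0}]' 0 25
python3 - <<'E'
from meas import *
im=get_image("wrist");cv2.imwrite("pics/w55.png",im["frame"])
im=get_image("scene");cv2.imwrite("pics/s55.png",im["frame"]);im=get_image("top");cv2.imwrite("pics/t55.png",im["frame"]);carts(im)
E
```

```text
t: 80.3
eef_pos: [513.2, -32.3, 177.3]
ee_rot: [-0.013, 0.706, 0.013, 0.708]
wrist_force: [0.0, 0.6, 0.4]
width: -0.001
t: 81.3
eef_pos: [513.0, -32.5, 175.1]
ee_rot: [-0.013, 0.707, 0.013, 0.707]
wrist_force: [-0.9, 0.4, -0.0]
width: -0.001
[247.82 241.33] [532.9   16.51] [ 36.97 113.77] th -1.562 568.5
[359.33 169.7 ] [ 719.27 -262.54] [74.44 78.37] th -0.004 706.5
[548.    11.64] [1122.15 -740.15] [61.61 52.99] th 0.162 223.0
[449.93  13.81] [1119.84 -493.28] [78.34 60.37] th 1.245 263.5
```

View pics/w55.png

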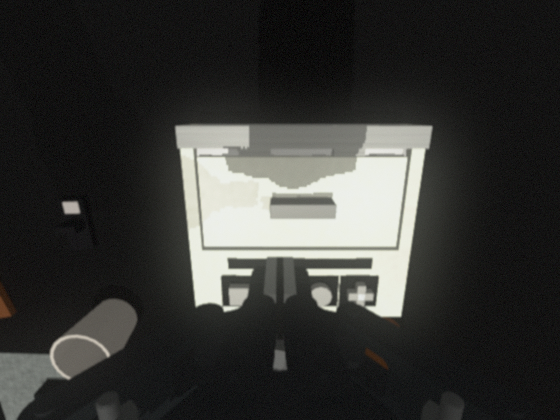

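View pics/s55.png

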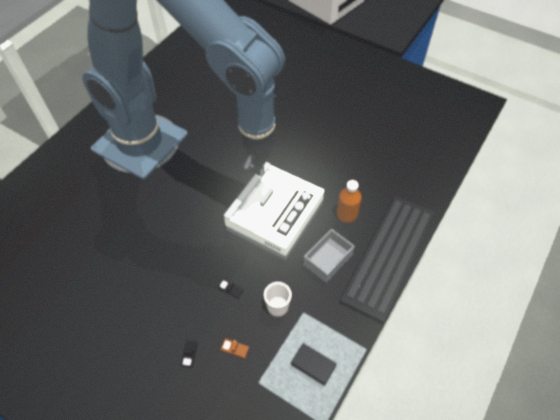

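View pics/t55.png

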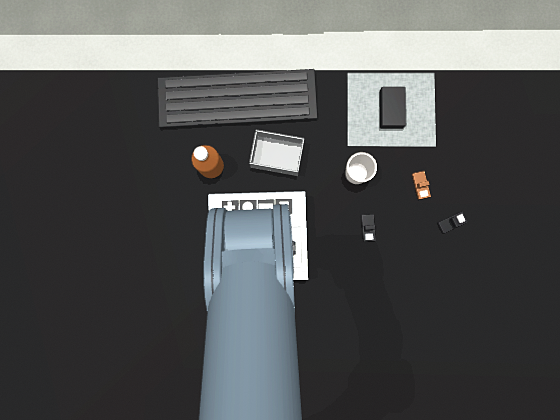

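```bash
python3 - <<'E'
from meas import *
im=get_image("wrist");crop(im,170,115,440,315,2.9,"w56.png")
E
```

```text
(no output)
```

View pics/w56.png

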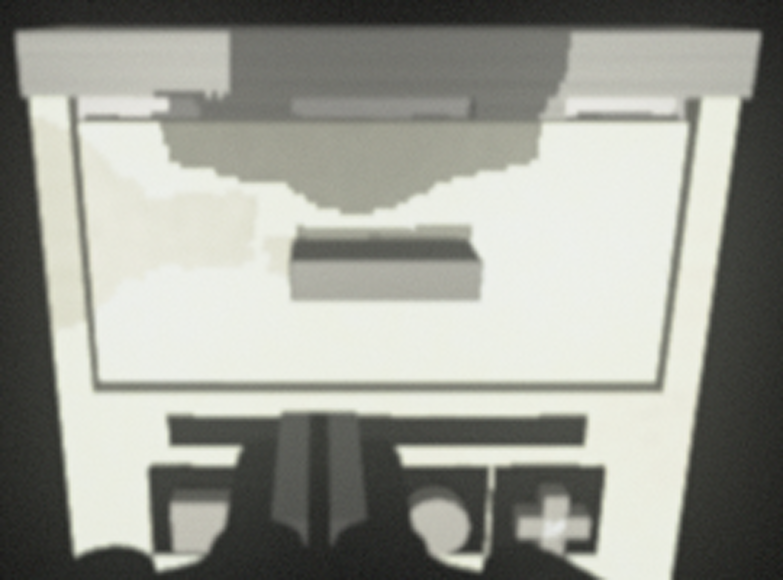

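```bash
python3 -c "
from rig import *
o=get_obs();print(o['t'],o['wrist_force']);print(finish_job())"
```

```text
81.5 [-0.37635308  0.9391816   0.01022517]
the job is handed in; nothing more can be done
None
```

I put all four white cartridges in the well, fitted the cover and pressed the six keys in order. I handed the job in at t ≈ 81.5 s of the 210 s, and the hand-in reports no verdict.

- **Cartridges:** They lie flat in lanes +36, 0, −36 and −72 mm. One was knocked aside during the run, and I found it again before gripping it. The black and brown look-alikes were left alone.
- **Cover:** I hooked the tabs under the rail at about 7° rather than the 10–20° you recommend, by tilting it in the grip against the deck edge. I then swung it flat and pressed the free edge down with about 34 N.
- **Keys:** I pressed round, plus, square, plus, square, bar. I read 5 N on round (then pressed 0.7 mm further) and 7–8 N on the others. Each key was released before the next.

**Last checks:**
- The final wrist picture shows the cover flush with even gaps and the tabs under the rail. The square, round and plus keys are up; the fingers hide the bar key, so I did not see it spring back.
- No white cartridge is left on the bench. The bottle, box and cup look unmoved.
- The wrist force is about zero.

**What failed or disagreed:**
- **First grasp:** It closed on nothing, because the real fingertips sit about 35–38 mm behind the reported tool point. I corrected for this afterwards.
- **Grip force:** Closing on the third and fourth cartridges briefly pressed them with 31 N and 22 N.
- **Cover measurement:** Before the final press-down, the camera put the cover's centre about 1 mm toward the rail and hinted at a 1–2 mm raised free edge. The plate did not give when pressed, so I took it as seated, but I did not measure it again.

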